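# Knock the used tube-guide bushings out and put them away

## Task

We are changing tube size on the cutter: with the ejector rod, push every used bushing down out of the bushing block so that it drops into the catch drawer underneath, and put the rod back upright in its holder, fully home. Take the bushings out of the drawer, set each one down upright in an empty pocket of the rack, right on the pocket's floor (do not drop them), and leave the drawer pushed shut. The stock bushings stay standing in the rack, and do not disturb the tape dispenser or the jar.

Things in the scene. Friction and masses are not known exactly. Their poses are not given: they have to be found in the camera images.
- stand: Knock-out stand, fixed to the bench: green base and two cheeks 53 mm high carry an aluminium bushing block, 56 mm (x) by 246 mm (y); block underside 53 mm, top 99 mm above the bench. Below it a white catch drawer slides out along the stand's -x, towards the robot. Origin: middle of the underside, at bench level; z up.
- block_top (a point): Middle of the bushing block's top face. Four vertical 32 mm through bores lie at y = -81, -27, +27, +81 mm from here (bores 0 to 3, x = 0, stand axes). Two spring balls in each bore, 43 mm down, hold a bushing up (top flush); about 10 N straight down pops it past them, and after 41 to 46 mm of travel it is out below, standing on the drawer's floor.
- drawer (a joint): Catch drawer under the block: 0 shut, 0.125 m fully out along the stand's -x; friction about 1.2 N. 102 mm (x) by 222 mm (y); floor 8 mm above the bench; back wall and partitions 16 mm, front panel 46 mm above the bench. Under each bore a compartment 92 mm (x) by about 51 mm (y). A bushing standing in it (top at 48 mm) clears the block by 5 mm.
- drawer_handle (a point): Middle of the drawer's pull bar: round steel bar 10 mm thick, 110 mm long along the stand's y, its axis 52 mm above the bench and 42 mm in front of the drawer's front panel; open between bar and panel; carried by two arms 50 mm either side of the middle. Moves with the drawer.
- rod: Ejector rod: steel shank 16 mm diameter, 72 mm long, above it a steel collar 36 mm diameter and 6 mm thick, above that a red round handle 26 mm diameter, 66 mm long (top 144 mm above the tip). Origin: centre of the shank's lower end; z runs up the rod towards the handle. About 0.2 kg. The handle's middle is 111 mm above the tip. At the start it stands in its holder, the collar resting on the holder's top.
- holder: Loose heavy grey holder for the ejector rod: block 75 by 75 mm, 80 mm high on a 110 mm square foot, with one vertical hole 20 mm diameter, 76 mm deep, chamfered 4 mm at the mouth, in the middle of its top. With the rod fully home its collar rests on the top face and the shank's lower end is 8 mm above the bench. Origin: centre of its underside, on the hole's axis.
- rack: Loose blue bushing rack, 184 mm (x) by 124 mm (y) by 16 mm high, 1 kg, with six round pockets 34 mm diameter and 12 mm deep, 2 by 3 at 60 mm pitch. Origin: centre of its underside.
- pocket0 (a point): Centre of the floor of rack pocket 0, 4 mm above the rack's underside (rack frame x = -60, y = -30 mm); a bushing stood home has its lower end here.
- pocket1 (a point): Centre of the floor of rack pocket 1, 4 mm above the rack's underside (rack frame x = -60, y = +30 mm); a bushing stood home has its lower end here.
- pocket2 (a point): Centre of the floor of rack pocket 2, 4 mm above the rack's underside (rack frame x = +0, y = -30 mm); a bushing stood home has its lower end here.
- pocket3 (a point): Centre of the floor of rack pocket 3, 4 mm above the rack's underside (rack frame x = +0, y = +30 mm); a bushing stood home has its lower end here.
- pocket4 (a point): Centre of the floor of rack pocket 4, 4 mm above the rack's underside (rack frame x = +60, y = -30 mm); a bushing stood home has its lower end here.
- pocket5 (a point): Centre of the floor of rack pocket 5, 4 mm above the rack's underside (rack frame x = +60, y = +30 mm); a bushing stood home has its lower end here.
- bushing0: Used tube-guide bushing, brass cylinder 30 mm diameter, 40 mm tall, about 0.16 kg, small dark tube hole (11 mm) in its ends, dark ring 10 mm below its upper end. Origin: centre of its lower end; z along its axis. If present it starts seated in bore 0, its top flush with the block's top. Absent in some starts (None).
- bushing1: Used tube-guide bushing, brass cylinder 30 mm diameter, 40 mm tall, about 0.16 kg, small dark tube hole (11 mm) in its ends, dark ring 10 mm below its upper end. Origin: centre of its lower end; z along its axis. If present it starts seated in bore 1, its top flush with the block's top. Absent in some starts (None).
- bushing2: Used tube-guide bushing, brass cylinder 30 mm diameter, 40 mm tall, about 0.16 kg, small dark tube hole (11 mm) in its ends, dark ring 10 mm below its upper end. Origin: centre of its lower end; z along its axis. If present it starts seated in bore 2, its top flush with the block's top. Absent in some starts (None).
- bushing3: Used tube-guide bushing, brass cylinder 30 mm diameter, 40 mm tall, about 0.16 kg, small dark tube hole (11 mm) in its ends, dark ring 10 mm below its upper end. Origin: centre of its lower end; z along its axis. If present it starts seated in bore 3, its top flush with the block's top. Absent in some starts (None).
- stock0: Stock bushing, same make and size (brass, 30 mm diameter, 40 mm tall, origin at the centre of its lower end), already standing in one of the rack's pockets. Absent in some starts (None).
- stock1: Stock bushing, same make and size (brass, 30 mm diameter, 40 mm tall, origin at the centre of its lower end), already standing in one of the rack's pockets. Absent in some starts (None).
- stock2: Stock bushing, same make and size (brass, 30 mm diameter, 40 mm tall, origin at the centre of its lower end), already standing in one of the rack's pockets. Absent in some starts (None).
- stock3: Stock bushing, same make and size (brass, 30 mm diameter, 40 mm tall, origin at the centre of its lower end), already standing in one of the rack's pockets. Absent in some starts (None).
- tape_stand: Navy-blue tape dispenser, about 75 by 170 by 80 mm. Bystander. Origin: centre of its underside.
- jar: Clear jar with black lid, 64 mm diameter, 80 mm tall. Bystander. Origin: centre of its underside.
Things that resemble listed ones, but are neither listed nor needed, are in the scene too. Leave any blue or red look-alike of the bushing0 alone.

How it is judged:
On the way:
1. every used bushing has been driven down out of the bushing block ((z of bushing0 in the frame of stand below 0.014 m or z of bushing0 in the frame of stand above 0.1 m) and (z of bushing1 in the frame of stand below 0.014 m or z of bushing1 in the frame of stand above 0.1 m) and (z of bushing2 in the frame of stand below 0.014 m or z of bushing2 in the frame of stand above 0.1 m) and (z of bushing3 in the frame of stand below 0.014 m or z of bushing3 in the frame of stand above 0.1 m)), for 0.2 s.
At the end, for the whole second after the job is handed in: Every bushing, used and stock, stands upright (0.08 rad) in a rack pocket, lower end within 6 mm of the pocket floor's centre; the rod is upright (0.06 rad) in its holder, within 6 mm of its axis and 3 mm of fully home; the drawer is shut to 12 mm; all at rest ((distance between bushing0 and pocket0 below 0.006 m or distance between bushing0 and pocket1 below 0.006 m or distance between bushing0 and pocket2 below 0.006 m or distance between bushing0 and pocket3 below 0.006 m or distance between bushing0 and pocket4 below 0.006 m or distance between bushing0 and pocket5 below 0.006 m) and angle between each of bushing0, bushing1, bushing2, bushing3, stock0, stock1, stock2, stock3's own z axis and vertical below 0.08 rad and linear speed of each of bushing0, bushing1, bushing2, bushing3, stock0, stock1, stock2, stock3, rod below 0.02 m/s and (distance between bushing1 and pocket0 below 0.006 m or distance between bushing1 and pocket1 below 0.006 m or distance between bushing1 and pocket2 below 0.006 m or distance between bushing1 and pocket3 below 0.006 m or distance between bushing1 and pocket4 below 0.006 m or distance between bushing1 and pocket5 below 0.006 m) and (distance between bushing2 and pocket0 below 0.006 m or distance between bushing2 and pocket1 below 0.006 m or distance between bushing2 and pocket2 below 0.006 m or distance between bushing2 and pocket3 below 0.006 m or distance between bushing2 and pocket4 below 0.006 m or distance between bushing2 and pocket5 below 0.006 m) and (distance between bushing3 and pocket0 below 0.006 m or distance between bushing3 and pocket1 below 0.006 m or distance between bushing3 and pocket2 below 0.006 m or distance between bushing3 and pocket3 below 0.006 m or distance between bushing3 and pocket4 below 0.006 m or distance between bushing3 and pocket5 below 0.006 m) and (distance between stock0 and pocket0 below 0.006 m or distance between stock0 and pocket1 below 0.006 m or distance between stock0 and pocket2 below 0.006 m or distance between stock0 and pocket3 below 0.006 m or distance between stock0 and pocket4 below 0.006 m or distance between stock0 and pocket5 below 0.006 m) and (distance between stock1 and pocket0 below 0.006 m or distance between stock1 and pocket1 below 0.006 m or distance between stock1 and pocket2 below 0.006 m or distance between stock1 and pocket3 below 0.006 m or distance between stock1 and pocket4 below 0.006 m or distance between stock1 and pocket5 below 0.006 m) and (distance between stock2 and pocket0 below 0.006 m or distance between stock2 and pocket1 below 0.006 m or distance between stock2 and pocket2 below 0.006 m or distance between stock2 and pocket3 below 0.006 m or distance between stock2 and pocket4 below 0.006 m or distance between stock2 and pocket5 below 0.006 m) and (distance between stock3 and pocket0 below 0.006 m or distance between stock3 and pocket1 below 0.006 m or distance between stock3 and pocket2 below 0.006 m or distance between stock3 and pocket3 below 0.006 m or distance between stock3 and pocket4 below 0.006 m or distance between stock3 and pocket5 below 0.006 m) and horizontal distance between rod and holder below 0.006 m and z of rod in the frame of holder below 0.011 m and angle between rod's own z axis and vertical below 0.06 rad and value of joint drawer below 0.012 m); the robot touches nothing.
It fails at once if a seated bushing is pushed by the gripper's fingers instead of the rod ((contact force between the fingers and bushing0 above 1 N and z of bushing0 in the frame of stand between 0.02 and 0.062 m and x of bushing0 in the frame of stand between -0.006 and 0.006 m) or (contact force between the fingers and bushing1 above 1 N and z of bushing1 in the frame of stand between 0.02 and 0.062 m and x of bushing1 in the frame of stand between -0.006 and 0.006 m) or (contact force between the fingers and bushing2 above 1 N and z of bushing2 in the frame of stand between 0.02 and 0.062 m and x of bushing2 in the frame of stand between -0.006 and 0.006 m) or (contact force between the fingers and bushing3 above 1 N and z of bushing3 in the frame of stand between 0.02 and 0.062 m and x of bushing3 in the frame of stand between -0.006 and 0.006 m)).
It fails at once if a bushing taken from the drawer is let fall from more than about 30 mm ((height (world z) of bushing0 above 0.036 m and contact force between bushing0 and anything else below 0.02 N and x of bushing0 in the frame of stand below -0.03 m) or (height (world z) of bushing1 above 0.036 m and contact force between bushing1 and anything else below 0.02 N and x of bushing1 in the frame of stand below -0.03 m) or (height (world z) of bushing2 above 0.036 m and contact force between bushing2 and anything else below 0.02 N and x of bushing2 in the frame of stand below -0.03 m) or (height (world z) of bushing3 above 0.036 m and contact force between bushing3 and anything else below 0.02 N and x of bushing3 in the frame of stand below -0.03 m)).
It fails at once if the tape dispenser or the jar is shifted by more than 25 mm (distance of any of tape_stand, jar from where it was at the start of the episode above 0.025 m).
Of bushing0, bushing1, bushing2, bushing3 only 3 to 4 are there at a start; the rules pass over those that are not, and their reading is None.
Of stock0, stock1, stock2, stock3 only 1 to 2 are there at a start; the rules pass over those that are not, and their reading is None.
At some moment in a run one of rack, holder may be knocked a few centimetres aside while the robot is not near it.
It also fails if it takes over 210 s, if anything falls off the work surface, if the arm or the gripper's body presses on something with over 40 N, if the wrist force passes 120 N, or if a joint passes its speed limit or range.

## Robot

A 7-joint arm with a two-finger parallel gripper is mounted at the origin on the work surface. World frame = base frame: x ahead of the robot, y to its left, z up, the work surface at z = 0. Lengths are in m, angles in rad, forces in N, time in s.
With the tool pointing down it reaches from about 0.425 to 0.875 m from the base axis. Payload 4.7 kg.
Tool frame: the origin (TCP) lies on the centre line of the jaws, within the pads' length; the fingertips stand ahead of it and the grasp point (between the pads) lies 8 mm behind it (ctrl.finger_overhang is the x of the fingertips in the tool frame, in m); x points along the fingers, z is the direction in which the jaws open and shut, and the axes are right-handed (so a half turn about x gives the same grasp; the last joint's range is limited). The gripper opens to 87 mm and grips with 3 to 60 N. Pads are 19 mm wide; open, the fingers measure 117 mm over their backs; the gripper's body (75 mm by 190 mm) begins 51 mm behind the grasp point.
Start: joints at [-1.302, 0.321, -0.07, 1.45, 0.023, 1.371, -0.057], TCP at [0.164, 0.629, 0.212] pointing down, gripper open.
Joint ranges: [-2.86, 2.86], [-0.3, 2.09], [-1.38, 1.24], [0.06, 2.45], [-1.56, 4.7], [0.09, 2.05], [-2.69, 2.69]. Speed limits (rad/s): [2.57, 2.57, 3.14, 3.14, 3.14, 3.14, 3.14].

## Interface

Orientations are given as a rotation vector (axis times angle).
In Python, from bench import readout, viewer, job, nets, ctrl gives the robot as it stands.
- The arm moves only by the shell command python3 -m creep 'ROWS' [FORCE]. ROWS is JSON, a list of rows, each an object with "linear": the shift along the tool's x, y, z in m, a list of three; "twist": the turn, a rotation vector about the tool's x, y, z in degrees, a list of three; "fingers": the gripper's target within -1 to 1 (shut at 1, half-way at 0, fully open at -1). A call has 1 to 8 rows; each row is the pose to reach, as a shift and turn from the pose commanded when the call began, along the tool's axes at that moment; what a row does not reach only later rows make up. A row lasts 1/12 s, in which the tool goes at most 41.7 mm and 7.16 degrees, less where a joint would pass 70% of its speed; a pose out of reach is approached as far as the arm can. A call with a gripper value outside its range is refused whole. The fingers move at their own pace and stop on an object; FORCE is the grip in N (left out, the last holds). Time passes only in rows, so rows that repeat a pose let the fingers close. It gives the time, the measured TCP pose, the force and the opening at its end, in the units of the state.
- readout.get_state(): the state, without advancing time (a new reading comes with each control period).
- viewer.get_image(name): name is "scene" or "side" or "wrist"; returns (picture, depth): 420x560x3 uint8, red, green, blue; 420x560 float32, m along the optical axis (not along the pixel's ray), 0 where there is no reading.
- viewer.camera_params(name): a dict with "K" (3x3 intrinsics, pixels), "cam_to_world" (4x4, takes a point from camera to world coordinates). Camera axes: x right, y down, z forward; pixel columns grow to the right and rows downward; lengths in m; the calibration is good to about 2 mm. A picture is of the moment at which its call begins: read the wrist's pose just before it. camera_params takes no time and is no camera call; for the wrist camera it gives the pose at the moment of the call.
- job.close_job(): hands the job in, once; it reports no verdict.
Trained networks look in the newest picture that a camera, given by its name, has taken for a name from the list of things; names that differ only in an ending like _2 or _b are one class to them, and where a whole thing is asked for, a point or a joint stands for the part that bears it (a point fixed in the world has none). Each returns a list of dicts, best first, with "conf" (0 to 1); they miss things now and then, are a little off and sometimes report something else, mostly with a low value. They report only what shows in the picture. A call takes as long as a camera call. They do not tell look-alikes from the thing itself.
- nets.boxes_of(camera, label): "centre" ([x, y, z] in m, in world coordinates, good to about 4 mm: the middle of the surface that is visible of it).
- nets.place_of(camera, label): "centre" ([x, y, z] in m, in world coordinates, good to about 4 mm: a listed point, or the origin of a listed thing).
The state is a dict: "time": time; "joint_positions": joint angles; "qd": joint speeds; "joint_torque": joint torques, N m; "position": TCP position; "tool_rot": TCP orientation; "ft_force": force on the tool from outside, world axes, zero at the start; "torque": the same for the moment, N m; "grip_width": opening from 0.0 (shut) to 1.0 (fully open).
Only numpy, scipy, OpenCV 4.12 (cv2) and the standard library are available. Lean on these libraries where they do the work, as an engineer would, in place of code of your own. Each camera call takes 0.05 s, during which the arm holds its last target.

## Working session

There is one attempt and no reset: what is moved stays moved. The work goes in short steps, Python scripts to look and compute and a shell command to move; the robot and the scene stay as the last step left them, time stands still between calls to the robot, and variables do not carry over. Pictures are saved under pics/ and viewed, and the job is handed in when it is done.

```bash
ls; mkdir -p pics
python3 - <<'E'
from bench import readout, viewer, job, nets, ctrl
import cv2,numpy as np
s=readout.get_state(); print({k:np.round(v,3).tolist() for k,v in s.items()}); print(ctrl.finger_overhang)
for n in ["scene","side","wrist"]:
    im,d=viewer.get_image(n); cv2.imwrite(f"pics/a_{n}.png",im[:,:,::-1]); p=viewer.camera_params(n); print(n,np.round(p["K"],1).tolist(),np.round(p["cam_to_world"],3).tolist())
E
```

```text
pics
{'time': 0.0, 'joint_positions': [-1.302, 0.322, -0.07, 1.452, 0.023, 1.371, -0.057], 'qd': [0.001, 0.001, -0.001, -0.001, -0.001, -0.0, 0.0], 'joint_torque': [0.001, -49.129, -0.403, -31.252, -0.064, 0.044, 0.0], 'position': [0.164, 0.628, 0.21], 'tool_rot': [-1.021, 1.321, 1.019], 'ft_force': [-0.381, 1.094, -0.524], 'torque': [0.002, 0.018, -0.036], 'grip_width': 1.0}
0.011
scene [[517.3, 0.0, 274.4], [0.0, 517.3, 209.1], [0.0, 0.0, 1.0]] [[-0.317, 0.728, -0.608, 1.233], [0.948, 0.253, -0.19, 0.214], [0.015, -0.637, -0.771, 0.915], [0.0, 0.0, 0.0, 1.0]]
side [[384.9, 0.0, 276.6], [0.0, 384.9, 203.8], [0.0, 0.0, 1.0]] [[0.959, -0.16, 0.234, 0.372], [-0.284, -0.532, 0.798, -0.681], [-0.003, -0.831, -0.556, 0.571], [0.0, 0.0, 0.0, 1.0]]
wrist [[320.1, 0.0, 278.6], [0.0, 320.1, 210.9], [0.0, 0.0, 1.0]] [[0.252, 0.925, 0.284, 0.085], [0.968, -0.24, -0.075, 0.649], [-0.001, 0.294, -0.956, 0.384], [0.0, 0.0, 0.0, 1.0]]
```

View pics/a_scene.png

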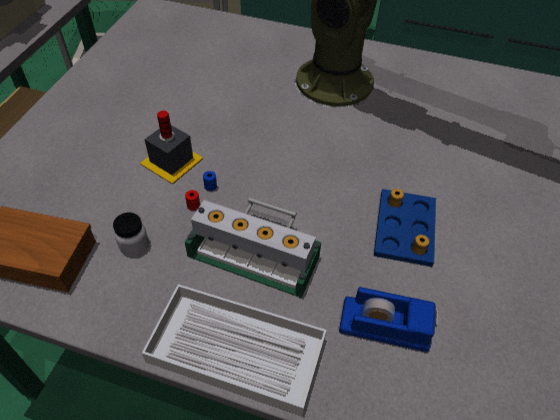

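View pics/a_side.png

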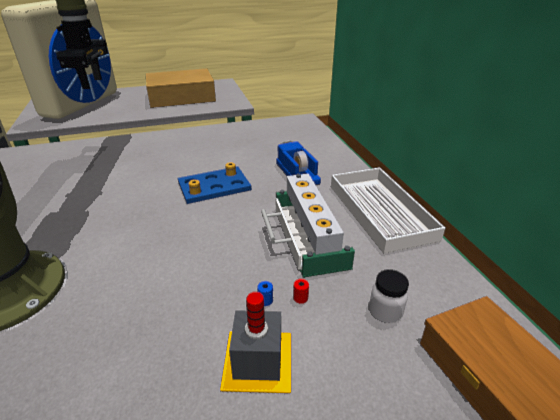

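View pics/a_wrist.png

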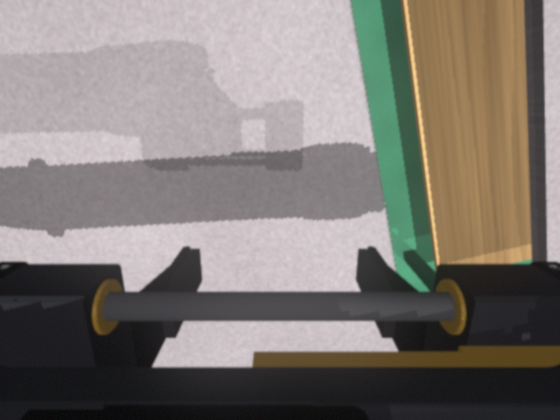

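The scene camera shows four bushings in the block (216,216 to 291,241), and the rack with stock at (397,197) and (421,243). The rod stands in its holder at (165,130). Small red and blue look-alikes stand at (193,199) and (210,180). The arm is off to the +y side, out of the way.

Run:
```python
from bench import readout, viewer, job, nets, ctrl
import numpy as np
for cam in ["scene","side"]:
    viewer.get_image(cam)
    for l in ["stand","block_top","drawer_handle","rod","holder","rack","pocket0","pocket1","pocket2","pocket3","pocket4","pocket5","bushing0","stock0","jar","tape_stand"]:
        r=nets.place_of(cam,l); print(cam,l,[(np.round(x["centre"],4).tolist(),round(x["conf"],2)) for x in r])
print(readout.get_state()["time"])
```

```text
scene stand [([0.6487, -0.0149, -0.0035], 0.6)]
scene block_top [([0.6513, -0.009, 0.0999], 0.96)]
scene drawer_handle [([0.5501, -0.0078, 0.0556], 0.7)]
scene rod []
scene holder [([0.4486, -0.2963, -0.0027], 0.94)]
scene rack [([0.4703, 0.2815, -0.0039], 0.67)]
scene pocket0 [([0.4625, 0.3142, 0.0024], 0.97), ([0.5325, 0.2581, 0.0071], 0.86), ([0.4044, 0.3078, 0.006], 0.74), ([0.5186, 0.3187, 0.0041], 0.69), ([0.4126, 0.2448, 0.0037], 0.57), ([0.4697, 0.2778, -0.0037], 0.5), ([0.7091, -0.2631, -0.0001], 0.17)]
scene pocket1 [([0.4625, 0.3142, 0.0024], 0.97), ([0.5325, 0.2581, 0.0071], 0.86), ([0.4044, 0.3078, 0.006], 0.74), ([0.5186, 0.3187, 0.0041], 0.69), ([0.4126, 0.2448, 0.0037], 0.57), ([0.4697, 0.2778, -0.0037], 0.5), ([0.7091, -0.2631, -0.0001], 0.17)]
scene pocket2 [([0.4625, 0.3142, 0.0024], 0.97), ([0.5325, 0.2581, 0.0071], 0.86), ([0.4044, 0.3078, 0.006], 0.74), ([0.5186, 0.3187, 0.0041], 0.69), ([0.4126, 0.2448, 0.0037], 0.57), ([0.4697, 0.2778, -0.0037], 0.5), ([0.7091, -0.2631, -0.0001], 0.17)]
scene pocket3 [([0.4625, 0.3142, 0.0024], 0.97), ([0.5325, 0.2581, 0.0071]
[... 2503 characters left out ...]
3127, 0.0012], 0.67), ([0.4076, 0.3068, 0.0045], 0.6), ([0.5264, 0.3183, 0.005], 0.57)]
side pocket5 [([0.4729, 0.2511, 0.0004], 0.97), ([0.5267, 0.2591, 0.0067], 0.86), ([0.4079, 0.2432, 0.005], 0.78), ([0.4605, 0.3127, 0.0012], 0.67), ([0.4076, 0.3068, 0.0045], 0.6), ([0.5264, 0.3183, 0.005], 0.57)]
side bushing0 [([0.648, -0.0912, 0.06], 0.65), ([0.4994, -0.177, -0.0001], 0.52), ([0.6544, 0.0134, 0.0579], 0.48), ([0.6532, 0.0678, 0.0549], 0.47), ([0.6499, -0.0433, 0.0584], 0.44)]
side stock0 [([0.411, 0.2475, 0.0046], 0.67), ([0.5203, 0.3159, 0.0048], 0.64)]
side jar [([0.7047, -0.2615, 0.0002], 0.79)]
side tape_stand [([0.7201, 0.2862, 0.0026], 0.75), ([0.4034, 0.305, 0.0049], 0.3)]
1.85
```

```bash
cat > h.py <<'E'
from bench import readout, viewer, job, nets, ctrl
import cv2,numpy as np
from scipy.spatial.transform import Rotation as R
def cloud(cam):
    P=viewer.camera_params(cam); im,d=viewer.get_image(cam); K=P["K"];T=np.array(P["cam_to_world"])
    v,u=np.mgrid[:420,:560]; X=np.stack([(u-K[0][2])/K[0][0]*d,(v-K[1][2])/K[1][1]*d,d],-1)
    W=X@T[:3,:3].T+T[:3,3]; W[d<=0]=np.nan
    return im,W,cv2.cvtColor(im,cv2.COLOR_RGB2HSV)
def comps(mask,W,mn=8):
    n,l,st,c=cv2.connectedComponentsWithStats(mask.astype(np.uint8)); out=[]
    for i in range(1,n):
        if st[i,4]>=mn: out.append((W[l==i],st[i,4],c[i]))
    return out
def go(p=None,yaw=None,tilt=0):
    """world target of TCP, yaw(deg)= direction of jaw axis in world xy (mod 180); prints tool-frame shift & twist"""
    s=readout.get_state(); r=R.from_rotvec(s["tool_rot"]); p0=np.array(s["position"]); M=r.as_matrix()
    p=p0 if p is None else np.array(p,float)
    if yaw is None: yaw=np.degrees(np.arctan2(M[1,2],M[0,2]))
    best=None
    for k in (0,180):
        a=np.radians(yaw+k); z=np.array([np.cos(a),np.sin(a),0]); x=np.array([0,0,-1.]); y=np.cross(z,x)
        t=(r.inv()*R.from_matrix(np.stack([x,y,z],1))).as_rotvec(degrees=True)
        if best is None or np.linalg.norm(t)<np.linalg.norm(best): best=t
    lin=M.T@(p-p0); n=max(np.linalg.norm(lin)/.0417,np.linalg.norm(best)/7.16)
    print("t",round(s["time"],2),"pos",np.round(p0,4),"jawyaw",round(np.degrees(np.arctan2(M[1,2],M[0,2])),1),"down",np.round(M[:,0],3),"q7",np.round(s["joint_positions"][6],2),"q1",np.round(s["joint_positions"][0],2))
    print("ft",np.round(s["ft_force"],1),"gw",round(s["grip_width"],3)," LIN",np.round(lin,4).tolist(),"TW",np.round(best,1).tolist(),"rows %.1f"%n)
E
python3 - <<'E'
from h import *
for cam in ["scene","side"]:
    im,W,H=cloud(cam)
    z=W[...,2]; sat=H[...,1]; hue=H[...,0]
    print(cam)
    br=(hue>10)&(hue<32)&(sat>110)&(z>.09)&(z<.108)&(W[...,0]>.55)&(W[...,0]<.75)&(abs(W[...,1])<.15)
    for w,n,c in comps(br,W): print("bush",n,np.round(((w.min(0)+w.max(0))/2),4),np.round(w.mean(0),4),c.round())
    red=((hue<8)|(hue>172))&(sat>130)&(z>.06)
    for w,n,c in comps(red,W):
        top=w[w[:,2]>w[:,2].max()-.006]; print("red",n,np.round(w.min(0),4),np.round(w.max(0),4),"top",np.round((top.min(0)+top.max(0))/2,4))
    bl=(hue>100)&(hue<125)&(sat>120)&(z>.011)&(z<.021)&(W[...,0]<.62)&(W[...,1]>.15)
    pts=W[bl][:,:2].astype(np.float32); r=cv2.minAreaRect(pts*1000); print("rack",r)
    al=(z>.095)&(z<.103)&(W[...,0]>.55)&(W[...,0]<.75)&(abs(W[...,1])<.2); print("block",cv2.minAreaRect((W[al][:,:2]*1000).astype(np.float32)))
    gy=(z>.077)&(z<.083)&(abs(W[...,0]-.45)<.08)&(abs(W[...,1]+.298)<.08); print("holder",cv2.minAreaRect((W[gy][:,:2]*1000).astype(np.float32)))
    sb=(hue>10)&(hue<32)&(sat>110)&(z>.039)&(z<.05)&(W[...,1]>.2)
    for w,n,c in comps(sb,W): print("stock",n,np.round(((w.min(0)+w.max(0))/2),4))
go()
E
```

```text
scene
bush 120 [ 0.6439 -0.0953  0.0966] [ 0.6452 -0.0952  0.0965] [215. 216.]
bush 125 [ 0.6479 -0.0413  0.0962] [ 0.6487 -0.0409  0.0968] [240. 224.]
bush 131 [0.6519 0.0129 0.0971] [0.6528 0.0133 0.097 ] [265. 233.]
bush 135 [0.6549 0.0662 0.0963] [0.6563 0.0668 0.0967] [290. 241.]
red 279 [ 0.4405 -0.3128  0.0882] [ 0.4663 -0.2856  0.154 ] top [ 0.4526 -0.2998  0.1511]
rack ((469.379150390625, 280.9587097167969), (188.1945343017578, 124.1192855834961), 5.847415447235107)
block ((651.24169921875, -13.746650695800781), (246.81814575195312, 60.43153762817383), 86.30282592773438)
holder ((451.6968078613281, -300.60137939453125), (78.77740478515625, 78.0976333618164), 71.64378356933594)
stock 108 [0.4126 0.2447 0.0434]
stock 125 [0.5262 0.3164 0.0434]
stock 28 [0.7334 0.2632 0.0461]
side
bush 55 [0.6549 0.0669 0.0971] [0.6544 0.0666 0.0975] [302. 184.]
bush 57 [0.6514 0.0118 0.0977] [0.6511 0.0122 0.0975] [308. 195.]
bush 70 [ 0.648  -0.0396  0.0972] [ 0.6479 -0.0407  0.0972] [315. 208.]
bush 79 [ 0.6439 -0.0937  0.0972] [ 0.6442 -0.095   0.097 ] [323. 223.]
red 618 [ 0.4371 -0.3143  0.0872] [ 0.4612 -0.2895  0.1535] top [ 0.4494 -0.3016  0.1506]
rack ((295.1041564941406, 714.636962890625), (205.19241333007812, 1096.6973876953125), 21.370100021362305)
block ((649.740478515625, -13.205986022949219), (248.2689971923828, 56.928131103515625), 86.31878662109375)
holder ((449.7464294433594, -300.04425048828125), (77.93711853027344, 75.06170654296875), 71.71873474121094)
stock 169 [0.4492 1.1116 0.0445]
stock 42 [0.5223 0.3159 0.0431]
stock 53 [0.4096 0.2427 0.0427]
t 1.95 pos [0.1639 0.629  0.2116] jawyaw 75.4 down [ 0.  0. -1.] q7 -0.06 q1 -1.3
ft [ 0.  -0.6  0.7] gw 0.997  LIN [0.0, 0.0, 0.0] TW [-0.0, 0.0, 0.0] rows 0.0
```

```bash
python3 -c "
from h import *
go([.5,.3,.28],0)"
```

```text
t 1.95 pos [0.1639 0.629  0.2116] jawyaw 75.4 down [ 0.  0. -1.] q7 -0.06 q1 -1.3
ft [ 0.  -0.6  0.7] gw 0.997  LIN [-0.0684, -0.4082, -0.2337] TW [75.4, 0.0, -0.0] rows 11.4
```

```bash
python3 -m creep '[{"linear":[-0.068,-0.408,-0.234],"twist":[75.4,0,0],"fingers":-1},{"linear":[-0.068,-0.408,-0.234],"twist":[75.4,0,0],"fingers":-1},{"linear":[-0.068,-0.408,-0.234],"twist":[75.4,0,0],"fingers":-1},{"linear":[-0.068,-0.408,-0.234],"twist":[75.4,0,0],"fingers":-1},{"linear":[-0.068,-0.408,-0.234],"twist":[75.4,0,0],"fingers":-1},{"linear":[-0.068,-0.408,-0.234],"twist":[75.4,0,0],"fingers":-1},{"linear":[-0.068,-0.408,-0.234],"twist":[75.4,0,0],"fingers":-1},{"linear":[-0.068,-0.408,-0.234],"twist":[75.4,0,0],"fingers":-1}]' 30; python3 -c "
from h import *
go([.5,-.05,.28],0)"
```

```text
time: 2.62
position: [0.4006, 0.3965, 0.26]
tool_rot: [-0.243, 1.557, 0.244]
ft_force: [0.4, 1.0, -0.5]
grip_width: 1.002
t 2.62 pos [0.4006 0.3965 0.26  ] jawyaw 17.8 down [ 0.     0.001 -1.   ] q7 -0.5 q1 -1.03
ft [ 0.4  1.  -0.5] gw 1.002  LIN [-0.0204, -0.4555, -0.0415] TW [17.8, 0.0, -0.0] rows 11.0
```

```bash
python3 -m creep '[{"linear":[-0.02,-0.455,-0.042],"twist":[17.8,0,0],"fingers":-1},{"linear":[-0.02,-0.455,-0.042],"twist":[17.8,0,0],"fingers":-1},{"linear":[-0.02,-0.455,-0.042],"twist":[17.8,0,0],"fingers":-1},{"linear":[-0.02,-0.455,-0.042],"twist":[17.8,0,0],"fingers":-1},{"linear":[-0.02,-0.455,-0.042],"twist":[17.8,0,0],"fingers":-1},{"linear":[-0.02,-0.455,-0.042],"twist":[17.8,0,0],"fingers":-1},{"linear":[-0.02,-0.455,-0.042],"twist":[17.8,0,0],"fingers":-1},{"linear":[-0.02,-0.455,-0.042],"twist":[17.8,0,0],"fingers":-1}]'; python3 -c "
from h import *
go([.451,-.3005,.25],-20)"
```

```text
time: 3.28
position: [0.4735, 0.0713, 0.2743]
tool_rot: [-0.003, 1.57, 0.005]
ft_force: [0.6, -0.3, -0.0]
grip_width: 0.996
t 3.28 pos [0.4735 0.0713 0.2743] jawyaw 0.3 down [ 0.001  0.001 -1.   ] q7 -0.24 q1 -0.76
ft [ 0.6 -0.3 -0. ] gw 0.996  LIN [0.0239, -0.3716, -0.0245] TW [20.3, 0.0, -0.1] rows 9.0
```

```bash
python3 -m creep '[{"linear":[0.024,-0.3716,-0.0245],"twist":[0,0,0],"fingers":-1},{"linear":[0.024,-0.3716,-0.0245],"twist":[0,0,0],"fingers":-1},{"linear":[0.024,-0.3716,-0.0245],"twist":[0,0,0],"fingers":-1},{"linear":[0.024,-0.3716,-0.0245],"twist":[0,0,0],"fingers":-1},{"linear":[0.024,-0.3716,-0.0245],"twist":[0,0,0],"fingers":-1},{"linear":[0.024,-0.3716,-0.0245],"twist":[0,0,0],"fingers":-1},{"linear":[0.024,-0.3716,-0.0245],"twist":[0,0,0],"fingers":-1},{"linear":[0.024,-0.3716,-0.0245],"twist":[0,0,0],"fingers":-1}]'
python3 - <<'E'
from h import *
go([.451,-.3005,.21],0)
im,W,H=cloud("wrist"); cv2.imwrite("pics/b_wrist.png",im[:,:,::-1])
for cam in ("scene","side","wrist"):
    im,W,H=cloud(cam);z=W[...,2]; sat=H[...,1]; hue=H[...,0]
    red=((hue<8)|(hue>172))&(sat>130)&(z>.06)
    for w,n,c in comps(red,W):
        top=w[w[:,2]>w[:,2].max()-.006]; print(cam,n,np.round(w.min(0),4),np.round(w.max(0),4),"top",np.round((top.min(0)+top.max(0))/2,4))
E
```

```text
time: 3.95
position: [0.4528, -0.2606, 0.2529]
tool_rot: [-0.004, 1.568, 0.005]
ft_force: [1.3, -0.3, -0.5]
grip_width: 1.004
t 3.95 pos [ 0.4528 -0.2606  0.2529] jawyaw 0.3 down [ 0.002  0.001 -1.   ] q7 0.5 q1 -0.48
ft [ 1.3 -0.3 -0.5] gw 1.004  LIN [0.0429, -0.0399, -0.0022] TW [0.3, 0.1, -0.1] rows 1.4
scene 282 [ 0.4395 -0.3123  0.0871] [ 0.4665 -0.2856  0.1546] top [ 0.4528 -0.3004  0.1517]
side 624 [ 0.4371 -0.3149  0.087 ] [ 0.4614 -0.2883  0.1533] top [ 0.4493 -0.3011  0.1503]
wrist 38 [ 0.441  -0.2909  0.1061] [ 0.4577 -0.2865  0.1145] top [ 0.4483 -0.2884  0.1115]
wrist 39 [ 0.4424 -0.2905  0.122 ] [ 0.4574 -0.2869  0.1314] top [ 0.4494 -0.2884  0.1284]
wrist 600 [ 0.4374 -0.3382  0.0796] [ 0.4642 -0.2866  0.154 ] top [ 0.4495 -0.2987  0.1511]
```

View pics/b_wrist.png

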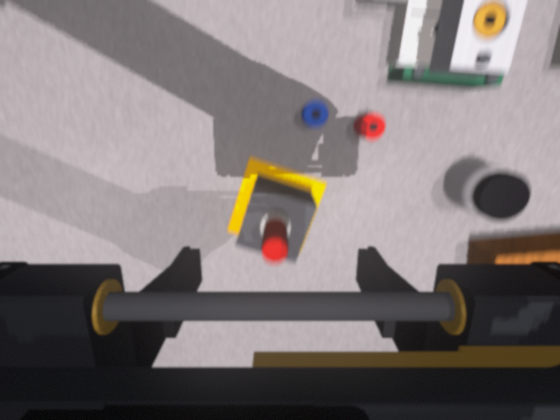

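The wrist picture shows the rod handle at (275,240), nearly centred between the jaws. All three cameras put its axis at about (0.450, -0.300).

```bash
python3 -m creep '[{"linear":[0.043,-0.0395,-0.0025],"twist":[0.3,0,0],"fingers":-1},{"linear":[0.043,-0.0395,-0.0025],"twist":[0.3,0,0],"fingers":-1},{"linear":[0.043,-0.0395,-0.0025],"twist":[0.3,0,0],"fingers":-1},{"linear":[0.075,-0.0395,-0.0025],"twist":[0.3,0,0],"fingers":-1},{"linear":[0.11,-0.0395,-0.0025],"twist":[0.3,0,0],"fingers":-1},{"linear":[0.142,-0.0395,-0.0025],"twist":[0.3,0,0],"fingers":-1},{"linear":[0.142,-0.0395,-0.0025],"twist":[0.3,0,0],"fingers":-1}]'; python3 -c "
from h import *
go([.45,-.3,.111],0)"
```

```text
time: 4.73
position: [0.4488, -0.293, 0.1056]
tool_rot: [0.001, 1.579, 0.007]
ft_force: [-0.6, 1.3, -1.1]
grip_width: 0.998
t 4.73 pos [ 0.4488 -0.293   0.1056] jawyaw 0.2 down [-0.008  0.005 -1.   ] q7 0.73 q1 -0.34
ft [-0.6  1.3 -1.1] gw 0.998  LIN [-0.0055, -0.0069, 0.0011] TW [0.2, -0.5, -0.3] rows 0.2
```

```bash
python3 -m creep '[{"linear":[-0.0055,-0.007,0.001],"twist":[0.2,-0.5,-0.3],"fingers":-1},{"linear":[-0.0055,-0.007,0.001],"twist":[0.2,-0.5,-0.3],"fingers":-1},{"linear":[-0.0055,-0.007,0.001],"twist":[0.2,-0.5,-0.3],"fingers":-1}]'; python3 -c "
from h import *
go([.45,-.3,.111],0)"
```

```text
time: 4.98
position: [0.454, -0.3062, 0.119]
tool_rot: [-0.003, 1.557, -0.008]
ft_force: [0.5, 0.3, 0.1]
grip_width: 0.998
t 4.98 pos [ 0.454  -0.3062  0.119 ] jawyaw -0.2 down [ 0.014 -0.007 -1.   ] q7 0.74 q1 -0.33
ft [0.5 0.3 0.1] gw 0.998  LIN [0.0079, 0.0063, -0.0041] TW [-0.2, 0.8, 0.4] rows 0.3
```

```bash
python3 -m creep '[{"linear":[0,0,0],"twist":[0,0,0],"fingers":-1},{"linear":[0,0,0],"twist":[0,0,0],"fingers":-1},{"linear":[0,0,0],"twist":[0,0,0],"fingers":-1}]'; python3 -c "
from h import *
go([.45,-.3,.111],0)"
```

```text
time: 5.23
position: [0.4526, -0.3052, 0.1168]
tool_rot: [-0.002, 1.56, -0.007]
ft_force: [-0.0, -0.4, 0.1]
grip_width: 0.999
t 5.23 pos [ 0.4526 -0.3052  0.1168] jawyaw -0.2 down [ 0.01  -0.005 -1.   ] q7 0.74 q1 -0.33
ft [-0.  -0.4  0.1] gw 0.999  LIN [0.0057, 0.0052, -0.0027] TW [-0.2, 0.6, 0.3] rows 0.2
```

```bash
python3 -m creep '[{"linear":[0.0057,0.0052,-0.0027],"twist":[-0.2,0.6,0.3],"fingers":-1},{"linear":[0.0057,0.0052,-0.0027],"twist":[-0.2,0.6,0.3],"fingers":-1},{"linear":[0.0057,0.0052,-0.0027],"twist":[-0.2,0.6,0.3],"fingers":-1},{"linear":[0.0057,0.0052,-0.0027],"twist":[-0.2,0.6,0.3],"fingers":-1}]'; python3 -c "
from h import *
go([.45,-.3,.111],0)"
```

```text
time: 5.57
position: [0.4492, -0.2998, 0.1099]
tool_rot: [-0.0, 1.573, 0.0]
ft_force: [0.1, -0.1, 0.6]
grip_width: 0.997
t 5.57 pos [ 0.4492 -0.2998  0.1099] jawyaw 0.0 down [-0.002  0.    -1.   ] q7 0.74 q1 -0.33
ft [ 0.1 -0.1  0.6] gw 0.997  LIN [-0.0011, -0.0002, 0.0008] TW [0.0, -0.1, -0.0] rows 0.0
```

Well placed. Now grip.

```bash
python3 -m creep '[{"linear":[0,0,0.001],"twist":[0,0,0],"fingers":1},{"linear":[0,0,0.001],"twist":[0,0,0],"fingers":1},{"linear":[0,0,0.001],"twist":[0,0,0],"fingers":1},{"linear":[0,0,0.001],"twist":[0,0,0],"fingers":1},{"linear":[0,0,0.001],"twist":[0,0,0],"fingers":1},{"linear":[0,0,0.001],"twist":[0,0,0],"fingers":1},{"linear":[0,0,0.001],"twist":[0,0,0],"fingers":1},{"linear":[0,0,0.001],"twist":[0,0,0],"fingers":1}]' 55; python3 -c "
from h import *
go([.45,-.3,.25],0)"
```

```text
time: 6.23
position: [0.4504, -0.3, 0.1102]
tool_rot: [-0.0, 1.572, 0.0]
ft_force: [-1.2, 0.3, -0.9]
grip_width: 0.479
t 6.23 pos [ 0.4504 -0.3     0.1102] jawyaw 0.0 down [-0.002  0.    -1.   ] q7 0.74 q1 -0.33
ft [-1.2  0.3 -0.9] gw 0.479  LIN [-0.1398, 0.0, -0.0006] TW [0.0, -0.1, -0.0] rows 3.4
```

```bash
python3 -m creep '[{"linear":[0,0,0],"twist":[0,0,0],"fingers":1},{"linear":[0,0,0],"twist":[0,0,0],"fingers":1},{"linear":[0,0,0],"twist":[0,0,0],"fingers":1},{"linear":[0,0,0],"twist":[0,0,0],"fingers":1},{"linear":[0,0,0],"twist":[0,0,0],"fingers":1},{"linear":[0,0,0],"twist":[0,0,0],"fingers":1}]'; python3 -c "
from h import *
go([.45,-.3,.25],0)"
```

```text
time: 6.73
position: [0.4502, -0.3, 0.1101]
tool_rot: [0.0, 1.573, 0.0]
ft_force: [-0.1, -0.3, 1.0]
grip_width: 0.29
t 6.73 pos [ 0.4502 -0.3     0.1101] jawyaw 0.0 down [-0.002  0.    -1.   ] q7 0.74 q1 -0.33
ft [-0.1 -0.3  1. ] gw 0.29  LIN [-0.1399, 0.0, -0.0005] TW [0.0, -0.1, -0.0] rows 3.4
```

```bash
python3 -m creep '[{"linear":[0,0,0],"twist":[0,0,0],"fingers":1},{"linear":[0,0,0],"twist":[0,0,0],"fingers":1},{"linear":[-0.02,0,0],"twist":[0,0,0],"fingers":1},{"linear":[-0.045,0,0],"twist":[0,0,0],"fingers":1},{"linear":[-0.075,0,0],"twist":[0,0,0],"fingers":1},{"linear":[-0.105,0,0],"twist":[0,0,0],"fingers":1},{"linear":[-0.13,0,0],"twist":[0,0,0],"fingers":1},{"linear":[-0.13,0,0],"twist":[0,0,0],"fingers":1}]'
python3 - <<'E'
from h import *
go([.6444,-.095,.24],0)
for c in ("side","scene"):
    im,W,H=cloud(c); cv2.imwrite(f"pics/c_{c}.png",im[:,:,::-1])
    z=W[...,2]; sat=H[...,1]; hue=H[...,0]
    red=((hue<8)|(hue>172))&(sat>130)&(z>.06)
    for w,n,cc in comps(red,W):
        print(c,n,np.round(w.min(0),4),np.round(w.max(0),4))
E
```

```text
time: 7.4
position: [0.453, -0.3017, 0.2449]
tool_rot: [-0.002, 1.565, -0.002]
ft_force: [1.6, -1.2, -1.5]
grip_width: 0.287
t 7.4 pos [ 0.453  -0.3017  0.2449] jawyaw 0.0 down [ 0.006 -0.002 -1.   ] q7 0.63 q1 -0.42
ft [ 1.6 -1.2 -1.5] gw 0.287  LIN [0.0056, 0.2067, 0.1914] TW [0.0, 0.4, 0.1] rows 6.8
side 847 [ 0.44   -0.3163  0.2215] [ 0.4659 -0.293   0.2875]
scene 246 [ 0.4392 -0.3094  0.2208] [ 0.5001 -0.2635  0.3291]
```

View pics/c_side.png

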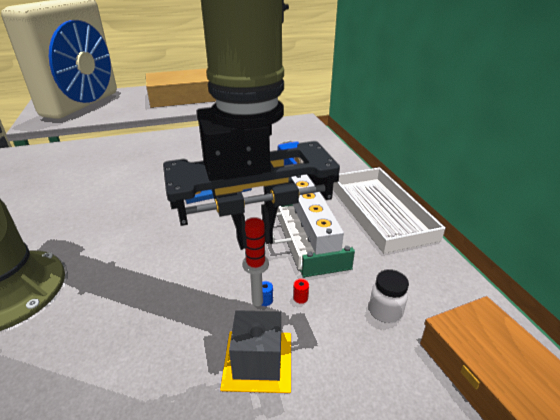

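The rod is lifted clear and hangs vertical in the jaws at (255,245). Next it goes over bore 0.

```bash
python3 -m creep '[{"linear":[0.0,0.206,0.1925],"twist":[0,0,0],"fingers":1},{"linear":[0.0,0.206,0.1925],"twist":[0,0,0],"fingers":1},{"linear":[0.0,0.206,0.1925],"twist":[0,0,0],"fingers":1},{"linear":[0.0,0.206,0.1925],"twist":[0,0,0],"fingers":1},{"linear":[0.0,0.206,0.1925],"twist":[0,0,0],"fingers":1},{"linear":[0.0,0.206,0.1925],"twist":[0,0,0],"fingers":1},{"linear":[0.0,0.206,0.1925],"twist":[0,0,0],"fingers":1},{"linear":[0.0,0.206,0.1925],"twist":[0,0,0],"fingers":1}]'; python3 -m creep '[{"linear":[0,0,0],"twist":[0,0,0],"fingers":1},{"linear":[0,0,0],"twist":[0,0,0],"fingers":1},{"linear":[0,0,0],"twist":[0,0,0],"fingers":1}]';  python3 - <<'E'
from h import *
go([.6444,-.095,.21],0)
for c in ("side","scene"):
    im,W,H=cloud(c); cv2.imwrite(f"pics/d_{c}.png",im[:,:,::-1])
E
```

```text
time: 8.17
position: [0.6467, -0.0836, 0.2353]
tool_rot: [-0.007, 1.576, 0.012]
ft_force: [-0.7, 2.6, -2.5]
grip_width: 0.289
time: 8.42
position: [0.6418, -0.0958, 0.2388]
tool_rot: [0.002, 1.574, -0.002]
ft_force: [-0.1, -0.4, -1.8]
grip_width: 0.284
t 8.42 pos [ 0.6418 -0.0958  0.2388] jawyaw -0.2 down [-0.004 -0.    -1.   ] q7 0.33 q1 -0.54
ft [-0.1 -0.4 -1.8] gw 0.284  LIN [0.0288, 0.0008, 0.0027] TW [-0.2, -0.2, 0.0] rows 0.7
```

View pics/d_scene.png

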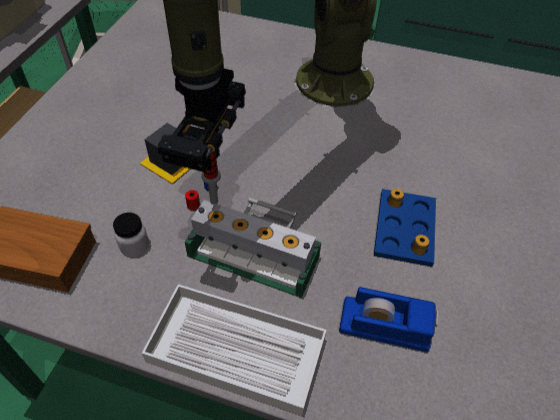

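View pics/d_side.png

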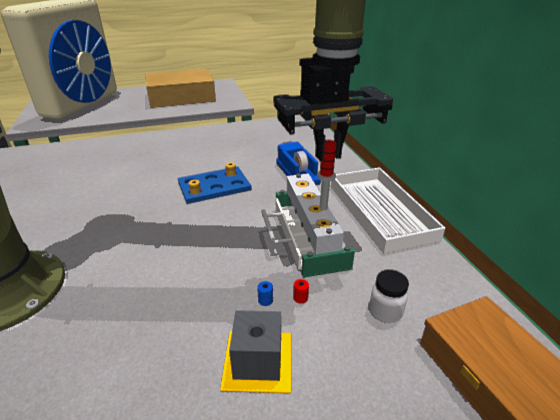

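The rod is over bore 0, with its tip above (213,200) in the scene view. Pushing down.

```bash
python3 -m creep '[{"linear":[0.015,0.0008,0.0027],"twist":[0,0,0],"fingers":1},{"linear":[0.03,0.0008,0.0027],"twist":[0,0,0],"fingers":1},{"linear":[0.036,0.0008,0.0027],"twist":[0,0,0],"fingers":1},{"linear":[0.045,0.0008,0.0027],"twist":[0,0,0],"fingers":1},{"linear":[0.054,0.0008,0.0027],"twist":[0,0,0],"fingers":1},{"linear":[0.063,0.0008,0.0027],"twist":[0,0,0],"fingers":1},{"linear":[0.072,0.0008,0.0027],"twist":[0,0,0],"fingers":1},{"linear":[0.08,0.0008,0.0027],"twist":[0,0,0],"fingers":1}]' 60; python3 -c "
from h import *
go([.6444,-.095,.152],0)"
```

```text
time: 9.18
position: [0.6456, -0.0933, 0.1589]
tool_rot: [-0.0, 1.573, -0.0]
ft_force: [0.1, -0.6, -1.3]
grip_width: 0.285
t 9.18 pos [ 0.6456 -0.0933  0.1589] jawyaw 0.0 down [-0.002 -0.    -1.   ] q7 0.36 q1 -0.53
ft [ 0.1 -0.6 -1.3] gw 0.285  LIN [0.0069, -0.0017, -0.0011] TW [0.0, -0.1, 0.0] rows 0.2
```

```bash
python3 -m creep '[{"linear":[0.007,-0.001,-0.001],"twist":[0,0,0],"fingers":1},{"linear":[0.008,-0.001,-0.001],"twist":[0,0,0],"fingers":1},{"linear":[0.008,-0.001,-0.001],"twist":[0,0,0],"fingers":1},{"linear":[0.008,-0.001,-0.001],"twist":[0,0,0],"fingers":1}]'
python3 - <<'E'
from h import *
go([.6444,-.095,.152],0)
for c in ("side","scene"):
    im,W,H=cloud(c); cv2.imwrite(f"pics/e_{c}.png",cv2.resize(im[140:300,150:390,::-1] if c=="scene" else im[110:300,220:400,::-1],None,fx=3,fy=3))
E
```

```text
time: 9.52
position: [0.6448, -0.0943, 0.1521]
tool_rot: [0.0, 1.572, -0.0]
ft_force: [-0.5, 0.1, -0.8]
grip_width: 0.282
t 9.52 pos [ 0.6448 -0.0943  0.1521] jawyaw -0.0 down [-0.001  0.    -1.   ] q7 0.36 q1 -0.53
ft [-0.5  0.1 -0.8] gw 0.282  LIN [0.0001, -0.0007, -0.0004] TW [-0.0, -0.1, -0.0] rows 0.0
```

View pics/e_scene.png

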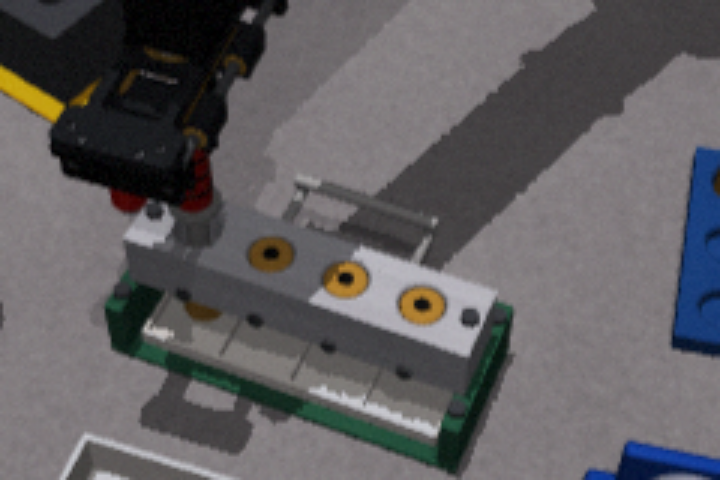

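View pics/e_side.png

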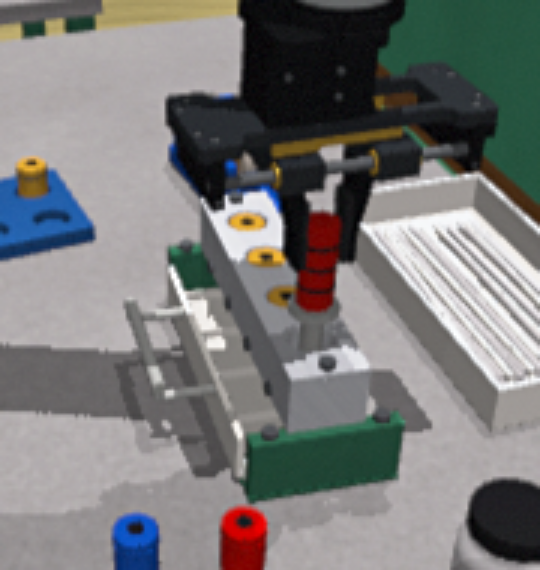

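Bushing 0 shows under the block at crop (205,310), with the rod down its bore. Lift and go to bore 1.

```bash
python3 -m creep '[{"linear":[-0.035,0,0],"twist":[0,0,0],"fingers":1},{"linear":[-0.07,0,0],"twist":[0,0,0],"fingers":1},{"linear":[-0.072,0,0],"twist":[0,0,0],"fingers":1},{"linear":[-0.072,0.027,0.0015],"twist":[0,0,0],"fingers":1},{"linear":[-0.072,0.053,0.003],"twist":[0,0,0],"fingers":1},{"linear":[-0.072,0.053,0.003],"twist":[0,0,0],"fingers":1},{"linear":[-0.072,0.053,0.003],"twist":[0,0,0],"fingers":1},{"linear":[-0.072,0.053,0.003],"twist":[0,0,0],"fingers":1}]'
python3 - <<'E'
from h import *
go([.648,-.041,.152],0)
E
```

```text
time: 10.28
position: [0.6477, -0.0416, 0.2239]
tool_rot: [-0.001, 1.572, -0.0]
ft_force: [0.0, -0.8, -1.8]
grip_width: 0.283
t 10.28 pos [ 0.6477 -0.0416  0.2239] jawyaw 0.0 down [-0.001 -0.001 -1.   ] q7 0.25 q1 -0.62
ft [ 0.  -0.8 -1.8] gw 0.283  LIN [0.0719, 0.0006, 0.0004] TW [0.0, -0.1, 0.0] rows 1.7
```

```bash
python3 -m creep '[{"linear":[0.018,0,0],"twist":[0,0,0],"fingers":1},{"linear":[0.027,0,0],"twist":[0,0,0],"fingers":1},{"linear":[0.036,0,0],"twist":[0,0,0],"fingers":1},{"linear":[0.046,0,0],"twist":[0,0,0],"fingers":1},{"linear":[0.056,0,0],"twist":[0,0,0],"fingers":1},{"linear":[0.066,0,0],"twist":[0,0,0],"fingers":1},{"linear":[0.073,0,0],"twist":[0,0,0],"fingers":1},{"linear":[0.073,0,0],"twist":[0,0,0],"fingers":1}]';  python3 - <<'E'
from h import *
go([.648,-.041,.152],0)
E
python3 -m creep '[{"linear":[0,0,0],"twist":[0,0,0],"fingers":1},{"linear":[0,0,0],"twist":[0,0,0],"fingers":1},{"linear":[-0.035,0,0],"twist":[0,0,0],"fingers":1},{"linear":[-0.07,0,0],"twist":[0,0,0],"fingers":1},{"linear":[-0.072,0,0],"twist":[0,0,0],"fingers":1},{"linear":[-0.072,0.027,0.0015],"twist":[0,0,0],"fingers":1},{"linear":[-0.072,0.054,0.0035],"twist":[0,0,0],"fingers":1},{"linear":[-0.072,0.054,0.0035],"twist":[0,0,0],"fingers":1}]'; python3 -m creep '[{"linear":[0,0,0],"twist":[0,0,0],"fingers":1},{"linear":[0,0,0],"twist":[0,0,0],"fingers":1},{"linear":[0,0,0],"twist":[0,0,0],"fingers":1}]'
python3 - <<'E'
from h import *
go([.6518,.0127,.152],0)
im,W,H=cloud("scene"); cv2.imwrite("pics/f.png",cv2.resize(im[140:300,150:390,::-1],None,fx=3,fy=3))
E
```

```text
time: 10.95
position: [0.6479, -0.0416, 0.1504]
tool_rot: [-0.0, 1.572, -0.001]
ft_force: [-0.5, 0.0, -2.1]
grip_width: 0.285
t 10.95 pos [ 0.6479 -0.0416  0.1504] jawyaw -0.0 down [-0.001 -0.    -1.   ] q7 0.28 q1 -0.6
ft [-0.5  0.  -2.1] gw 0.285  LIN [-0.0016, 0.0006, 0.0001] TW [-0.0, -0.1, 0.0] rows 0.0
time: 11.62
position: [0.6519, 0.0216, 0.2221]
tool_rot: [-0.003, 1.573, 0.012]
ft_force: [0.5, 1.6, -2.7]
grip_width: 0.286
time: 11.87
position: [0.651, 0.0115, 0.2227]
tool_rot: [0.001, 1.573, -0.002]
ft_force: [1.3, -0.7, -1.8]
grip_width: 0.284
t 11.87 pos [0.651  0.0115 0.2227] jawyaw -0.1 down [-0.002 -0.001 -1.   ] q7 0.16 q1 -0.69
ft [ 1.3 -0.7 -1.8] gw 0.284  LIN [0.0707, 0.0013, 0.0009] TW [-0.1, -0.1, 0.0] rows 1.7
```

View pics/f.png

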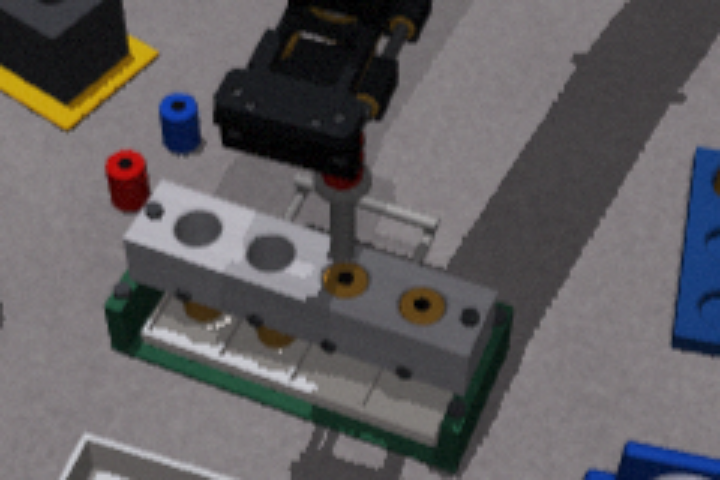

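Bores 0 and 1 are open at crop (197,228) and (270,252), with both bushings below them. The rod is over bore 2.

```bash
python3 -m creep '[{"linear":[0.018,0.001,0.001],"twist":[0,0,0],"fingers":1},{"linear":[0.027,0.001,0.001],"twist":[0,0,0],"fingers":1},{"linear":[0.036,0.001,0.001],"twist":[0,0,0],"fingers":1},{"linear":[0.046,0.001,0.001],"twist":[0,0,0],"fingers":1},{"linear":[0.056,0.001,0.001],"twist":[0,0,0],"fingers":1},{"linear":[0.066,0.001,0.001],"twist":[0,0,0],"fingers":1},{"linear":[0.073,0.001,0.001],"twist":[0,0,0],"fingers":1},{"linear":[0.073,0.001,0.001],"twist":[0,0,0],"fingers":1}]';  python3 - <<'E'
from h import *
go([.6518,.0127,.152],0)
E
python3 -m creep '[{"linear":[0,0,0],"twist":[0,0,0],"fingers":1},{"linear":[0,0,0],"twist":[0,0,0],"fingers":1},{"linear":[-0.035,0,0],"twist":[0,0,0],"fingers":1},{"linear":[-0.07,0,0],"twist":[0,0,0],"fingers":1},{"linear":[-0.072,0,0],"twist":[0,0,0],"fingers":1},{"linear":[-0.072,0.027,0.0015],"twist":[0,0,0],"fingers":1},{"linear":[-0.072,0.054,0.0035],"twist":[0,0,0],"fingers":1},{"linear":[-0.072,0.054,0.0035],"twist":[0,0,0],"fingers":1}]'; python3 -m creep '[{"linear":[0,0,0],"twist":[0,0,0],"fingers":1},{"linear":[0,0,0],"twist":[0,0,0],"fingers":1},{"linear":[0,0,0],"twist":[0,0,0],"fingers":1}]'
python3 - <<'E'
from h import *
go([.655,.0667,.152],0)
E
```

```text
time: 12.58
position: [0.6528, 0.0135, 0.1501]
tool_rot: [0.0, 1.571, -0.0]
ft_force: [-0.2, -0.4, -1.1]
grip_width: 0.286
t 12.58 pos [0.6528 0.0135 0.1501] jawyaw -0.0 down [-0. -0. -1.] q7 0.19 q1 -0.68
ft [-0.2 -0.4 -1.1] gw 0.286  LIN [-0.0019, -0.0008, -0.001] TW [-0.0, -0.0, 0.0] rows 0.1
time: 13.25
position: [0.6557, 0.0767, 0.2206]
tool_rot: [-0.003, 1.574, 0.011]
ft_force: [0.6, 2.9, -2.6]
grip_width: 0.284
time: 13.5
position: [0.6555, 0.0664, 0.2214]
tool_rot: [0.0, 1.573, -0.002]
ft_force: [0.8, 0.1, -1.3]
grip_width: 0.283
t 13.5 pos [0.6555 0.0664 0.2214] jawyaw -0.1 down [-0.002 -0.001 -1.   ] q7 0.08 q1 -0.75
ft [ 0.8  0.1 -1.3] gw 0.283  LIN [0.0694, 0.0004, -0.0003] TW [-0.1, -0.1, 0.1] rows 1.7
```

```bash
python3 -m creep '[{"linear":[0.018,0,0],"twist":[0,0,0],"fingers":1},{"linear":[0.027,0,0],"twist":[0,0,0],"fingers":1},{"linear":[0.036,0,0],"twist":[0,0,0],"fingers":1},{"linear":[0.046,0,0],"twist":[0,0,0],"fingers":1},{"linear":[0.056,0,0],"twist":[0,0,0],"fingers":1},{"linear":[0.066,0,0],"twist":[0,0,0],"fingers":1},{"linear":[0.071,0,0],"twist":[0,0,0],"fingers":1},{"linear":[0.071,0,0],"twist":[0,0,0],"fingers":1}]';  python3 - <<'E'
from h import *
go([.655,.0667,.152],0)
E
python3 -m creep '[{"linear":[0,0,0],"twist":[0,0,0],"fingers":1},{"linear":[0,0,0],"twist":[0,0,0],"fingers":1},{"linear":[-0.035,0,0],"twist":[0,0,0],"fingers":1},{"linear":[-0.07,0,0],"twist":[0,0,0],"fingers":1},{"linear":[-0.095,0,0],"twist":[0,0,0],"fingers":1},{"linear":[-0.095,0,0],"twist":[0,0,0],"fingers":1},{"linear":[-0.095,0,0],"twist":[0,0,0],"fingers":1}]'
python3 - <<'E'
from h import *
go([.45,-.3,.245],0)
for c in ("scene","side"):
    im,W,H=cloud(c); cv2.imwrite(f"pics/g_{c}.png",cv2.resize(im[140:300,150:390,::-1],None,fx=3,fy=3) if c=="scene" else im[:,:,::-1])
    z=W[...,2]; sat=H[...,1]; hue=H[...,0]
    gy=(z>.077)&(z<.083)&(abs(W[...,0]-.45)<.08)&(abs(W[...,1]+.298)<.08); print("holder",c,cv2.minAreaRect((W[gy][:,:2]*1000).astype(np.float32)))
    b=(hue>10)&(hue<32)&(sat>110)&(z<.09)&(z>.01)&(abs(W[...,0]-.66)<.06)&(abs(W[...,1])<.13)
    for w,n,cc in comps(b,W): print(c,n,w.min(0).round(3),w.max(0).round(3))
    red=((hue<8)|(hue>172))&(sat>130)&(z>.06)&(W[...,1]>-.05)
    for w,n,cc in comps(red,W): print("red",c,n,np.round(w.min(0),4),np.round(w.max(0),4))
E
```

```text
time: 14.17
position: [0.6558, 0.0677, 0.1505]
tool_rot: [-0.0, 1.572, -0.0]
ft_force: [0.0, 0.1, -1.9]
grip_width: 0.288
t 14.17 pos [0.6558 0.0677 0.1505] jawyaw 0.0 down [-0.001 -0.    -1.   ] q7 0.11 q1 -0.74
ft [ 0.   0.1 -1.9] gw 0.288  LIN [-0.0015, -0.001, -0.0008] TW [0.0, -0.1, 0.0] rows 0.0
time: 14.75
position: [0.6567, 0.0676, 0.2474]
tool_rot: [0.001, 1.569, 0.001]
ft_force: [-0.2, 0.0, -2.4]
grip_width: 0.283
t 14.75 pos [0.6567 0.0676 0.2474] jawyaw -0.0 down [ 0.002  0.001 -1.   ] q7 0.07 q1 -0.75
ft [-0.2  0.  -2.4] gw 0.283  LIN [0.0018, -0.3676, -0.2067] TW [-0.0, 0.1, -0.0] rows 10.1
holder scene ((451.09619140625, -300.5290832519531), (78.6651382446289, 78.41910552978516), 70.53580474853516)
scene 57 [ 0.654 -0.107  0.012] [ 0.665 -0.083  0.034]
scene 61 [ 0.658 -0.051  0.01 ] [ 0.679 -0.025  0.053]
scene 55 [0.661 0.005 0.01 ] [0.682 0.028 0.055]
scene 50 [0.664 0.058 0.011] [0.688 0.081 0.055]
red scene 68 [0.6633 0.0561 0.2259] [0.7458 0.0981 0.3328]
holder side ((449.8055114746094, -300.0953674316406), (77.128662109375, 75.2440185546875), 71.15635681152344)
red side 320 [0.6422 0.0523 0.2207] [0.669  0.0723 0.2889]
```

View pics/g_scene.png

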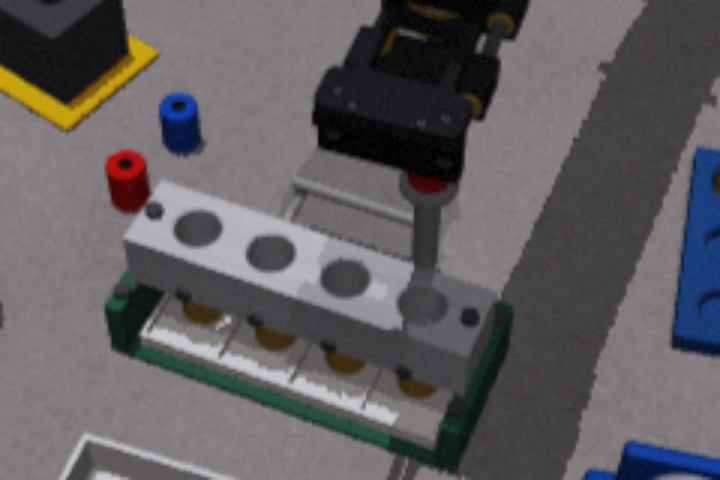

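View pics/g_side.png

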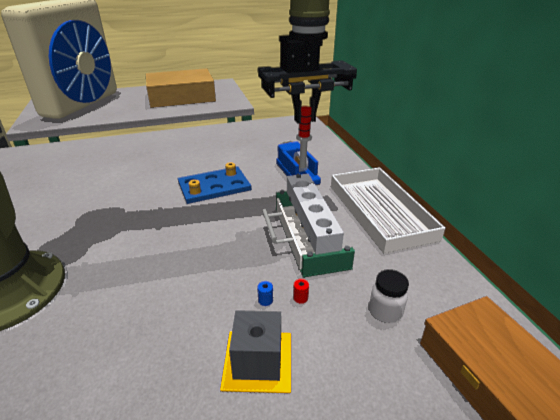

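All four bores are empty in the picture, crop (197,228) to (422,300), with four brass bodies in the drawer. The holder is unmoved. Carrying the rod back.

```bash
python3 -m creep '[{"linear":[0,-0.3676,-0.2067],"twist":[0,0,0],"fingers":1},{"linear":[0,-0.3676,-0.2067],"twist":[0,0,0],"fingers":1},{"linear":[0,-0.3676,-0.2067],"twist":[0,0,0],"fingers":1},{"linear":[0,-0.3676,-0.2067],"twist":[0,0,0],"fingers":1},{"linear":[0,-0.3676,-0.2067],"twist":[0,0,0],"fingers":1},{"linear":[0,-0.3676,-0.2067],"twist":[0,0,0],"fingers":1},{"linear":[0,-0.3676,-0.2067],"twist":[0,0,0],"fingers":1},{"linear":[0,-0.3676,-0.2067],"twist":[0,0,0],"fingers":1}]'; python3 -m creep '[{"linear":[0,0,0],"twist":[0,0,0],"fingers":1},{"linear":[0,0,0],"twist":[0,0,0],"fingers":1},{"linear":[0,0,0],"twist":[0,0,0],"fingers":1},{"linear":[0,0,0],"twist":[0,0,0],"fingers":1}]'
python3 - <<'E'
from h import *
go([.45,-.3,.225],0)
E
```

```text
time: 15.52
position: [0.4902, -0.2235, 0.2443]
tool_rot: [0.0, 1.575, 0.002]
ft_force: [0.7, -0.7, -2.2]
grip_width: 0.287
time: 15.85
position: [0.4927, -0.2209, 0.245]
tool_rot: [-0.001, 1.574, 0.002]
ft_force: [0.3, 0.3, -1.4]
grip_width: 0.285
t 15.85 pos [ 0.4927 -0.2209  0.245 ] jawyaw 0.1 down [-0.003  0.001 -1.   ] q7 0.46 q1 -0.57
ft [ 0.3  0.3 -1.4] gw 0.285  LIN [0.0201, -0.079, -0.0429] TW [0.1, -0.2, -0.0] rows 2.2
```

```bash
python3 -m creep '[{"linear":[0,-0.03,-0.016],"twist":[0,0,0],"fingers":1},{"linear":[0,-0.06,-0.032],"twist":[0,0,0],"fingers":1},{"linear":[0,-0.079,-0.043],"twist":[0.1,-0.2,0],"fingers":1},{"linear":[0.01,-0.079,-0.043],"twist":[0.1,-0.2,0],"fingers":1},{"linear":[0.02,-0.079,-0.043],"twist":[0.1,-0.2,0],"fingers":1},{"linear":[0.02,-0.079,-0.043],"twist":[0.1,-0.2,0],"fingers":1},{"linear":[0.02,-0.079,-0.043],"twist":[0.1,-0.2,0],"fingers":1},{"linear":[0.02,-0.079,-0.043],"twist":[0.1,-0.2,0],"fingers":1}]'
python3 - <<'E'
from h import *
go([.4503,-.3002,.2],0)
for c in ("scene","side"):
    im,W,H=cloud(c); cv2.imwrite(f"pics/i_{c}.png",cv2.resize(im[60:220,80:320,::-1],None,fx=3,fy=3) if c=="scene" else cv2.resize(im[180:400,160:360,::-1],None,fx=2.7,fy=2.7))
    z=W[...,2]; sat=H[...,1]; hue=H[...,0]
    red=((hue<8)|(hue>172))&(sat>130)&(z>.06)
    for w,n,cc in comps(red,W): print("red",c,n,np.round(w.min(0),4),np.round(w.max(0),4))
    sh=(z>.125)&(z<.19)&(abs(W[...,0]-.45)<.014)&(abs(W[...,1]+.3)<.014)
    for w,n,cc in comps(sh,W):
      for lo in (.125,.145,.165): 
        q=w[(w[:,2]>lo)&(w[:,2]<lo+.02)]; 
        if len(q): print(" shank",c,lo,len(q),np.round((q.min(0)+q.max(0))/2,4), q.mean(0).round(4))
E
```

```text
time: 16.52
position: [0.4505, -0.3002, 0.2259]
tool_rot: [-0.001, 1.57, 0.001]
ft_force: [0.5, -0.7, -2.2]
grip_width: 0.286
t 16.52 pos [ 0.4505 -0.3002  0.2259] jawyaw 0.1 down [ 0.001  0.    -1.   ] q7 0.65 q1 -0.46
ft [ 0.5 -0.7 -2.2] gw 0.286  LIN [0.0259, -0.0, -0.0002] TW [0.1, 0.1, -0.0] rows 0.6
red scene 238 [ 0.4352 -0.3078  0.2004] [ 0.496  -0.2625  0.3138]
 shank scene 0.125 49 [ 0.4536 -0.2982  0.1349] [ 0.4559 -0.2972  0.1356]
 shank scene 0.145 49 [ 0.4536 -0.3001  0.1544] [ 0.4561 -0.2978  0.1553]
 shank scene 0.165 53 [ 0.4538 -0.2989  0.1749] [ 0.4564 -0.2975  0.1751]
red side 798 [ 0.4371 -0.315   0.2017] [ 0.4637 -0.2924  0.2688]
 shank side 0.125 103 [ 0.4496 -0.3055  0.135 ] [ 0.449  -0.3065  0.1351]
 shank side 0.145 106 [ 0.4499 -0.3042  0.1549] [ 0.4487 -0.3064  0.1548]
 shank side 0.165 110 [ 0.4493 -0.3045  0.175 ] [ 0.4486 -0.3068  0.175 ]
```

View pics/i_scene.png

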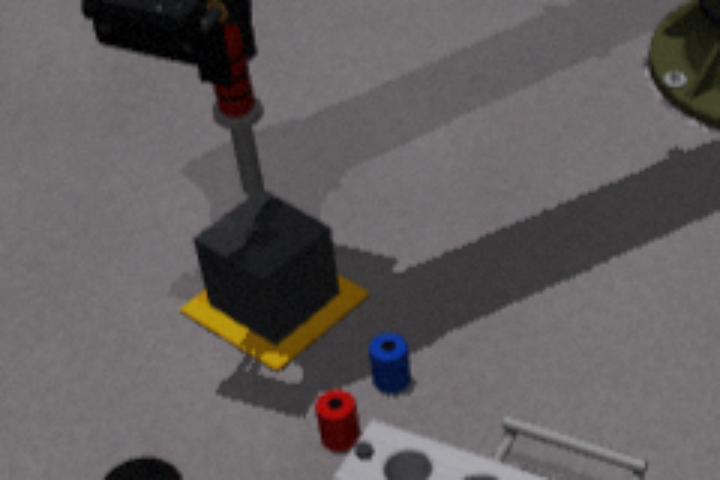

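View pics/i_side.png

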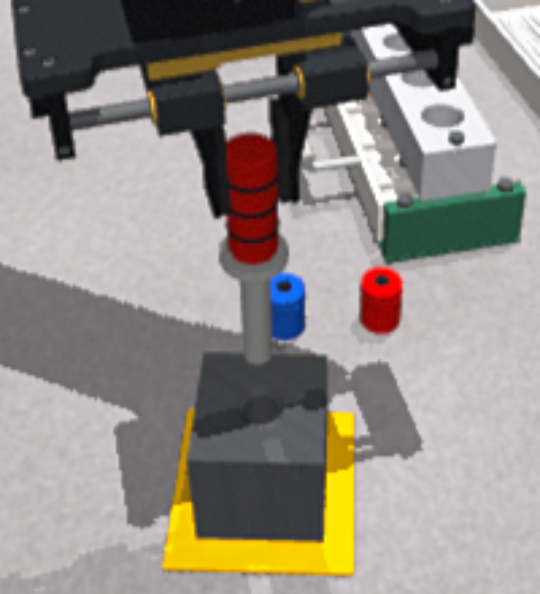

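The rod hangs vertical over the holder mouth, with the hole at (262,408) in the side crop. Descending.

```bash
python3 -m creep '[{"linear":[0.015,0,0],"twist":[0,0,0],"fingers":1},{"linear":[0.028,0,0],"twist":[0,0,0],"fingers":1},{"linear":[0.037,0,0],"twist":[0,0,0],"fingers":1},{"linear":[0.043,0,0],"twist":[0,0,0],"fingers":1},{"linear":[0.048,0,0],"twist":[0,0,0],"fingers":1},{"linear":[0.054,0,0],"twist":[0,0,0],"fingers":1},{"linear":[0.06,0,0],"twist":[0,0,0],"fingers":1},{"linear":[0.06,0,0],"twist":[0,0,0],"fingers":1}]'
python3 - <<'E'
from h import *
go([.4503,-.3002,.113],0)
E
```

```text
time: 17.28
position: [0.449, -0.3014, 0.165]
tool_rot: [0.002, 1.571, -0.001]
ft_force: [-0.6, 0.1, -2.3]
grip_width: 0.284
t 17.28 pos [ 0.449  -0.3014  0.165 ] jawyaw -0.1 down [ 0.     0.001 -1.   ] q7 0.7 q1 -0.42
ft [-0.6  0.1 -2.3] gw 0.284  LIN [0.052, 0.0012, 0.0013] TW [-0.1, 0.0, -0.0] rows 1.2
```

```bash
python3 -m creep '[{"linear":[0.012,0.0005,0.0005],"twist":[0,0,0],"fingers":1},{"linear":[0.024,0.0005,0.0005],"twist":[0,0,0],"fingers":1},{"linear":[0.036,0.0005,0.0005],"twist":[0,0,0],"fingers":1},{"linear":[0.044,0.0005,0.0005],"twist":[0,0,0],"fingers":1},{"linear":[0.05,0.0005,0.0005],"twist":[0,0,0],"fingers":1},{"linear":[0.053,0.0005,0.0005],"twist":[0,0,0],"fingers":1},{"linear":[0.053,0.0005,0.0005],"twist":[0,0,0],"fingers":1},{"linear":[0.053,0.0005,0.0005],"twist":[0,0,0],"fingers":1}]'
python3 - <<'E'
from h import *
go([.4503,-.3002,.111],0)
im,W,H=cloud("side"); cv2.imwrite("pics/j.png",cv2.resize(im[180:400,160:360,::-1],None,fx=2.7,fy=2.7))
E
```

```text
time: 17.95
position: [0.4502, -0.3015, 0.1132]
tool_rot: [0.001, 1.569, -0.002]
ft_force: [0.6, -0.0, -1.8]
grip_width: 0.284
t 17.95 pos [ 0.4502 -0.3015  0.1132] jawyaw -0.1 down [ 0.002 -0.    -1.   ] q7 0.76 q1 -0.37
ft [ 0.6 -0.  -1.8] gw 0.284  LIN [0.0022, 0.0013, 0.0001] TW [-0.1, 0.1, 0.0] rows 0.1
```

View pics/j.png

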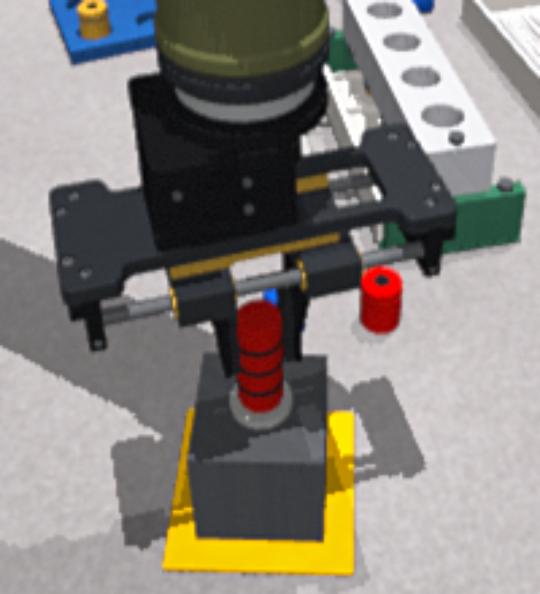

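The rod is in its holder at (262,355), with the collar almost on the top. Press the last millimetres, then release.

```bash
python3 -m creep '[{"linear":[0.002,0.001,0],"twist":[0,0,0],"fingers":1},{"linear":[0.003,0.001,0],"twist":[0,0,0],"fingers":1},{"linear":[0.003,0.001,0],"twist":[0,0,0],"fingers":1}]'; python3 -m creep '[{"linear":[0,0,0],"twist":[0,0,0],"fingers":0},{"linear":[0,0,0],"twist":[0,0,0],"fingers":0},{"linear":[0,0,0],"twist":[0,0,0],"fingers":-0.2},{"linear":[0,0,0],"twist":[0,0,0],"fingers":-0.4},{"linear":[0,0,0],"twist":[0,0,0],"fingers":-0.4},{"linear":[0,0,0],"twist":[0,0,0],"fingers":-0.4},{"linear":[0,0,0],"twist":[0,0,0],"fingers":-0.4},{"linear":[0,0,0],"twist":[0,0,0],"fingers":-0.4}]'
python3 - <<'E'
from h import *
go([.4503,-.3002,.25],0)
E
```

```text
time: 18.25
position: [0.4502, -0.3, 0.1101]
tool_rot: [0.001, 1.569, -0.001]
ft_force: [-1.1, 0.5, -2.0]
grip_width: 0.283
time: 18.92
position: [0.4501, -0.3003, 0.1101]
tool_rot: [0.001, 1.569, -0.001]
ft_force: [0.3, 0.6, -0.3]
grip_width: 0.69
t 18.92 pos [ 0.4501 -0.3003  0.1101] jawyaw -0.1 down [ 0.002  0.    -1.   ] q7 0.76 q1 -0.37
ft [ 0.3  0.6 -0.3] gw 0.69  LIN [-0.1399, 0.0001, 0.0004] TW [-0.1, 0.1, -0.0] rows 3.4
```

```bash
python3 -m creep '[{"linear":[-0.03,0,0],"twist":[0,0,0],"fingers":-0.4},{"linear":[-0.07,0,0],"twist":[0,0,0],"fingers":-0.4},{"linear":[-0.11,0,0],"twist":[0,0,0],"fingers":-0.4},{"linear":[-0.14,0,0],"twist":[0,0,0],"fingers":0.5},{"linear":[-0.14,0,0],"twist":[0,0,0],"fingers":1},{"linear":[-0.14,0,0],"twist":[0,0,0],"fingers":1}]' 20
python3 - <<'E'
from h import *
for c in ("scene","side"):
    im,W,H=cloud(c); z=W[...,2]; sat=H[...,1]; hue=H[...,0]
    cv2.imwrite(f"pics/k_{c}.png",cv2.resize(im[:,:,::-1],None,fx=1.4,fy=1.4))
    red=((hue<8)|(hue>172))&(sat>130)&(z>.06)&(W[...,1]<-.2)
    for w,n,cc in comps(red,W):
        top=w[w[:,2]>w[:,2].max()-.006]; print(c,n,np.round(w.min(0),4),np.round(w.max(0),4),"top",np.round((top.min(0)+top.max(0))/2,4))
    b=(z>.047)&(z<.06)&(W[...,0]>.52)&(W[...,0]<.575)&(abs(W[...,1])<.07)
    w=W[b]; print("bar",c,len(w)); print([(yy,w[abs(w[:,1]-yy)<.012].mean(0).round(4).tolist()) for yy in (-.04,0,.03) if (abs(w[:,1]-yy)<.012).any()])
go([.573,-.009,.25],86.2)
E
```

```text
time: 19.42
position: [0.4509, -0.3008, 0.2517]
tool_rot: [0.001, 1.565, -0.001]
ft_force: [-0.4, -0.1, -0.6]
grip_width: 0.553
scene 281 [ 0.4401 -0.3141  0.0888] [ 0.468  -0.2869  0.1544] top [ 0.454  -0.3009  0.1515]
bar scene 231
[(-0.04, [0.5523, -0.0402, 0.0544]), (0, [0.5549, 0.0002, 0.0543]), (0.03, [0.5572, 0.0299, 0.0546])]
side 608 [ 0.4371 -0.3147  0.0866] [ 0.4619 -0.2905  0.1532] top [ 0.4496 -0.3026  0.1502]
bar side 41
[(0, [0.5473, 0.0021, 0.0539]), (0.03, [0.5517, 0.0308, 0.0558])]
t 19.52 pos [ 0.4494 -0.2998  0.2492] jawyaw -0.1 down [ 0.001  0.001 -1.   ] q7 0.63 q1 -0.48
ft [ 0.3  0.1 -0.3] gw 0.466  LIN [-0.0005, 0.2909, 0.1231] TW [-86.3, 0.1, -0.0] rows 12.1
```

View pics/k_side.png

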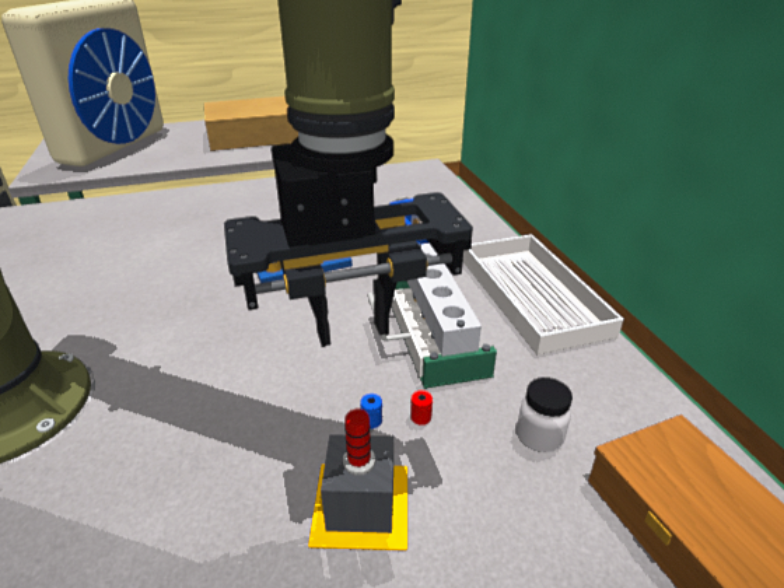

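Both cameras read the rod at its starting height, so it is home; it stands at (357,440) in the enlarged side picture. Next is the drawer handle, with the jaws shut and used as a hook.

```bash
python3 -m creep '[{"linear":[0,0.291,0.124],"twist":[-86.3,0,0],"fingers":1},{"linear":[0,0.291,0.124],"twist":[-86.3,0,0],"fingers":1},{"linear":[0,0.291,0.124],"twist":[-86.3,0,0],"fingers":1},{"linear":[0,0.291,0.124],"twist":[-86.3,0,0],"fingers":1},{"linear":[0,0.291,0.124],"twist":[-86.3,0,0],"fingers":1},{"linear":[0,0.291,0.124],"twist":[-86.3,0,0],"fingers":1},{"linear":[0,0.291,0.124],"twist":[-86.3,0,0],"fingers":1},{"linear":[0,0.291,0.124],"twist":[-86.3,0,0],"fingers":1}]'
python3 - <<'E'
from h import *
go([.574,-.009,.2],86.2)
E
```

```text
time: 20.18
position: [0.5744, -0.0033, 0.2477]
tool_rot: [-0.786, 1.425, 0.789]
ft_force: [0.3, 0.5, -0.3]
grip_width: 0.008
t 20.18 pos [ 0.5744 -0.0033  0.2477] jawyaw 57.9 down [-0.002  0.001 -1.   ] q7 1.08 q1 -0.74
ft [ 0.3  0.5 -0.3] gw 0.008  LIN [0.0477, -0.0028, -0.005] TW [-28.3, 0.0, -0.1] rows 4.0
```

```bash
python3 -m creep '[{"linear":[0.04,-0.003,-0.002],"twist":[-28.3,0,0],"fingers":1},{"linear":[0.08,-0.003,-0.002],"twist":[-28.3,0,0],"fingers":1},{"linear":[0.08,-0.003,-0.002],"twist":[-28.3,0,0],"fingers":1},{"linear":[0.08,-0.003,-0.002],"twist":[-28.3,0,0],"fingers":1},{"linear":[0.08,-0.003,-0.002],"twist":[-28.3,0,0],"fingers":1},{"linear":[0.08,-0.003,-0.002],"twist":[-28.3,0,0],"fingers":1},{"linear":[0.08,-0.003,-0.002],"twist":[-28.3,0,0],"fingers":1}]'
python3 - <<'E'
from h import *
go([.574,-.009,.045],86.2)
for c in ("wrist","side"):
    im,W,H=cloud(c); cv2.imwrite(f"pics/l_{c}.png",im[:,:,::-1])
E
```

```text
time: 20.77
position: [0.5756, -0.013, 0.1698]
tool_rot: [-1.149, 1.246, 1.148]
ft_force: [0.0, -0.7, -0.1]
grip_width: 0.007
t 20.77 pos [ 0.5756 -0.013   0.1698] jawyaw 85.3 down [ 0.001 -0.    -1.   ] q7 1.6 q1 -0.66
ft [ 0.  -0.7 -0.1] gw 0.007  LIN [0.1248, 0.002, 0.0038] TW [-0.9, -0.0, 0.1] rows 3.0
```

View pics/l_wrist.png

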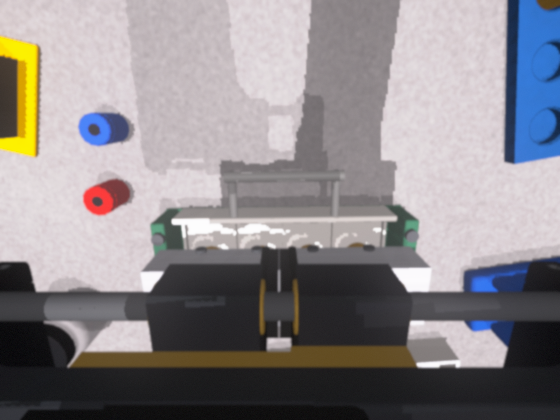

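View pics/l_side.png

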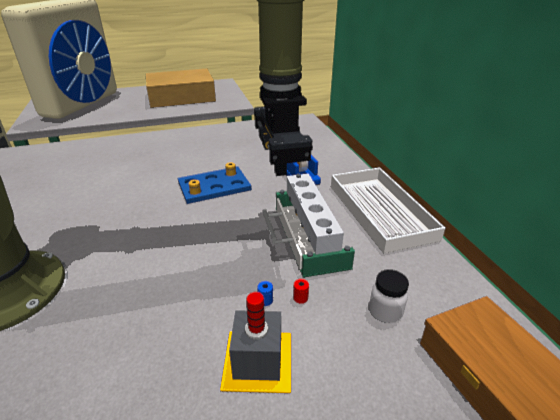

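Run:
```python
from h import *
im,W,H=cloud("wrist"); z=W[...,2]
b=(z>.048)&(z<.062)&(W[...,0]>.52)&(W[...,0]<.575)&(abs(W[...,1])<.05); w=W[b]
print("bar",len(w),w.min(0).round(4),w.max(0).round(4),[(yy,w[abs(w[:,1]-yy)<.01].mean(0).round(4).tolist()) for yy in (-.03,0,.03)])
b=(z>.04)&(z<.05)&(W[...,0]>.575)&(W[...,0]<.61)&(abs(W[...,1])<.05); w=W[b]
print("panel",len(w),[(yy,w[abs(w[:,1]-yy)<.01].min(0).round(4).tolist()) for yy in (-.03,0,.03)])
```

```text
bar 1171 [ 0.5426 -0.0498  0.0511] [0.5578 0.0484 0.0588] [(-0.03, [0.5479, -0.0299, 0.056]), (0, [0.5499, -0.0, 0.0561]), (0.03, [0.5523, 0.0297, 0.056])]
panel 874 [(-0.03, [0.59, -0.0398, 0.0401]), (0, [0.5918, -0.01, 0.04]), (0.03, [0.5753, 0.02, 0.04])]
```

```bash
python3 -m creep '[{"linear":[0.03,0.003,0.004],"twist":[-0.9,0,0],"fingers":1},{"linear":[0.06,0.003,0.004],"twist":[-0.9,0,0],"fingers":1},{"linear":[0.08,0.003,0.004],"twist":[-0.9,0,0],"fingers":1},{"linear":[0.09,0.003,0.004],"twist":[-0.9,0,0],"fingers":1},{"linear":[0.1,0.003,0.004],"twist":[-0.9,0,0],"fingers":1},{"linear":[0.112,0.003,0.004],"twist":[-0.9,0,0],"fingers":1},{"linear":[0.125,0.003,0.004],"twist":[-0.9,0,0],"fingers":1},{"linear":[0.125,0.003,0.004],"twist":[-0.9,0,0],"fingers":1}]'
python3 - <<'E'
from h import *
u=np.array([.9978,-.066]); p=np.array([.573,-.009])-.14*u; print(p)
go([p[0],p[1],.045],86.2)
E
```

```text
time: 21.58
position: [0.5722, -0.0084, 0.0433]
tool_rot: [-1.163, 1.239, 1.163]
ft_force: [-0.8, 0.7, -0.9]
grip_width: 0.002
[4.33308e-01 2.40000e-04]
t 21.58 pos [ 0.5722 -0.0084  0.0433] jawyaw 86.4 down [-0.001 -0.    -1.   ] q7 1.69 q1 -0.62
ft [-0.8  0.7 -0.9] gw 0.002  LIN [-0.0015, 0.1391, -0.0001] TW [0.2, -0.0, -0.1] rows 3.3
```

```bash
python3 -m creep '[{"linear":[0,0.012,0],"twist":[0,0,0],"fingers":1},{"linear":[0,0.025,0],"twist":[0,0,0],"fingers":1},{"linear":[0,0.04,0],"twist":[0,0,0],"fingers":1},{"linear":[0,0.055,0],"twist":[0,0,0],"fingers":1},{"linear":[0,0.07,0],"twist":[0,0,0],"fingers":1},{"linear":[0,0.085,0],"twist":[0,0,0],"fingers":1},{"linear":[0,0.1,0],"twist":[0,0,0],"fingers":1},{"linear":[0,0.11,0],"twist":[0,0,0],"fingers":1}]'
python3 - <<'E'
from h import *
go([.4333,.0002,.045],86.2)
E
```

```text
time: 22.25
position: [0.4629, -0.0016, 0.0457]
tool_rot: [-1.163, 1.236, 1.161]
ft_force: [-0.5, -0.5, -0.2]
grip_width: 0.005
t 22.25 pos [ 0.4629 -0.0016  0.0457] jawyaw 86.4 down [ 0.002  0.001 -1.   ] q7 1.52 q1 -0.75
ft [-0.5 -0.5 -0.2] gw 0.005  LIN [0.0006, 0.0297, -0.0001] TW [0.2, 0.1, 0.1] rows 0.7
```

```bash
python3 -m creep '[{"linear":[0,0.008,0],"twist":[0,0,0],"fingers":1},{"linear":[0,0.015,0],"twist":[0,0,0],"fingers":1},{"linear":[0,0.02,0],"twist":[0,0,0],"fingers":1},{"linear":[0,0.023,0],"twist":[0,0,0],"fingers":1},{"linear":[0,0.023,0],"twist":[0,0,0],"fingers":1},{"linear":[0,0.023,0],"twist":[0,0,0],"fingers":1}]'
python3 - <<'E'
from h import *
go([.4333,.0002,.045],86.2)
for c in ("scene","side"):
    im,W,H=cloud(c); cv2.imwrite(f"pics/m_{c}.png",im[:,:,::-1])
    z=W[...,2]; hue=H[...,0]; sat=H[...,1]
    br=(hue>10)&(hue<32)&(sat>110)&(z>.043)&(z<.055)&(W[...,0]>.45)&(W[...,0]<.6)&(abs(W[...,1])<.15)
    for w,n,cc in comps(br,W): print(c,n,((w.min(0)+w.max(0))/2).round(4),w.max(0)[2].round(4))
E
```

```text
time: 22.75
position: [0.4412, -0.0002, 0.0453]
tool_rot: [-1.164, 1.236, 1.161]
ft_force: [0.0, -0.1, 0.1]
grip_width: 0.003
t 22.75 pos [ 4.412e-01 -2.000e-04  4.530e-02] jawyaw 86.4 down [ 0.003  0.    -1.   ] q7 1.47 q1 -0.76
ft [ 0.  -0.1  0.1] gw 0.003  LIN [0.0003, 0.0079, -0.0001] TW [0.2, 0.0, 0.1] rows 0.2
```

View pics/m_scene.png

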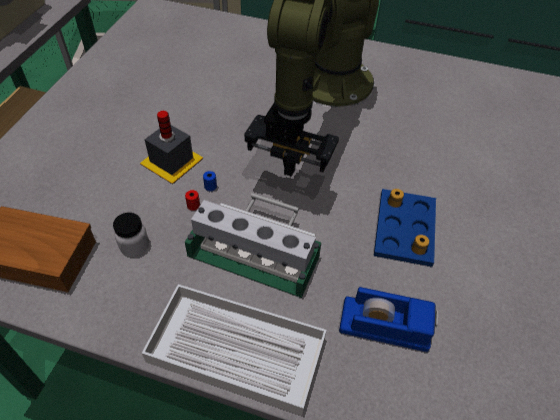

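View pics/m_side.png

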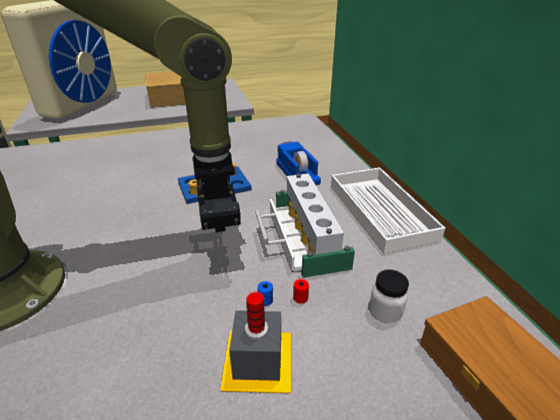

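The drawer has come out only about 12 mm, and the fingers have left the bar (handle at (275,208) in the scene view). I'll look closer.

Run:
```python
from h import *
for c in ("wrist","scene","side"):
    im,W,H=cloud(c); z=W[...,2]
    if c=="wrist": cv2.imwrite("pics/n_wrist.png",im[:,:,::-1])
    else:
        cv2.imwrite(f"pics/n_{c}.png",cv2.resize(im[90:250,170:410,::-1],None,fx=3,fy=3))
    b=(z>.049)&(z<.062)&(W[...,0]>.48)&(W[...,0]<.575)&(abs(W[...,1])<.05); w=W[b]
    if len(w): print(c,"bar",len(w),np.median(w,0).round(4),w.min(0).round(4),w.max(0).round(4))
```

```text
scene bar 201 [0.538  0.001  0.0549] [ 0.5288 -0.0497  0.0494] [0.5451 0.0494 0.0609]
side bar 119 [ 0.533  -0.0033  0.0556] [ 0.5264 -0.0499  0.0499] [0.5404 0.0493 0.0585]
```

View pics/n_wrist.png

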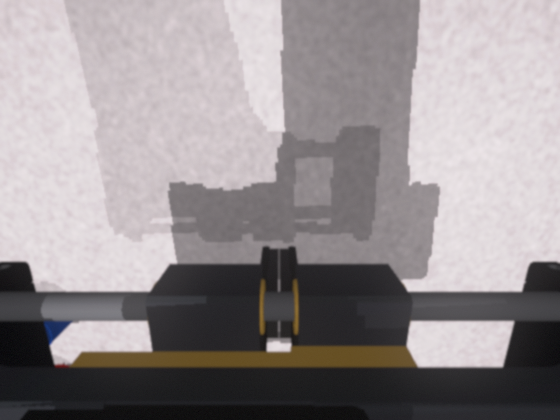

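View pics/n_scene.png

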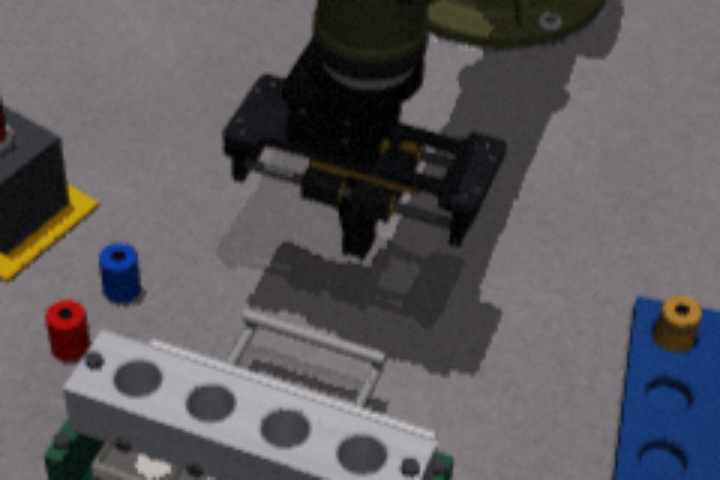

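View pics/n_side.png

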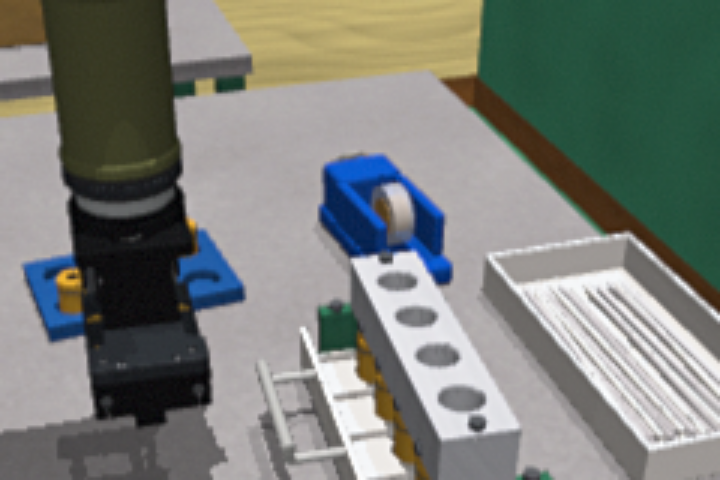

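```bash
python3 - <<'E'
from h import *
go([.5345,-.007,.12],-3.8)
E
python3 -m creep '[{"linear":[-0.035,0,0],"twist":[0,0,0],"fingers":-0.1},{"linear":[-0.075,0,0],"twist":[7,0,0],"fingers":-0.1},{"linear":[-0.075,-0.03,0],"twist":[14,0,0],"fingers":-0.1},{"linear":[-0.075,-0.06,0],"twist":[21,0,0],"fingers":-0.1},{"linear":[-0.075,-0.09,0],"twist":[28,0,0],"fingers":-0.1},{"linear":[-0.075,-0.093,0],"twist":[35,0,0],"fingers":-0.1},{"linear":[-0.075,-0.093,0],"twist":[42,0,0],"fingers":-0.1},{"linear":[-0.075,-0.093,0],"twist":[49,0,0],"fingers":-0.1}]'
python3 - <<'E'
from h import *
go([.5345,-.007,.12],-3.8)
E
```

```text
t 23.0 pos [ 4.41e-01 -3.00e-04  4.51e-02] jawyaw 86.4 down [ 0.002 -0.    -1.   ] q7 1.47 q1 -0.76
ft [-0.2  0.1 -0.8] gw 0.004  LIN [-0.0747, -0.0939, -0.0008] TW [-89.8, -0.1, 0.1] rows 12.5
time: 23.67
position: [0.5339, -0.0064, 0.1199]
tool_rot: [-0.508, 1.51, 0.504]
ft_force: [-0.6, -1.2, 0.1]
grip_width: 0.504
t 23.67 pos [ 0.5339 -0.0064  0.1199] jawyaw 37.0 down [ 0.001 -0.002 -1.   ] q7 0.73 q1 -0.76
ft [-0.6 -1.2  0.1] gw 0.504  LIN [-0.0001, -0.0008, 0.0001] TW [40.8, 0.0, 0.1] rows 5.7
```

```bash
python3 -m creep '[{"linear":[0,0,0],"twist":[40.8,0,0],"fingers":-0.1},{"linear":[0,0,0],"twist":[40.8,0,0],"fingers":-0.1},{"linear":[0,0,0],"twist":[40.8,0,0],"fingers":-0.1},{"linear":[0,0,0],"twist":[40.8,0,0],"fingers":-0.1},{"linear":[0,0,0],"twist":[40.8,0,0],"fingers":-0.1},{"linear":[0,0,0],"twist":[40.8,0,0],"fingers":-0.1},{"linear":[0,0,0],"twist":[40.8,0,0],"fingers":-0.1},{"linear":[0,0,0],"twist":[40.8,0,0],"fingers":-0.1}]'
python3 - <<'E'
from h import *
im,W,H=cloud("wrist"); z=W[...,2]; cv2.imwrite("pics/o_wrist.png",im[:,:,::-1])
b=(z>.049)&(z<.062)&(W[...,0]>.48)&(W[...,0]<.575)&(abs(W[...,1])<.05); w=W[b]
if len(w): print("bar",len(w),np.median(w,0).round(4),w.min(0).round(4),w.max(0).round(4))
go([.5345,-.007,.05],-3.8)
E
```

```text
time: 24.33
position: [0.5334, -0.006, 0.1201]
tool_rot: [0.044, 1.569, -0.045]
ft_force: [0.2, -0.8, 0.9]
grip_width: 0.554
bar 1550 [0.5337 0.005  0.0563] [ 0.526  -0.05    0.0522] [0.5417 0.0499 0.0591]
t 24.38 pos [ 0.5334 -0.006   0.1202] jawyaw -3.2 down [ 0.002 -0.    -1.   ] q7 0.04 q1 -0.84
ft [ 0.5  0.9 -1.2] gw 0.552  LIN [0.0702, -0.0009, 0.001] TW [0.6, 0.1, 0.0] rows 1.7
```

View pics/o_wrist.png

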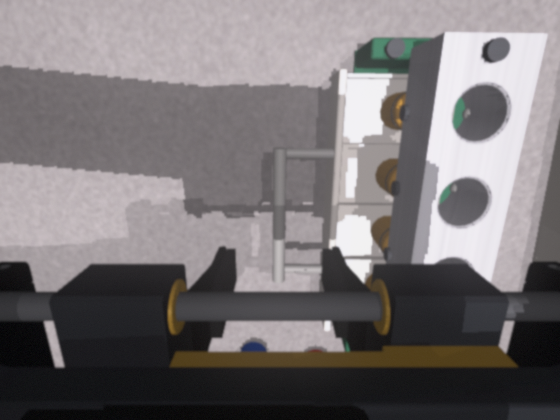

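The bar is centred between the jaws at (279,240). The right finger would come close to the panel, so I narrow the jaws and then descend.

```bash
python3 -m creep '[{"linear":[0,0,0],"twist":[0.6,0,0],"fingers":0.2},{"linear":[0,0,0],"twist":[0.6,0,0],"fingers":0.2},{"linear":[0,0,0],"twist":[0.6,0,0],"fingers":0.2},{"linear":[0.02,0,0],"twist":[0.6,0,0],"fingers":0.2},{"linear":[0.04,0,0],"twist":[0.6,0,0],"fingers":0.2},{"linear":[0.055,0,0],"twist":[0.6,0,0],"fingers":0.2},{"linear":[0.07,0,0],"twist":[0.6,0,0],"fingers":0.2},{"linear":[0.07,0,0],"twist":[0.6,0,0],"fingers":0.2}]'
python3 - <<'E'
from h import *
go([.533,-.006,.05],-3.8)
E
python3 -m creep '[{"linear":[0,0,0],"twist":[0,0,0],"fingers":1},{"linear":[0,0,0],"twist":[0,0,0],"fingers":1},{"linear":[0,0,0],"twist":[0,0,0],"fingers":1},{"linear":[0,0,0],"twist":[0,0,0],"fingers":1},{"linear":[0,0,0],"twist":[0,0,0],"fingers":1},{"linear":[0,0,0],"twist":[0,0,0],"fingers":1},{"linear":[0,0,0],"twist":[0,0,0],"fingers":1},{"linear":[0,0,0],"twist":[0,0,0],"fingers":1}]' 20
python3 - <<'E'
from h import *
u=np.array([.9978,-.066]); p=np.array([.533,-.006])-.095*u
go([p[0],p[1],.05],-3.8)
E
```

```text
time: 25.05
position: [0.5312, -0.0061, 0.0477]
tool_rot: [0.053, 1.573, -0.055]
ft_force: [-0.5, 0.4, 0.1]
grip_width: 0.402
t 25.05 pos [ 0.5312 -0.0061  0.0477] jawyaw -4.0 down [-0.003 -0.001 -1.   ] q7 0.11 q1 -0.79
ft [-0.5  0.4  0.1] gw 0.402  LIN [-0.0023, 0.0002, 0.0018] TW [-0.2, -0.2, 0.1] rows 0.1
time: 25.72
position: [0.5336, -0.006, 0.0504]
tool_rot: [0.055, 1.568, -0.055]
ft_force: [-0.8, -1.3, -0.5]
grip_width: 0.012
t 25.72 pos [ 0.5336 -0.006   0.0504] jawyaw -4.0 down [ 0.002  0.    -1.   ] q7 0.11 q1 -0.79
ft [-0.8 -1.3 -0.5] gw 0.012  LIN [0.0002, -0.0004, -0.0956] TW [-0.2, 0.1, -0.0] rows 2.3
```

The jaws shut right through, with nothing in them. Looking.

Run:
```python
from h import *
for c in ("wrist","scene","side"):
    im,W,H=cloud(c); z=W[...,2]
    if c=="wrist": cv2.imwrite("pics/p_wrist.png",im[:,:,::-1])
    else:
        cv2.imwrite(f"pics/p_{c}.png",cv2.resize(im[90:250,170:410,::-1],None,fx=3,fy=3))
    b=(z>.045)&(z<.066)&(W[...,0]>.48)&(W[...,0]<.575)&(abs(W[...,1])<.06); w=W[b]
    if len(w): print(c,"bar",len(w),np.median(w,0).round(4),w.min(0).round(4),w.max(0).round(4))
```

```text
wrist bar 1837 [0.5351 0.0236 0.0566] [ 0.5247 -0.0599  0.045 ] [0.575  0.0501 0.066 ]
scene bar 122 [0.5402 0.0275 0.0548] [ 0.5272 -0.0582  0.045 ] [0.5745 0.0497 0.0648]
side bar 100 [ 0.5309 -0.0327  0.056 ] [ 0.5241 -0.0596  0.046 ] [0.5748 0.0488 0.0659]
```

View pics/p_wrist.png

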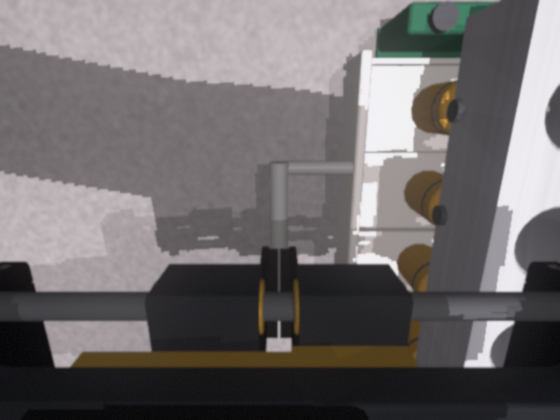

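View pics/p_scene.png

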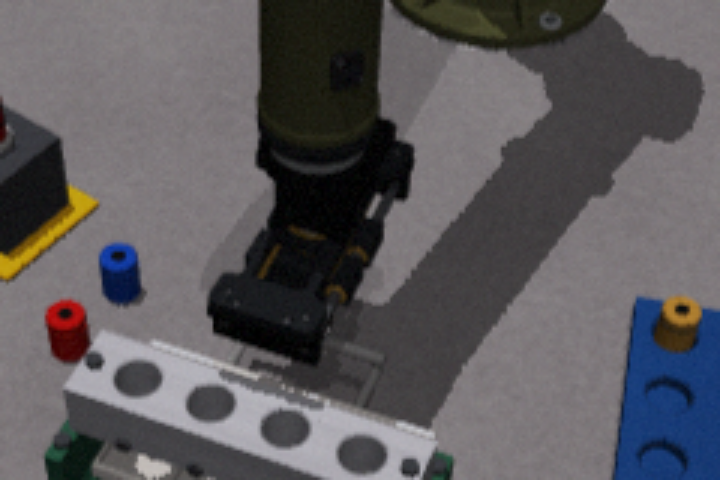

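View pics/p_side.png

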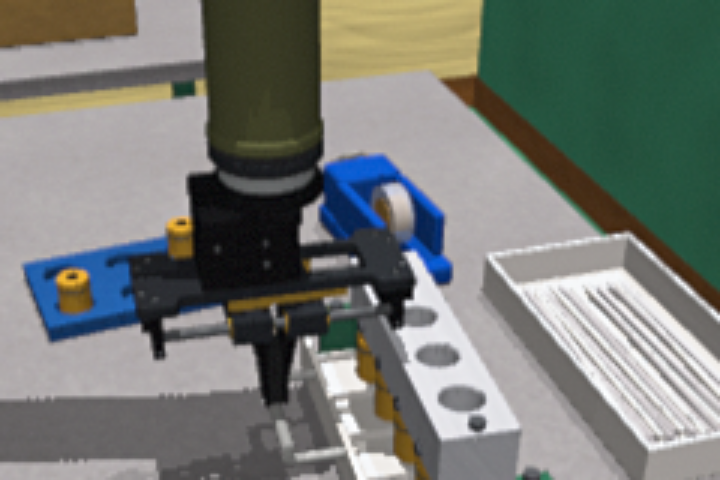

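Run:
```python
from h import *
print(ctrl.finger_overhang, [a for a in dir(ctrl) if a[0]!='_'])
im,W,H=cloud("side")
# print vertical strip near the tip: crop (275,400)/3+ (170,90)
for v in range(205,245,2):
    print(v,[(im[v,u].tolist(),W[v,u].round(3).tolist()) for u in (261,263)])
```

```text
0.011 ['MotionError', 'finger_overhang']
205 [([21, 19, 20], [0.533, -0.012, 0.11]), ([17, 20, 20], [0.537, -0.015, 0.11])]
207 [([23, 24, 24], [0.532, -0.017, 0.107]), ([24, 22, 25], [0.537, -0.016, 0.106])]
209 [([21, 19, 20], [0.533, -0.014, 0.101]), ([25, 27, 27], [0.536, -0.017, 0.101])]
211 [([22, 25, 26], [0.532, -0.016, 0.097]), ([23, 25, 23], [0.536, -0.017, 0.097])]
213 [([19, 16, 17], [0.534, -0.008, 0.086]), ([22, 23, 22], [0.537, -0.015, 0.09])]
215 [([20, 22, 22], [0.532, -0.014, 0.085]), ([22, 22, 25], [0.536, -0.016, 0.085])]
217 [([25, 23, 26], [0.532, -0.016, 0.081]), ([25, 26, 27], [0.536, -0.016, 0.08])]
219 [([22, 24, 26], [0.531, -0.018, 0.077]), ([22, 21, 23], [0.536, -0.015, 0.074])]
221 [([20, 21, 19], [0.532, -0.014, 0.069]), ([23, 23, 25], [0.536, -0.015, 0.068])]
223 [([21, 24, 25], [0.532, -0.013, 0.062]), ([23, 23, 22], [0.535, -0.018, 0.065])]
225 [([88, 88, 87], [0.532, -0.013, 0.057]), ([79, 78, 78], [0.536, -0.013, 0.056])]
227 [([91, 90, 90], [0.53, -0.021, 0.058]), ([86, 86, 85], [0.534, -0.022, 0.057])]
229 [([86, 84, 85], [0.529, -0.025, 0.055]), ([92, 94, 91], [0.532, -0.028, 0.057])]
231 [([86, 86, 85], [0.528, -0.029, 0.053]), ([183, 184, 180], [0.531, -0.035, 0.057])]
233 [([90, 88, 87], [0.541, 0.03, -0.0]), ([172, 171, 168], [0.529, -0.042, 0.057])]
235 [([100, 97, 98], [0.539, 0.021, 0.001]), ([155, 153, 150], [0.528, -0.046, 0.054])]
237 [([102, 101, 101], [0.538, 0.015, -0.0]), ([130, 128, 126], [0.526, -0.053, 0.054])]
239 [([89, 86, 86], [0.535, 0.007, 0.001]), ([93, 90, 90], [0.54, 0.006, 0.0])]
241 [([78, 75, 76], [0.534, 0.002, -0.001]), ([87, 85, 84], [0.538, -0.003, 0.002])]
243 [([78, 75, 76], [0.532, -0.008, 0.001]), ([78, 77, 77], [0.537, -0.006, -0.001])]
```

```bash
cat >> h.py <<'E'
def tips():
    s=readout.get_state(); p=np.array(s["position"])
    for c in ("scene","side"):
        im,W,H=cloud(c); z=W[...,2]
        dk=(im.max(-1)<60)&(abs(W[...,0]-p[0])<.07)&(abs(W[...,1]-p[1])<.07)&(z>p[2]-.03)&(z<p[2]+.04)
        for w,n,cc in comps(dk,W,4): print(c,n,"min z rel TCP",(w[:,2].min()-p[2]).round(4),"at",(w[w[:,2].argmin()]-p).round(3),cc.round())
E
python3 -m creep '[{"linear":[-0.03,0,0],"twist":[0,0,0],"fingers":1},{"linear":[-0.06,0,0],"twist":[0,0,0],"fingers":1},{"linear":[-0.06,0,0],"twist":[0,0,0],"fingers":1},{"linear":[-0.06,0,0],"twist":[0,0,0],"fingers":1}]'
python3 -c "
from h import *
tips()"
python3 -m creep '[{"linear":[0,0,0],"twist":[0,0,0],"fingers":0.2},{"linear":[0,0,0],"twist":[0,0,0],"fingers":0.2},{"linear":[0,0,0],"twist":[0,0,0],"fingers":0.2},{"linear":[0,0,0],"twist":[0,0,0],"fingers":0.2},{"linear":[0,0,0],"twist":[0,0,0],"fingers":0.2}]'
python3 -c "
from h import *
tips()
go([.533,-.006,.05],-3.8)
im,W,H=cloud('side'); cv2.imwrite('pics/q_side.png',cv2.resize(im[90:250,170:410,::-1],None,fx=3,fy=3))"
```

```text
time: 26.25
position: [0.5349, -0.0058, 0.1119]
tool_rot: [0.056, 1.565, -0.053]
ft_force: [0.3, -0.2, -0.3]
grip_width: 0.007
scene 15 min z rel TCP 0.012 at [-0.002  0.009  0.012] [279. 179.]
side 106 min z rel TCP 0.0096 at [-0.004 -0.008  0.01 ] [261. 195.]
time: 26.77
position: [0.5332, -0.0061, 0.1099]
tool_rot: [0.055, 1.569, -0.055]
ft_force: [0.3, 0.3, 0.3]
grip_width: 0.295
side 57 min z rel TCP 0.0116 at [ 0.015 -0.009  0.012] [269. 194.]
side 46 min z rel TCP 0.0116 at [-0.017 -0.007  0.012] [251. 196.]
t 26.87 pos [ 0.5334 -0.0061  0.1101] jawyaw -4.0 down [ 0.002 -0.    -1.   ] q7 0.04 q1 -0.84
ft [-0.2  0.7 -0.1] gw 0.356  LIN [0.0601, 0.0001, -0.0005] TW [-0.2, 0.1, 0.0] rows 1.4
```

View pics/q_side.png

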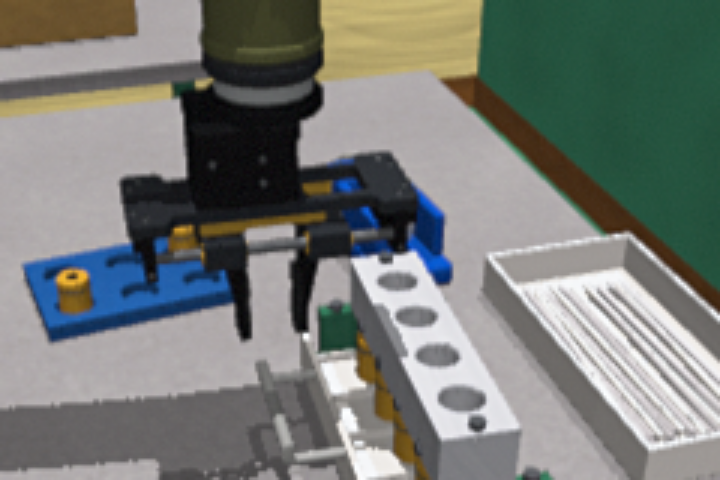

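The depth images show the fingertips about 11 mm above the reported TCP, not 11 mm below it as the overhang value says. That explains the miss: the tips only grazed the bar top at z 0.057. From here I work from the measured tip height, tip = TCP z + 0.011, and go deeper.

```bash
python3 -m creep '[{"linear":[0.025,0,0],"twist":[0,0,0],"fingers":0.2},{"linear":[0.045,0,0],"twist":[0,0,0],"fingers":0.2},{"linear":[0.06,0,0],"twist":[0,0,0],"fingers":0.2},{"linear":[0.07,0,0],"twist":[0,0,0],"fingers":0.2},{"linear":[0.08,0,0],"twist":[0,0,0],"fingers":0.2},{"linear":[0.086,0,0],"twist":[0,0,0],"fingers":0.2},{"linear":[0.086,0,0],"twist":[0,0,0],"fingers":0.2},{"linear":[0.086,0,0],"twist":[0,0,0],"fingers":0.2}]'
python3 -m creep '[{"linear":[0,0,0],"twist":[0,0,0],"fingers":1},{"linear":[0,0,0],"twist":[0,0,0],"fingers":1},{"linear":[0,0,0],"twist":[0,0,0],"fingers":1},{"linear":[0,0,0],"twist":[0,0,0],"fingers":1},{"linear":[0,0,0],"twist":[0,0,0],"fingers":1},{"linear":[0,0,0],"twist":[0,0,0],"fingers":1},{"linear":[0,0,0],"twist":[0,0,0],"fingers":1},{"linear":[0,0,0],"twist":[0,0,0],"fingers":1}]' 20
python3 - <<'E'
from h import *
go([.4382,.0003,.025],-3.8)
E
```

```text
time: 27.58
position: [0.5339, -0.0061, 0.0245]
tool_rot: [0.055, 1.568, -0.055]
ft_force: [-0.1, -0.1, 0.3]
grip_width: 0.399
time: 28.25
position: [0.5338, -0.0059, 0.0246]
tool_rot: [0.055, 1.568, -0.054]
ft_force: [-0.6, 0.5, 2.5]
grip_width: 0.103
t 28.25 pos [ 0.5338 -0.0059  0.0246] jawyaw -4.0 down [ 0.002  0.    -1.   ] q7 0.14 q1 -0.77
ft [-0.6  0.5  2.5] gw 0.103  LIN [-0.0006, -0.0005, -0.0958] TW [-0.2, 0.1, -0.0] rows 2.3
```

The bar is gripped: opening 0.103, about 10 mm. Pulling.

```bash
python3 -m creep '[{"linear":[0,0,-0.008],"twist":[0,0,0],"fingers":1},{"linear":[0,0,-0.02],"twist":[0,0,0],"fingers":1},{"linear":[0,0,-0.035],"twist":[0,0,0],"fingers":1},{"linear":[0,0,-0.05],"twist":[0,0,0],"fingers":1},{"linear":[0,0,-0.065],"twist":[0,0,0],"fingers":1},{"linear":[0,0,-0.08],"twist":[0,0,0],"fingers":1},{"linear":[0,0,-0.09],"twist":[0,0,0],"fingers":1},{"linear":[0,0,-0.097],"twist":[0,0,0],"fingers":1}]'; python3 -m creep '[{"linear":[0,0,0],"twist":[0,0,0],"fingers":1},{"linear":[0,0,0],"twist":[0,0,0],"fingers":1}]'
python3 - <<'E'
from h import *
go([.4382,.0003,.2],-3.8)
for c in ("scene","side"):
    im,W,H=cloud(c); cv2.imwrite(f"pics/r_{c}.png",im[:,:,::-1])
    z=W[...,2]; hue=H[...,0]; sat=H[...,1]
    br=(hue>10)&(hue<32)&(sat>110)&(z>.043)&(z<.055)&(W[...,0]>.45)&(W[...,0]<.6)&(abs(W[...,1])<.15)
    for w,n,cc in comps(br,W): print(c,n,((w.min(0)+w.max(0))/2).round(4),w.max(0)[2].round(4))
E
```

```text
time: 28.92
position: [0.4364, 0.0007, 0.0245]
tool_rot: [0.055, 1.567, -0.054]
ft_force: [0.9, -2.0, 3.0]
grip_width: 0.111
time: 29.08
position: [0.4362, 0.0007, 0.0245]
tool_rot: [0.056, 1.569, -0.054]
ft_force: [-1.0, -1.4, 6.5]
grip_width: 0.107
t 29.08 pos [0.4362 0.0007 0.0245] jawyaw -4.0 down [ 0.001  0.001 -1.   ] q7 -0.07 q1 -0.93
ft [-1.  -1.4  6.5] gw 0.107  LIN [-0.1755, -0.0, 0.0023] TW [-0.2, 0.1, -0.1] rows 4.2
scene 106 [ 0.5352 -0.0879  0.0472] 0.0513
scene 105 [ 0.539  -0.0308  0.0471] 0.0513
scene 112 [0.5406 0.0223 0.0471] 0.051
scene 117 [0.5431 0.0765 0.0472] 0.0508
side 12 [0.55   0.068  0.0464] 0.0479
side 85 [0.538  0.0209 0.0468] 0.0505
side 97 [ 0.5355 -0.0318  0.0468] 0.0504
side 109 [ 0.5311 -0.0879  0.0464] 0.0496
```

View pics/r_scene.png

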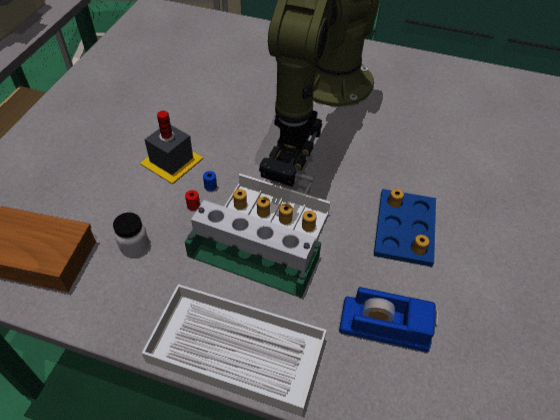

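View pics/r_side.png

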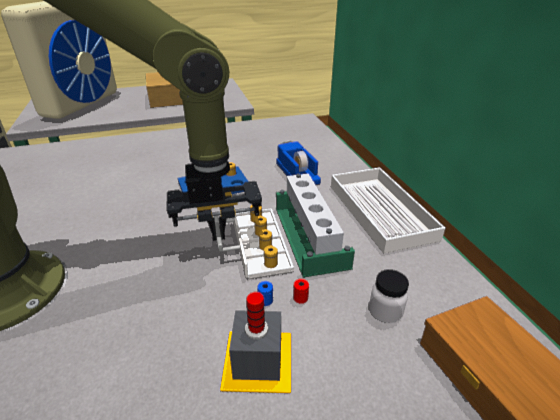

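The drawer is out about 113 mm, and the four bushings stand in it at (240,197), (264,205), (286,212) and (309,219) in the scene view. Release the bar, lift, and turn the jaws along the row above bushing 3.

```bash
python3 -m creep '[{"linear":[0,0,0],"twist":[0,0,0],"fingers":0.2},{"linear":[0,0,0],"twist":[0,0,0],"fingers":0.2},{"linear":[0,0,0],"twist":[0,0,0],"fingers":0.2},{"linear":[0,0,0],"twist":[0,0,0],"fingers":0.2},{"linear":[0,0,0],"twist":[0,0,0],"fingers":0.2},{"linear":[-0.03,0,0],"twist":[0,0,0],"fingers":0.2},{"linear":[-0.07,0,0],"twist":[0,0,0],"fingers":0.2},{"linear":[-0.11,0,0],"twist":[0,0,0],"fingers":0.2}]'
python3 - <<'E'
from h import *
go([.541,.0765,.14],86.2)
E
```

```text
time: 29.85
position: [0.4353, -0.0001, 0.1346]
tool_rot: [0.054, 1.571, -0.057]
ft_force: [1.8, 1.6, -0.8]
grip_width: 0.398
t 29.85 pos [ 4.353e-01 -1.000e-04  1.346e-01] jawyaw -4.1 down [-0.001 -0.002 -1.   ] q7 -0.25 q1 -0.97
ft [ 1.8  1.6 -0.8] gw 0.398  LIN [-0.0056, 0.0839, 0.1] TW [89.7, 0.1, 0.1] rows 12.5
```

```bash
python3 -m creep '[{"linear":[-0.006,0.084,0.1],"twist":[-90.3,0,0],"fingers":0.1},{"linear":[-0.006,0.084,0.1],"twist":[-90.3,0,0],"fingers":0.1},{"linear":[-0.006,0.084,0.1],"twist":[-90.3,0,0],"fingers":0.1},{"linear":[-0.006,0.084,0.1],"twist":[-90.3,0,0],"fingers":0.1},{"linear":[-0.006,0.084,0.1],"twist":[-90.3,0,0],"fingers":0.1},{"linear":[-0.006,0.084,0.1],"twist":[-90.3,0,0],"fingers":0.1},{"linear":[-0.006,0.084,0.1],"twist":[-90.3,0,0],"fingers":0.1},{"linear":[-0.006,0.084,0.1],"twist":[-90.3,0,0],"fingers":0.1}]';python3 - <<'E'
from h import *
go([.541,.0765,.14],86.2)
E
```

```text
time: 30.52
position: [0.542, 0.0775, 0.1398]
tool_rot: [-0.732, 1.444, 0.73]
ft_force: [0.3, -0.3, -0.5]
grip_width: 0.447
t 30.52 pos [0.542  0.0775 0.1398] jawyaw 53.7 down [ 0.001 -0.001 -1.   ] q7 0.88 q1 -0.93
ft [ 0.3 -0.3 -0.5] gw 0.447  LIN [-0.0002, 0.0002, -0.0014] TW [-32.5, -0.0, 0.1] rows 4.5
```

```bash
python3 -m creep '[{"linear":[0,0,-0.001],"twist":[-32.5,0,0],"fingers":0.1},{"linear":[0,0,-0.001],"twist":[-32.5,0,0],"fingers":0.1},{"linear":[0,0,-0.001],"twist":[-32.5,0,0],"fingers":0.1},{"linear":[0,0,-0.001],"twist":[-32.5,0,0],"fingers":0.1},{"linear":[0,0,-0.001],"twist":[-32.5,0,0],"fingers":0.1},{"linear":[0,0,-0.001],"twist":[-32.5,0,0],"fingers":0.1},{"linear":[0,0,-0.001],"twist":[-32.5,0,0],"fingers":0.1},{"linear":[0,0,-0.001],"twist":[-32.5,0,0],"fingers":0.1}]';python3 - <<'E'
from h import *
for c in ("wrist","scene","side"):
    im,W,H=cloud(c); cv2.imwrite(f"pics/s_{c}.png",im[:,:,::-1])
    z=W[...,2]; hue=H[...,0]; sat=H[...,1]
    br=(hue>10)&(hue<32)&(sat>110)&(z>.043)&(z<.055)&(W[...,0]>.45)&(W[...,0]<.6)&(abs(W[...,1])<.15)
    for w,n,cc in comps(br,W): print(c,n,((w.min(0)+w.max(0))/2).round(4),w.min(0).round(4),w.max(0).round(4))
go([.541,.0765,.013],86.2)
E
```

```text
time: 31.18
position: [0.5415, 0.0767, 0.1401]
tool_rot: [-1.154, 1.243, 1.152]
ft_force: [-0.6, -0.0, 0.6]
grip_width: 0.451
wrist 663 [0.5398 0.0767 0.0483] [0.5257 0.0632 0.0461] [0.5539 0.0901 0.0504]
wrist 758 [ 0.5311 -0.0871  0.0477] [ 0.5168 -0.1016  0.0452] [ 0.5454 -0.0726  0.0501]
wrist 693 [ 0.5351 -0.03    0.0476] [ 0.5212 -0.0438  0.0454] [ 0.5489 -0.0163  0.0499]
wrist 443 [0.5401 0.0236 0.0482] [0.5281 0.0101 0.0462] [0.552  0.0371 0.0502]
scene 107 [ 0.5343 -0.0879  0.0472] [ 0.5202 -0.1018  0.0435] [ 0.5484 -0.0741  0.0509]
scene 108 [ 0.5389 -0.031   0.0482] [ 0.5246 -0.0452  0.0431] [ 0.5532 -0.0167  0.0533]
scene 117 [0.5425 0.0225 0.0472] [0.5273 0.0079 0.0431] [0.5578 0.0371 0.0514]
scene 117 [0.5435 0.0763 0.0466] [0.5284 0.0623 0.043 ] [0.5586 0.0903 0.0503]
side 72 [0.5403 0.074  0.0464] [0.5268 0.0607 0.0431] [0.5537 0.0873 0.0497]
side 87 [0.5376 0.0217 0.0463] [0.5241 0.0075 0.043 ] [0.5511 0.036  0.0495]
side 95 [ 0.5356 -0.0313  0.0463] [ 0.5219 -0.0461  0.043 ] [ 0.5493 -0.0164  0.0496]
side 110 [ 0.5311 -0.0887  0.0467] [ 0.5175 -0.1037  0.0433] [ 0.5447 -0.0736  0.0502]
t 31.33 pos [0.5416 0.0768 0.1403] jawyaw 85.7 down [ 0.002 -0.    -1.   ] q7 1.42 q1 -0.87
ft [-0.3  0.7 -0.7] gw 0.457  LIN [0.1273, 0.0008, -0.0003] TW [-0.5, 0.0, 0.1] rows 3.1
```

View pics/s_wrist.png

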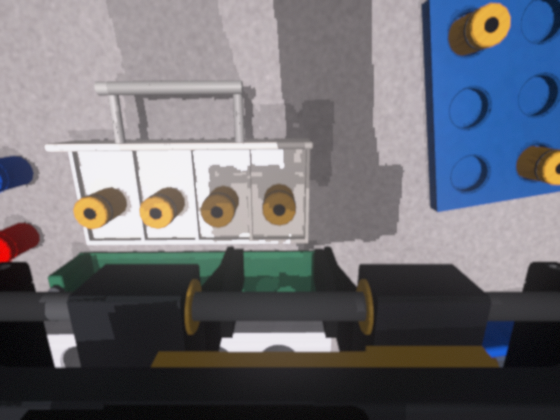

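View pics/s_scene.png

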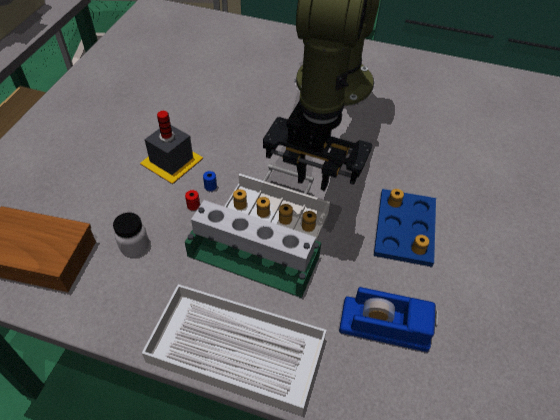

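Bushing 3 stands at (278,205) in the wrist view, centred between the jaws. Descending, and pausing before the grip.

```bash
python3 -m creep '[{"linear":[0.03,0.0005,-0.0005],"twist":[-0.5,0,0],"fingers":0.1},{"linear":[0.06,0.0005,-0.0005],"twist":[-0.5,0,0],"fingers":0.1},{"linear":[0.08,0.0005,-0.0005],"twist":[-0.5,0,0],"fingers":0.1},{"linear":[0.093,0.0005,-0.0005],"twist":[-0.5,0,0],"fingers":0.1},{"linear":[0.105,0.0005,-0.0005],"twist":[-0.5,0,0],"fingers":0.1},{"linear":[0.117,0.0005,-0.0005],"twist":[-0.5,0,0],"fingers":0.1},{"linear":[0.127,0.0005,-0.0005],"twist":[-0.5,0,0],"fingers":0.1},{"linear":[0.127,0.0005,-0.0005],"twist":[-0.5,0,0],"fingers":0.1}]';python3 - <<'E'
from h import *
go([.541,.0765,.013],86.2)
im,W,H=cloud("scene"); cv2.imwrite("pics/t_scene.png",cv2.resize(im[90:250,200:440,::-1],None,fx=3,fy=3))
im,W,H=cloud("wrist"); cv2.imwrite("pics/t_wrist.png",im[:,:,::-1])
E
```

```text
time: 32.0
position: [0.5403, 0.0762, 0.0117]
tool_rot: [-1.162, 1.24, 1.161]
ft_force: [0.2, -0.5, -0.7]
grip_width: 0.449
t 32.0 pos [0.5403 0.0762 0.0117] jawyaw 86.3 down [-0.    -0.001 -1.   ] q7 1.55 q1 -0.8
ft [ 0.2 -0.5 -0.7] gw 0.449  LIN [-0.0013, -0.0007, 0.0004] TW [0.1, -0.1, -0.0] rows 0.0
```

View pics/t_scene.png

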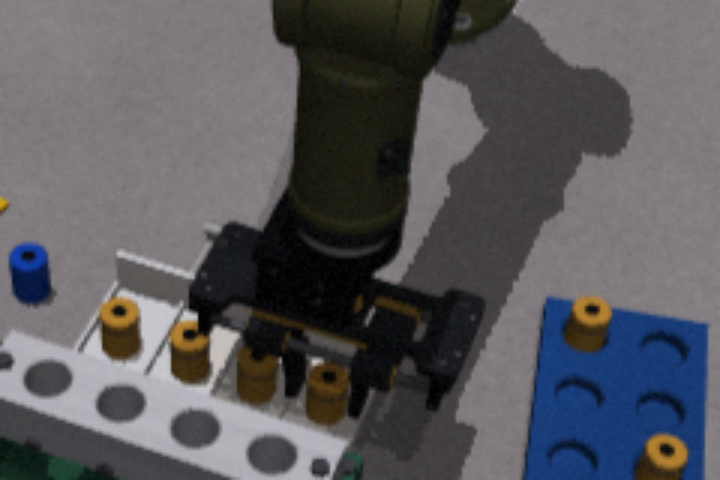

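View pics/t_wrist.png

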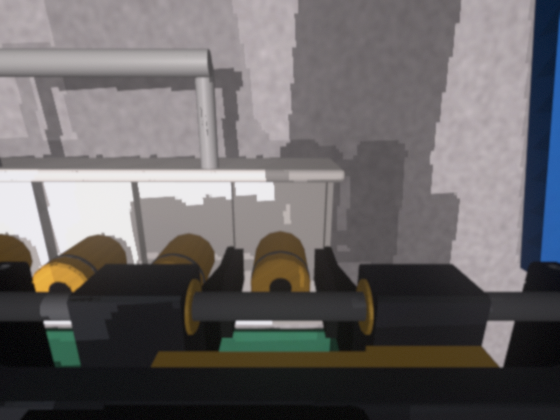

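The jaws straddle bushing 3 without touching bushing 2 or the walls. Gripping.

```bash
python3 -m creep '[{"linear":[-0.001,0,0],"twist":[0,0,0],"fingers":1},{"linear":[-0.001,0,0],"twist":[0,0,0],"fingers":1},{"linear":[-0.001,0,0],"twist":[0,0,0],"fingers":1},{"linear":[-0.001,0,0],"twist":[0,0,0],"fingers":1},{"linear":[-0.001,0,0],"twist":[0,0,0],"fingers":1},{"linear":[-0.001,0,0],"twist":[0,0,0],"fingers":1}]' 35; python3 -m creep '[{"linear":[0,0,0],"twist":[0,0,0],"fingers":1},{"linear":[0,0,0],"twist":[0,0,0],"fingers":1},{"linear":[-0.015,0,0],"twist":[0,0,0],"fingers":1},{"linear":[-0.035,0,0],"twist":[0,0,0],"fingers":1},{"linear":[-0.06,0,0],"twist":[0,0,0],"fingers":1},{"linear":[-0.08,0,0],"twist":[0,0,0],"fingers":1},{"linear":[-0.08,0,0],"twist":[0,0,0],"fingers":1},{"linear":[-0.08,0,0],"twist":[0,0,0],"fingers":1}]'
python3 - <<'E'
from h import *
go([.5317,.2573,.1],86.2)
im,W,H=cloud("scene"); cv2.imwrite("pics/u_scene.png",cv2.resize(im[90:270,200:460,::-1],None,fx=3,fy=3))
for c in ("scene","side","wrist"):
    im,W,H=cloud(c); z=W[...,2]; hue=H[...,0]; sat=H[...,1]
    br=(hue>10)&(hue<32)&(sat>110)&(z>.06)&(W[...,0]>.45)&(W[...,0]<.6)&(abs(W[...,1]-.08)<.03)
    for w,n,cc in comps(br,W): print(c,n,((w.min(0)+w.max(0))/2).round(4),w.min(0).round(4),w.max(0).round(4))
    bl=(hue>100)&(hue<125)&(sat>120)&(z>.011)&(z<.021)&(W[...,0]<.62)&(W[...,1]>.15)&(W[...,1]<.4)
    print("rack",cv2.minAreaRect((W[bl][:,:2]*1000).astype(np.float32)))
    sb=(hue>10)&(hue<32)&(sat>110)&(z>.039)&(z<.05)&(W[...,1]>.2)&(W[...,1]<.4)&(W[...,0]<.62)
    for w,n,cc in comps(sb,W): print("stock",n,np.round(((w.min(0)+w.max(0))/2),4))
E
```

```text
time: 32.6
position: [0.5422, 0.0766, 0.0153]
tool_rot: [-1.162, 1.236, 1.16]
ft_force: [0.5, -0.3, 6.7]
grip_width: 0.333
time: 33.27
position: [0.5415, 0.0765, 0.0947]
tool_rot: [-1.162, 1.236, 1.16]
ft_force: [0.0, 0.4, -1.7]
grip_width: 0.338
t 33.27 pos [0.5415 0.0765 0.0947] jawyaw 86.3 down [ 0.003  0.001 -1.   ] q7 1.47 q1 -0.86
ft [ 0.   0.4 -1.7] gw 0.338  LIN [-0.0051, 0.0214, 0.1798] TW [0.1, 0.1, 0.2] rows 4.3
scene 13 [0.5257 0.0554 0.5166] [0.5214 0.0506 0.5102] [0.53   0.0602 0.5229]
scene 8 [0.5251 0.0809 0.5121] [0.5197 0.0781 0.5074] [0.5304 0.0838 0.5168]
scene 10 [0.5818 0.0542 0.4658] [0.5799 0.0516 0.4618] [0.5838 0.0569 0.4698]
scene 8 [0.5807 0.079  0.47  ] [0.5794 0.0775 0.466 ] [0.5819 0.0806 0.4741]
scene 9 [0.5838 0.1073 0.4725] [0.5829 0.1046 0.4671] [0.5846 0.1099 0.4778]
scene 14 [0.5686 0.0556 0.444 ] [0.5576 0.0512 0.433 ] [0.5796 0.06   0.455 ]
scene 16 [0.5745 0.0782 0.4518] [0.5686 0.0741 0.4436] [0.5805 0.0823 0.4599]
scene 13 [0.5678 0.1023 0.4457] [0.557  0.0983 0.4342] [0.5787 0.1064 0.4572]
scene 9 [0.5752 0.0633 0.4331] [0.5702 0.0605 0.4297
[... 1212 characters left out ...]
((466.2195129394531, 278.3023376464844), (182.61639404296875, 126.26129150390625), 6.030479431152344)
stock 45 [0.522  0.3156 0.0428]
stock 55 [0.4096 0.2427 0.0426]
wrist 672 [0.5284 0.077  0.1029] [0.5226 0.0638 0.0901] [0.5342 0.0903 0.1158]
wrist 1854 [0.5276 0.0758 0.1516] [0.5058 0.0608 0.1158] [0.5494 0.0909 0.1874]
wrist 481 [0.5166 0.0992 0.1718] [0.5038 0.0958 0.1467] [0.5294 0.1026 0.197 ]
wrist 448 [0.5107 0.0588 0.1884] [0.5015 0.0574 0.1802] [0.5199 0.0602 0.1967]
wrist 4442 [0.529  0.08   0.1859] [0.5115 0.05   0.1634] [0.5466 0.11   0.2083]
rack ((474.05517578125, 258.09429931640625), (172.8968963623047, 78.30989837646484), 6.140994071960449)
stock 1423 [0.4132 0.2433 0.043 ]
```

View pics/u_scene.png

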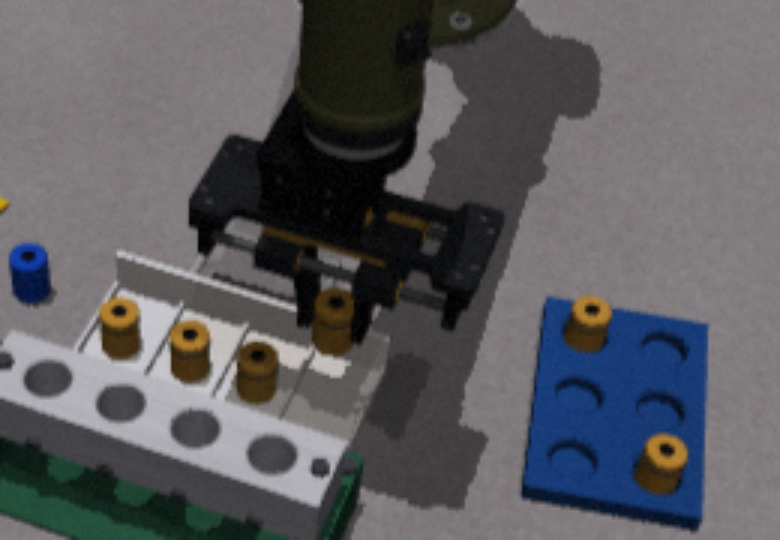

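Bushing 3 is held upright at (333,320), and the rack has not moved. Carrying it over pocket 4.

```bash
python3 -m creep '[{"linear":[0,0.022,0.03],"twist":[0,0,0],"fingers":1},{"linear":[0,0.022,0.065],"twist":[0,0,0],"fingers":1},{"linear":[0,0.022,0.1],"twist":[0,0,0],"fingers":1},{"linear":[0,0.022,0.135],"twist":[0,0,0],"fingers":1},{"linear":[0,0.022,0.165],"twist":[0,0,0],"fingers":1},{"linear":[0,0.022,0.179],"twist":[0,0,0],"fingers":1},{"linear":[0.01,0.022,0.179],"twist":[0,0,0],"fingers":1},{"linear":[0.01,0.022,0.179],"twist":[0,0,0],"fingers":1}]'
python3 - <<'E'
from h import *
go([.5308,.2567,.06],86.2)
for c in ("scene","side","wrist"):
    im,W,H=cloud(c); cv2.imwrite(f"pics/v_{c}.png",cv2.resize(im[140:280,330:510,::-1],None,fx=4,fy=4) if c=="scene" else im[:,:,::-1] if c=="wrist" else cv2.resize(im[100:240,140:320,::-1],None,fx=4,fy=4))
E
```

```text
time: 34.13
position: [0.5292, 0.2552, 0.0815]
tool_rot: [-1.164, 1.242, 1.162]
ft_force: [-1.5, -1.2, -1.8]
grip_width: 0.336
t 34.13 pos [0.5292 0.2552 0.0815] jawyaw 86.4 down [-0.002 -0.004 -1.   ] q7 1.19 q1 -1.04
ft [-1.5 -1.2 -1.8] gw 0.336  LIN [0.0215, -0.0016, 0.0017] TW [0.2, -0.2, -0.1] rows 0.5
```

View pics/v_scene.png

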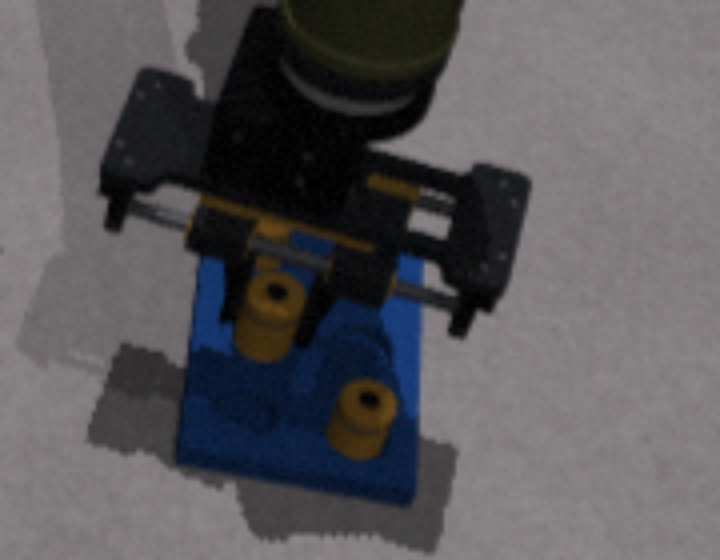

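View pics/v_wrist.png

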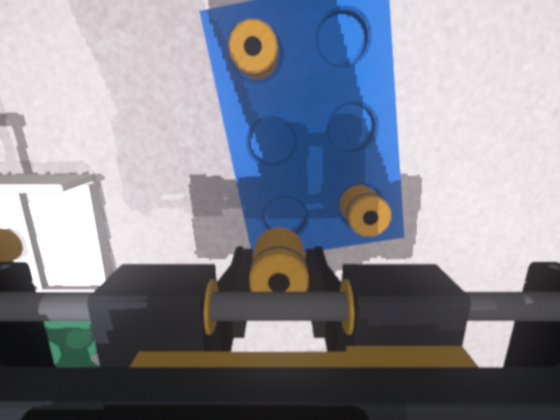

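View pics/v_side.png

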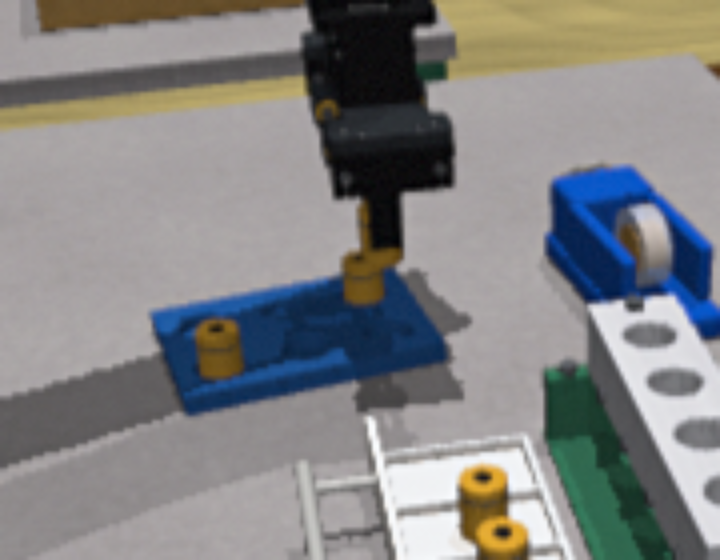

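```bash
cat >> h.py <<'E'
def ray(P,u,v,z):
    K=P["K"];T=np.array(P["cam_to_world"]); d=T[:3,:3]@np.array([(u-K[0][2])/K[0][0],(v-K[1][2])/K[1][1],1]); o=T[:3,3]
    return o+d*(z-o[2])/d[2]
def topdown(cam,z,x0,x1,y0,y1,s=4):
    """orthorectified view of plane z; returns img (px s per mm), rows = -x, cols = -y"""
    P=viewer.camera_params(cam); im,_=viewer.get_image(cam); K=np.array(P["K"]);T=np.linalg.inv(np.array(P["cam_to_world"]))
    xs=np.arange(x1,x0,-.001/s); ys=np.arange(y1,y0,-.001/s); X,Y=np.meshgrid(xs,ys,indexing='ij')
    Q=np.stack([X,Y,np.full_like(X,z),np.ones_like(X)],-1)@T.T; q=Q[...,:3]@K.T
    return cv2.remap(im,(q[...,0]/q[...,2]).astype(np.float32),(q[...,1]/q[...,2]).astype(np.float32),cv2.INTER_LINEAR)
E
python3 - <<'E'
from h import *
t=topdown("wrist",.016,.36,.58,.2,.36,3); 
pk={1:(.4052,.3039),2:(.4711,.2505),3:(.4649,.3101),4:(.5308,.2567)}
o=t.copy()
for k,(x,y) in pk.items(): cv2.circle(o,(int((.36-y)*3000),int((.58-x)*3000)),51,(255,255,0),1)
cv2.imwrite("pics/w_top.png",o[:,:,::-1])
E
```

```text
(no output)
```

View pics/w_top.png

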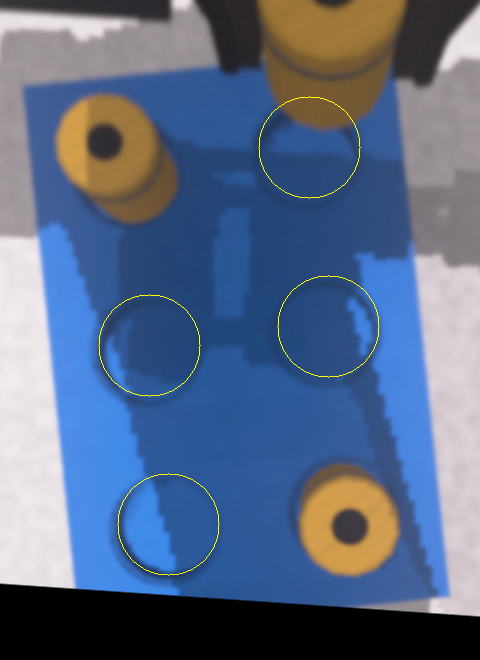

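My pocket estimates, drawn as yellow circles, sit on the real pockets within about 1 mm. Lowering bushing 3.

```bash
python3 -m creep '[{"linear":[0.01,0,0],"twist":[0,0,0],"fingers":1},{"linear":[0.02,0,0],"twist":[0,0,0],"fingers":1},{"linear":[0.03,0,0],"twist":[0,0,0],"fingers":1},{"linear":[0.04,0,0],"twist":[0,0,0],"fingers":1},{"linear":[0.04,0,0],"twist":[0,0,0],"fingers":1},{"linear":[0.04,0,0],"twist":[0,0,0],"fingers":1},{"linear":[0.04,0,0],"twist":[0,0,0],"fingers":1}]'
python3 - <<'E'
from h import *
go([.5308,.2567,.03],86.2)
E
```

```text
time: 34.92
position: [0.531, 0.2563, 0.0443]
tool_rot: [-1.162, 1.238, 1.16]
ft_force: [1.4, 0.2, -2.2]
grip_width: 0.331
t 34.92 pos [0.531  0.2563 0.0443] jawyaw 86.3 down [ 0.002 -0.    -1.   ] q7 1.21 q1 -1.02
ft [ 1.4  0.2 -2.2] gw 0.331  LIN [0.0143, 0.0002, 0.0003] TW [0.1, -0.0, 0.1] rows 0.3
```

```bash
python3 -m creep '[{"linear":[0.008,0,0],"twist":[0,0,0],"fingers":1},{"linear":[0.015,0,0],"twist":[0,0,0],"fingers":1},{"linear":[0.02,0,0],"twist":[0,0,0],"fingers":1},{"linear":[0.024,0,0],"twist":[0,0,0],"fingers":1},{"linear":[0.027,0,0],"twist":[0,0,0],"fingers":1},{"linear":[0.027,0,0],"twist":[0,0,0],"fingers":1},{"linear":[0.027,0,0],"twist":[0,0,0],"fingers":1}]'
python3 - <<'E'
from h import *
go([.5308,.2567,.03],86.2)
for c in ("scene","side","wrist"):
    im,W,H=cloud(c); cv2.imwrite(f"pics/x_{c}.png",cv2.resize(im[140:280,330:510,::-1],None,fx=4,fy=4) if c=="scene" else im[:,:,::-1] if c=="wrist" else cv2.resize(im[100:240,140:320,::-1],None,fx=4,fy=4))
E
```

```text
time: 35.5
position: [0.5309, 0.2563, 0.0171]
tool_rot: [-1.162, 1.238, 1.16]
ft_force: [0.1, -0.2, -1.2]
grip_width: 0.334
t 35.5 pos [0.5309 0.2563 0.0171] jawyaw 86.3 down [ 0.002 -0.    -1.   ] q7 1.23 q1 -1.01
ft [ 0.1 -0.2 -1.2] gw 0.334  LIN [-0.0129, 0.0001, 0.0004] TW [0.1, -0.0, 0.1] rows 0.3
```

View pics/x_side.png

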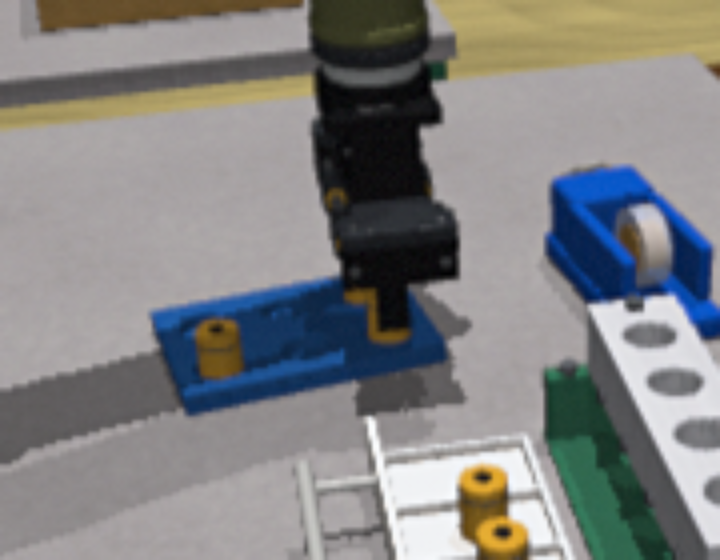

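View pics/x_wrist.png

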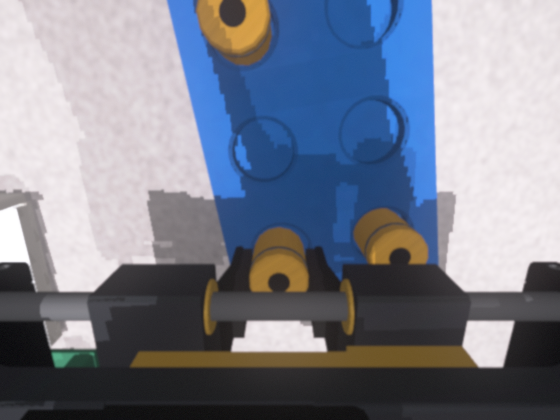

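There is no resistance and the lower end is already below the rack top. Lower the last few millimetres.

```bash
python3 -m creep '[{"linear":[0.002,0,0],"twist":[0,0,0],"fingers":1},{"linear":[0.004,0,0],"twist":[0,0,0],"fingers":1},{"linear":[0.006,0,0],"twist":[0,0,0],"fingers":1},{"linear":[0.006,0,0],"twist":[0,0,0],"fingers":1},{"linear":[0.006,0,0],"twist":[0,0,0],"fingers":1}]'
python3 - <<'E'
from h import *
go([.5308,.2567,.03],86.2)
for c in ("scene","wrist"):
    im,W,H=cloud(c);z=W[...,2]; hue=H[...,0]; sat=H[...,1]
    br=(hue>10)&(hue<32)&(sat>110)&(z>.03)&(z<.07)&(abs(W[...,0]-.531)<.02)&(abs(W[...,1]-.257)<.02); w=W[br]
    print(c,len(w),np.percentile(w[:,2],[80,90,97,100]).round(4))
    br=(hue>10)&(hue<32)&(sat>110)&(z>.03)&(z<.07)&(abs(W[...,0]-.525)<.02)&(abs(W[...,1]-.316)<.02); w=W[br]
    print("stock",c,len(w),np.percentile(w[:,2],[80,90,97,100]).round(4))
E
```

```text
time: 36.07
position: [0.531, 0.2565, 0.0114]
tool_rot: [-1.162, 1.237, 1.16]
ft_force: [-0.6, -0.1, 0.2]
grip_width: 0.337
t 36.07 pos [0.531  0.2565 0.0114] jawyaw 86.3 down [ 0.002  0.    -1.   ] q7 1.24 q1 -1.0
ft [-0.6 -0.1  0.2] gw 0.337  LIN [-0.0186, 0.0002, 0.0002] TW [0.1, 0.0, 0.1] rows 0.4
scene 166 [0.0442 0.0452 0.0461 0.0587]
stock scene 124 [0.0446 0.0454 0.0462 0.0473]
wrist 1962 [0.0446 0.0448 0.0452 0.0459]
stock wrist 1721 [0.0445 0.0448 0.0452 0.0465]
```

Its top reads the same height as the stock bushing, so it is home. Release, and go back for bushing 2.

```bash
python3 -m creep '[{"linear":[0,0,0],"twist":[0,0,0],"fingers":0.1},{"linear":[0,0,0],"twist":[0,0,0],"fingers":0.1},{"linear":[0,0,0],"twist":[0,0,0],"fingers":0.1},{"linear":[0,0,0],"twist":[0,0,0],"fingers":0.1},{"linear":[-0.015,0,0],"twist":[0,0,0],"fingers":0.1},{"linear":[-0.045,0,0],"twist":[0,0,0],"fingers":0.1},{"linear":[-0.08,0,0],"twist":[0,0,0],"fingers":0.1},{"linear":[-0.08,0,0],"twist":[0,0,0],"fingers":0.1}]'
python3 - <<'E'
from h import *
go([.5395,.0225,.09],86.2)
E
```

```text
time: 36.83
position: [0.5351, 0.2579, 0.0979]
tool_rot: [-1.161, 1.227, 1.156]
ft_force: [1.5, 0.2, 0.2]
grip_width: 0.45
t 36.83 pos [0.5351 0.2579 0.0979] jawyaw 86.3 down [ 0.011  0.006 -1.   ] q7 1.18 q1 -1.04
ft [1.5 0.2 0.2] gw 0.45  LIN [0.0065, -0.0197, -0.2347] TW [0.1, 0.4, 0.6] rows 5.6
```

```bash
python3 -m creep '[{"linear":[0,-0.004,-0.035],"twist":[0,0,0],"fingers":0.1},{"linear":[0,-0.008,-0.075],"twist":[0,0,0],"fingers":0.1},{"linear":[0,-0.012,-0.115],"twist":[0,0,0],"fingers":0.1},{"linear":[0,-0.016,-0.155],"twist":[0,0,0],"fingers":0.1},{"linear":[0,-0.02,-0.195],"twist":[0,0,0],"fingers":0.1},{"linear":[0,-0.0236,-0.233],"twist":[0,0,0],"fingers":0.1},{"linear":[0,-0.0236,-0.233],"twist":[0,0,0],"fingers":0.1},{"linear":[0,-0.0236,-0.233],"twist":[0,0,0],"fingers":0.1}]'
python3 - <<'E'
from h import *
for c in ("scene","side","wrist"):
    im,W,H=cloud(c)
    if c=="scene": cv2.imwrite("pics/y.png",cv2.resize(im[90:290,200:460,::-1],None,fx=3,fy=3))
    if c=="wrist": cv2.imwrite("pics/y_wrist.png",im[:,:,::-1])
    z=W[...,2]; hue=H[...,0]; sat=H[...,1]
    br=(hue>10)&(hue<32)&(sat>110)&(z>.042)&(z<.055)&(W[...,0]>.38)&(W[...,0]<.6)&(abs(W[...,1]-.12)<.23)
    for w,n,cc in comps(br,W,20): print(c,n,((w.min(0)+w.max(0))/2).round(4))
go([.5395,.0225,.013],86.2)
E
```

```text
time: 37.5
position: [0.5394, 0.0192, 0.0916]
tool_rot: [-1.158, 1.24, 1.155]
ft_force: [0.5, 0.9, 0.3]
grip_width: 0.451
scene 107 [ 0.5338 -0.0885  0.0473]
scene 74 [0.4131 0.2444 0.0451]
scene 106 [ 0.5388 -0.0312  0.0463]
scene 117 [0.5416 0.0222 0.0464]
scene 91 [0.5331 0.2559 0.0449]
scene 94 [0.5266 0.3163 0.0449]
side 36 [0.5229 0.3158 0.0441]
side 44 [0.5288 0.2532 0.0444]
side 43 [0.4097 0.244  0.0444]
side 80 [0.538  0.0209 0.0461]
side 101 [ 0.5355 -0.0311  0.0464]
side 123 [ 0.5317 -0.0887  0.0467]
wrist 960 [0.5378 0.0227 0.048 ]
wrist 1018 [ 0.5307 -0.0871  0.0474]
wrist 576 [ 0.5363 -0.0296  0.0481]
t 37.65 pos [0.5394 0.024  0.0912] jawyaw 86.4 down [ 0.002  0.001 -1.   ] q7 1.57 q1 -0.79
ft [-0.2  0.9  0.6] gw 0.453  LIN [0.0782, -0.0001, -0.0015] TW [0.2, 0.0, 0.1] rows 1.9
```

View pics/y.png

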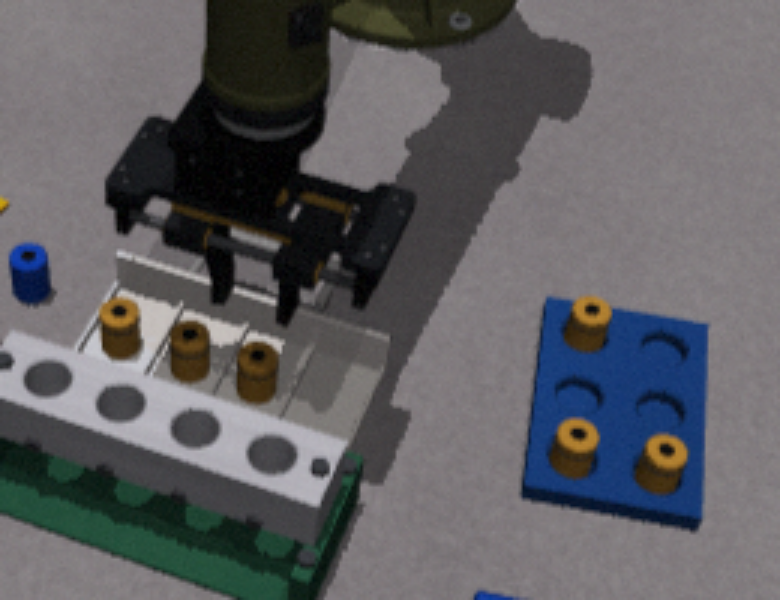

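View pics/y_wrist.png

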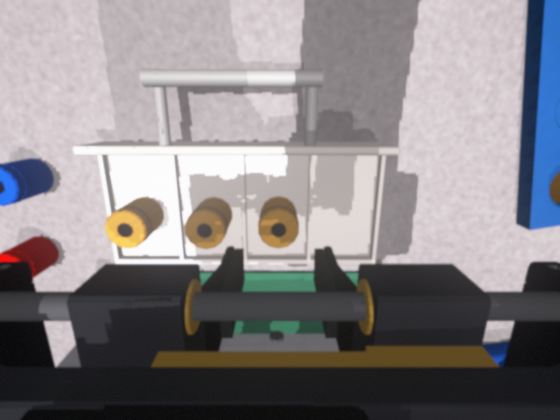

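Bushing 3 stands in its pocket at (575,447), and the jaws are over bushing 2 at (278,222) in the wrist view. Descend and grip.

```bash
python3 -m creep '[{"linear":[0.02,0,-0.001],"twist":[0,0,0],"fingers":0.1},{"linear":[0.035,0,-0.001],"twist":[0,0,0],"fingers":0.1},{"linear":[0.05,0,-0.001],"twist":[0,0,0],"fingers":0.1},{"linear":[0.063,0,-0.001],"twist":[0,0,0],"fingers":0.1},{"linear":[0.072,0,-0.001],"twist":[0,0,0],"fingers":0.1},{"linear":[0.077,0,-0.001],"twist":[0,0,0],"fingers":0.1},{"linear":[0.077,0,-0.001],"twist":[0,0,0],"fingers":0.1},{"linear":[0.077,0,-0.001],"twist":[0,0,0],"fingers":0.1}]'
python3 - <<'E'
from h import *
go([.5395,.0225,.013],86.2)
E
python3 -m creep '[{"linear":[0,0,0],"twist":[0,0,0],"fingers":1},{"linear":[0,0,0],"twist":[0,0,0],"fingers":1},{"linear":[0,0,0],"twist":[0,0,0],"fingers":1},{"linear":[0,0,0],"twist":[0,0,0],"fingers":1},{"linear":[0,0,0],"twist":[0,0,0],"fingers":1},{"linear":[0,0,0],"twist":[0,0,0],"fingers":1},{"linear":[0,0,0],"twist":[0,0,0],"fingers":1}]'
python3 - <<'E'
from h import *
go([.5395,.0225,.09],86.2)
E
```

```text
time: 38.32
position: [0.5396, 0.0215, 0.0145]
tool_rot: [-1.163, 1.237, 1.16]
ft_force: [0.9, 1.0, 0.1]
grip_width: 0.45
t 38.32 pos [0.5396 0.0215 0.0145] jawyaw 86.3 down [ 0.002 -0.    -1.   ] q7 1.65 q1 -0.73
ft [0.9 1.  0.1] gw 0.45  LIN [0.0015, 0.0002, 0.001] TW [0.1, 0.0, 0.1] rows 0.0
time: 38.9
position: [0.5401, 0.0217, 0.0151]
tool_rot: [-1.162, 1.236, 1.16]
ft_force: [-0.5, 2.0, 4.5]
grip_width: 0.335
t 38.9 pos [0.5401 0.0217 0.0151] jawyaw 86.3 down [ 0.003  0.001 -1.   ] q7 1.65 q1 -0.73
ft [-0.5  2.   4.5] gw 0.335  LIN [-0.0749, 0.0004, 0.0008] TW [0.1, 0.1, 0.2] rows 1.8
```

```bash
python3 -m creep '[{"linear":[-0.015,0,0],"twist":[0,0,0],"fingers":1},{"linear":[-0.035,0,0],"twist":[0,0,0],"fingers":1},{"linear":[-0.06,0,0],"twist":[0,0,0],"fingers":1},{"linear":[-0.075,0.01,0.025],"twist":[0,0,0],"fingers":1},{"linear":[-0.075,0.022,0.06],"twist":[0,0,0],"fingers":1},{"linear":[-0.075,0.035,0.095],"twist":[0,0,0],"fingers":1},{"linear":[-0.075,0.048,0.13],"twist":[0,0,0],"fingers":1},{"linear":[-0.075,0.062,0.165],"twist":[0,0,0],"fingers":1}]'; python3 -m creep '[{"linear":[0,0.011,0.03],"twist":[0,0,0],"fingers":1},{"linear":[0,0.0216,0.0589],"twist":[0,0,0],"fingers":1},{"linear":[0,0.0216,0.0589],"twist":[0,0,0],"fingers":1},{"linear":[0,0.0216,0.0589],"twist":[0,0,0],"fingers":1},{"linear":[0,0.0216,0.0589],"twist":[0,0,0],"fingers":1}]'
python3 - <<'E'
from h import *
go([.4711,.2505,.03],86.2)
t=topdown("wrist",.016,.36,.58,.2,.36,3); 
pk={1:(.4052,.3039),2:(.4711,.2505),3:(.4649,.3101),4:(.5308,.2567)}
for k,(x,y) in pk.items(): cv2.circle(t,(int((.36-y)*3000),int((.58-x)*3000)),51,(255,255,0),1)
cv2.imwrite("pics/z_top.png",t[:,:,::-1])
im,W,H=cloud("scene"); cv2.imwrite("pics/z_scene.png",cv2.resize(im[120:290,330:510,::-1],None,fx=3.5,fy=3.5)); hue,sat=H[...,0],H[...,1];z=W[...,2]
bl=(hue>100)&(hue<125)&(sat>120)&(z>.011)&(z<.021)&(W[...,0]<.62)&(W[...,1]>.15)&(W[...,1]<.4)
print("rack",cv2.minAreaRect((W[bl][:,:2]*1000).astype(np.float32)))
E
```

```text
time: 39.57
position: [0.4869, 0.1909, 0.0888]
tool_rot: [-1.162, 1.239, 1.16]
ft_force: [0.8, 1.2, -1.8]
grip_width: 0.34
time: 39.98
position: [0.47, 0.2491, 0.0886]
tool_rot: [-1.163, 1.239, 1.16]
ft_force: [0.6, -0.4, -1.7]
grip_width: 0.332
t 39.98 pos [0.47   0.2491 0.0886] jawyaw 86.3 down [ 0.001 -0.002 -1.   ] q7 1.08 q1 -1.12
ft [ 0.6 -0.4 -1.7] gw 0.332  LIN [0.0586, -0.0009, 0.0016] TW [0.1, -0.1, 0.1] rows 1.4
rack ((469.4332580566406, 281.2379150390625), (188.194580078125, 124.66588592529297), 5.89090633392334)
```

View pics/z_top.png

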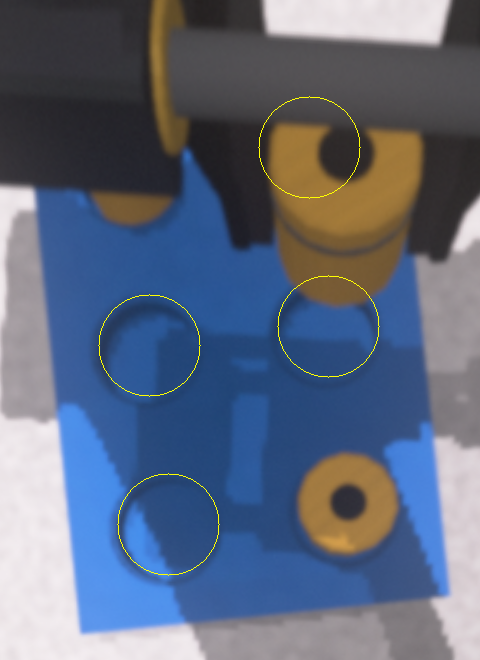

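View pics/z_scene.png

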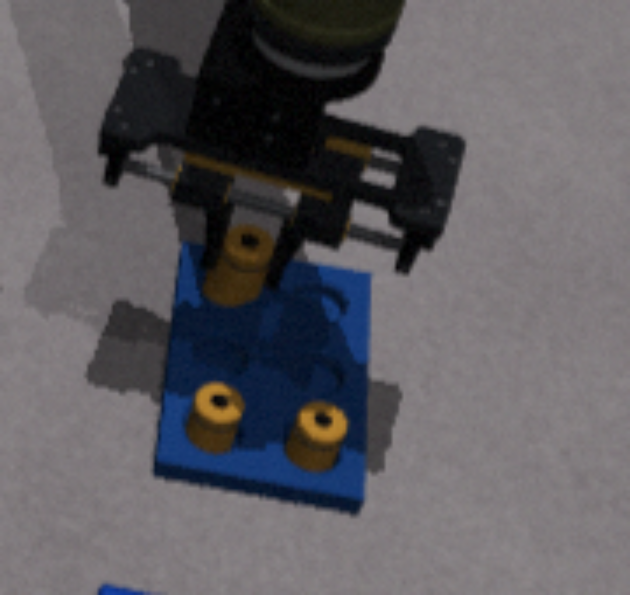

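The rack is still in place and the held bushing is lined up with pocket 2. Lowering.

```bash
python3 -m creep '[{"linear":[0.015,-0.0005,0.001],"twist":[0,0,0],"fingers":1},{"linear":[0.03,-0.0005,0.001],"twist":[0,0,0],"fingers":1},{"linear":[0.045,-0.0005,0.001],"twist":[0,0,0],"fingers":1},{"linear":[0.053,-0.0005,0.001],"twist":[0,0,0],"fingers":1},{"linear":[0.056,-0.0005,0.001],"twist":[0,0,0],"fingers":1},{"linear":[0.056,-0.0005,0.001],"twist":[0,0,0],"fingers":1},{"linear":[0.056,-0.0005,0.001],"twist":[0,0,0],"fingers":1},{"linear":[0.056,-0.0005,0.001],"twist":[0,0,0],"fingers":1}]'
python3 - <<'E'
from h import *
go([.4711,.2505,.017],86.2)
E
```

```text
time: 40.75
position: [0.4717, 0.2513, 0.0341]
tool_rot: [-1.162, 1.236, 1.159]
ft_force: [-0.1, -0.3, -0.9]
grip_width: 0.336
t 40.75 pos [0.4717 0.2513 0.0341] jawyaw 86.3 down [ 0.003  0.001 -1.   ] q7 1.13 q1 -1.09
ft [-0.1 -0.3 -0.9] gw 0.336  LIN [0.0171, 0.0006, -0.0008] TW [0.1, 0.1, 0.2] rows 0.4
```

```bash
python3 -m creep '[{"linear":[0.006,0.0005,-0.0008],"twist":[0,0.1,0.2],"fingers":1},{"linear":[0.011,0.0005,-0.0008],"twist":[0,0.1,0.2],"fingers":1},{"linear":[0.015,0.0005,-0.0008],"twist":[0,0.1,0.2],"fingers":1},{"linear":[0.018,0.0005,-0.0008],"twist":[0,0.1,0.2],"fingers":1},{"linear":[0.021,0.0005,-0.0008],"twist":[0,0.1,0.2],"fingers":1},{"linear":[0.0228,0.0005,-0.0008],"twist":[0,0.1,0.2],"fingers":1},{"linear":[0.0228,0.0005,-0.0008],"twist":[0,0.1,0.2],"fingers":1},{"linear":[0.0228,0.0005,-0.0008],"twist":[0,0.1,0.2],"fingers":1}]'
python3 - <<'E'
from h import *
go([.4711,.2505,.0112],86.2)
for c in ("scene","wrist"):
    im,W,H=cloud(c);z=W[...,2]; hue=H[...,0]; sat=H[...,1]
    br=(hue>10)&(hue<32)&(sat>110)&(z>.03)&(z<.07)&(abs(W[...,0]-.471)<.02)&(abs(W[...,1]-.25)<.02); w=W[br]
    print(c,len(w),np.percentile(w[:,2],[80,90,97,100]).round(4))
E
```

```text
time: 41.42
position: [0.4702, 0.2503, 0.0111]
tool_rot: [-1.161, 1.242, 1.163]
ft_force: [-1.8, -1.4, 6.0]
grip_width: 0.332
t 41.42 pos [0.4702 0.2503 0.0111] jawyaw 86.3 down [-0.003 -0.001 -1.   ] q7 1.15 q1 -1.08
ft [-1.8 -1.4  6. ] gw 0.332  LIN [-0.0001, -0.0009, 0.0003] TW [0.1, -0.1, -0.2] rows 0.0
scene 155 [0.0443 0.0449 0.0472 0.0575]
wrist 1980 [0.0446 0.0449 0.0454 0.0698]
```

It touches the floor (6 N up) and its top is at stock height. Release, then bushing 1.

```bash
python3 -m creep '[{"linear":[0,0,0],"twist":[0,0,0],"fingers":0.1},{"linear":[0,0,0],"twist":[0,0,0],"fingers":0.1},{"linear":[0,0,0],"twist":[0,0,0],"fingers":0.1},{"linear":[0,0,0],"twist":[0,0,0],"fingers":0.1},{"linear":[-0.015,0,0],"twist":[0,0,0],"fingers":0.1},{"linear":[-0.04,0,0],"twist":[0,0,0],"fingers":0.1},{"linear":[-0.08,0,0],"twist":[0,0,0],"fingers":0.1},{"linear":[-0.08,0,0],"twist":[0,0,0],"fingers":0.1}]'; python3 -m creep '[{"linear":[0,-0.011,-0.036],"twist":[0,0,0],"fingers":0.1},{"linear":[0,-0.022,-0.072],"twist":[0,0,0],"fingers":0.1},{"linear":[0,-0.034,-0.11],"twist":[0,0,0],"fingers":0.1},{"linear":[0,-0.046,-0.148],"twist":[0,0,0],"fingers":0.1},{"linear":[0,-0.058,-0.186],"twist":[0,0,0],"fingers":0.1},{"linear":[0,-0.07,-0.224],"twist":[0,0,0],"fingers":0.1},{"linear":[0,-0.081,-0.26],"twist":[0,0,0],"fingers":0.1},{"linear":[0,-0.0848,-0.276],"twist":[0,0,0],"fingers":0.1}]'; python3 -m creep '[{"linear":[0,0,0],"twist":[0,0,0],"fingers":0.1},{"linear":[0,0,0],"twist":[0,0,0],"fingers":0.1},{"linear":[0,0,0],"twist":[0,0,0],"fingers":0.1}]'
python3 - <<'E'
from h import *
for c in ("scene","side","wrist"):
    im,W,H=cloud(c)
    if c=="scene": cv2.imwrite("pics/aa.png",cv2.resize(im[90:290,200:460,::-1],None,fx=3,fy=3))
    z=W[...,2]; hue=H[...,0]; sat=H[...,1]
    br=(hue>10)&(hue<32)&(sat>110)&(z>.042)&(z<.055)&(W[...,0]>.38)&(W[...,0]<.6)&(abs(W[...,1]-.12)<.23)
    for w,n,cc in comps(br,W,20): print(c,n,((w.min(0)+w.max(0))/2).round(4))
go([.5365,-.0305,.014],86.2)
E
```

```text
time: 42.18
position: [0.4749, 0.2526, 0.0967]
tool_rot: [-1.16, 1.23, 1.159]
ft_force: [2.6, 0.7, 0.3]
grip_width: 0.447
time: 42.85
position: [0.5383, -0.0368, 0.0913]
tool_rot: [-1.16, 1.244, 1.155]
ft_force: [-0.7, -1.0, 0.3]
grip_width: 0.453
time: 43.1
position: [0.5373, -0.0291, 0.0904]
tool_rot: [-1.162, 1.241, 1.163]
ft_force: [0.3, 1.0, -0.6]
grip_width: 0.446
scene 79 [0.4138 0.2444 0.0442]
scene 108 [ 0.5349 -0.0879  0.0474]
scene 109 [ 0.5387 -0.0304  0.047 ]
scene 80 [0.4724 0.2488 0.0447]
scene 94 [0.5327 0.2564 0.0447]
scene 94 [0.5272 0.3164 0.0449]
side 32 [0.5227 0.3165 0.0438]
side 42 [0.5286 0.2537 0.044 ]
side 45 [0.4684 0.2491 0.0442]
side 41 [0.4095 0.2443 0.0441]
side 91 [ 0.5353 -0.033   0.0462]
side 116 [ 0.5312 -0.0893  0.0459]
wrist 881 [ 0.5313 -0.0869  0.0476]
wrist 970 [ 0.5348 -0.0307  0.048 ]
t 43.25 pos [ 0.5373 -0.0285  0.0905] jawyaw 86.5 down [-0.002 -0.001 -1.   ] q7 1.68 q1 -0.73
ft [ 0.5 -0.4 -0.2] gw 0.446  LIN [0.0765, 0.0005, -0.002] TW [0.3, -0.1, -0.1] rows 1.8
```

View pics/aa.png

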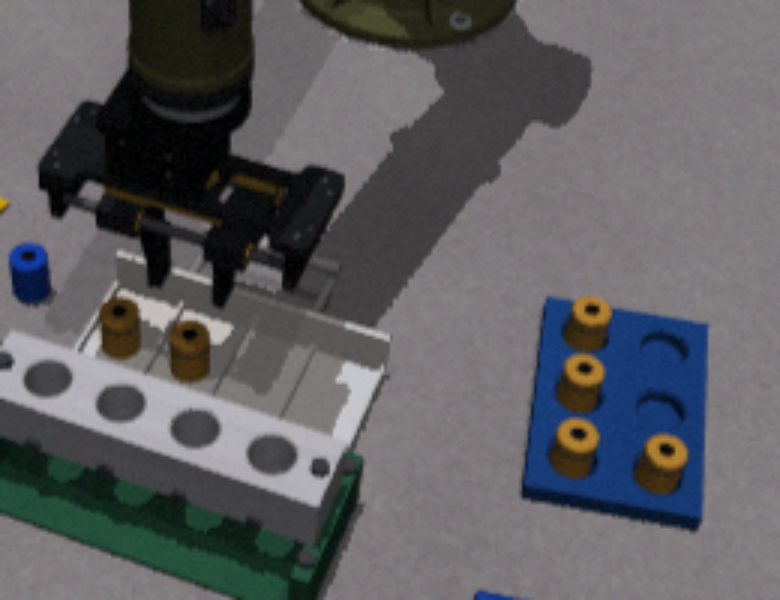

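Bushing 2 now stands in the rack at (580,383), level with the others. Descend onto bushing 1 at (190,350).

```bash
python3 -m creep '[{"linear":[0.02,0.0005,-0.002],"twist":[0.3,0,0],"fingers":0.1},{"linear":[0.035,0.0005,-0.002],"twist":[0.3,0,0],"fingers":0.1},{"linear":[0.05,0.0005,-0.002],"twist":[0.3,0,0],"fingers":0.1},{"linear":[0.063,0.0005,-0.002],"twist":[0.3,0,0],"fingers":0.1},{"linear":[0.071,0.0005,-0.002],"twist":[0.3,0,0],"fingers":0.1},{"linear":[0.076,0.0005,-0.002],"twist":[0.3,0,0],"fingers":0.1},{"linear":[0.076,0.0005,-0.002],"twist":[0.3,0,0],"fingers":0.1},{"linear":[0.076,0.0005,-0.002],"twist":[0.3,0,0],"fingers":0.1}]'
python3 - <<'E'
from h import *
go([.5365,-.0305,.014],86.2)
E
python3 -m creep '[{"linear":[0,0,0],"twist":[0,0,0],"fingers":1},{"linear":[0,0,0],"twist":[0,0,0],"fingers":1},{"linear":[0,0,0],"twist":[0,0,0],"fingers":1},{"linear":[0,0,0],"twist":[0,0,0],"fingers":1},{"linear":[0,0,0],"twist":[0,0,0],"fingers":1},{"linear":[0,0,0],"twist":[0,0,0],"fingers":1},{"linear":[0,0,0],"twist":[0,0,0],"fingers":1}]'
python3 - <<'E'
from h import *
go([.4649,.3101,.0151],86.2)
E
```

```text
time: 43.92
position: [0.5369, -0.0324, 0.0149]
tool_rot: [-1.158, 1.244, 1.158]
ft_force: [-0.5, -0.6, -0.6]
grip_width: 0.452
t 43.92 pos [ 0.5369 -0.0324  0.0149] jawyaw 86.0 down [-0.001 -0.002 -1.   ] q7 1.76 q1 -0.67
ft [-0.5 -0.6 -0.6] gw 0.452  LIN [0.0009, 0.0005, 0.0019] TW [-0.2, -0.1, -0.1] rows 0.1
time: 44.5
position: [0.5373, -0.0321, 0.0154]
tool_rot: [-1.158, 1.242, 1.158]
ft_force: [-0.6, 1.6, 5.9]
grip_width: 0.34
t 44.5 pos [ 0.5373 -0.0321  0.0154] jawyaw 86.0 down [-0.    -0.001 -1.   ] q7 1.76 q1 -0.67
ft [-0.6  1.6  5.9] gw 0.34  LIN [0.0002, 0.0961, 0.3363] TW [-0.2, -0.0, -0.0] rows 8.4
```

```bash
python3 -m creep '[{"linear":[-0.015,0,0],"twist":[0,0,0],"fingers":1},{"linear":[-0.035,0,0],"twist":[0,0,0],"fingers":1},{"linear":[-0.06,0,0],"twist":[0,0,0],"fingers":1},{"linear":[-0.08,0.008,0.025],"twist":[0,0,0],"fingers":1},{"linear":[-0.08,0.018,0.06],"twist":[0,0,0],"fingers":1},{"linear":[-0.08,0.028,0.095],"twist":[0,0,0],"fingers":1},{"linear":[-0.08,0.038,0.13],"twist":[0,0,0],"fingers":1},{"linear":[-0.08,0.048,0.165],"twist":[0,0,0],"fingers":1}]'; python3 -m creep '[{"linear":[0,0.01,0.035],"twist":[0,0,0],"fingers":1},{"linear":[0,0.02,0.07],"twist":[0,0,0],"fingers":1},{"linear":[0,0.03,0.105],"twist":[0,0,0],"fingers":1},{"linear":[0,0.04,0.14],"twist":[0,0,0],"fingers":1},{"linear":[0,0.0481,0.165],"twist":[0,0,0],"fingers":1},{"linear":[0,0.0481,0.1713],"twist":[0,0,0],"fingers":1},{"linear":[0,0.0481,0.1713],"twist":[0,0,0],"fingers":1},{"linear":[0,0.0481,0.1713],"twist":[0,0,0],"fingers":1}]'
python3 - <<'E'
from h import *
t=topdown("wrist",.016,.36,.58,.2,.36,3); 
pk={1:(.4052,.3039),2:(.4711,.2505),3:(.4649,.3101),4:(.5308,.2567)}
for k,(x,y) in pk.items(): cv2.circle(t,(int((.36-y)*3000),int((.58-x)*3000)),51,(255,255,0),1)
cv2.imwrite("pics/ab_top.png",t[:,:,::-1])
im,W,H=cloud("scene"); cv2.imwrite("pics/ab.png",cv2.resize(im[120:290,330:510,::-1],None,fx=3.5,fy=3.5)); hue,sat=H[...,0],H[...,1];z=W[...,2]
bl=(hue>100)&(hue<125)&(sat>120)&(z>.011)&(z<.021)&(W[...,0]<.62)&(W[...,1]>.15)&(W[...,1]<.4)
print("rack",cv2.minAreaRect((W[bl][:,:2]*1000).astype(np.float32)))
go([.4649,.3101,.035],86.2)
E
```

```text
time: 45.17
position: [0.4993, 0.1365, 0.0942]
tool_rot: [-1.157, 1.245, 1.158]
ft_force: [0.6, 0.5, -1.6]
grip_width: 0.337
time: 45.83
position: [0.4644, 0.3084, 0.0936]
tool_rot: [-1.159, 1.246, 1.157]
ft_force: [-0.4, -0.2, -2.3]
grip_width: 0.334
rack ((469.4109191894531, 281.06707763671875), (189.12969970703125, 124.40042114257812), 6.008792877197266)
t 45.93 pos [0.465  0.3073 0.094 ] jawyaw 85.8 down [-0.002 -0.003 -1.   ] q7 1.0 q1 -1.18
ft [-0.2 -0.2 -1.2] gw 0.337  LIN [0.059, 0.0002, 0.0029] TW [-0.4, -0.2, -0.1] rows 1.4
```

View pics/ab_top.png

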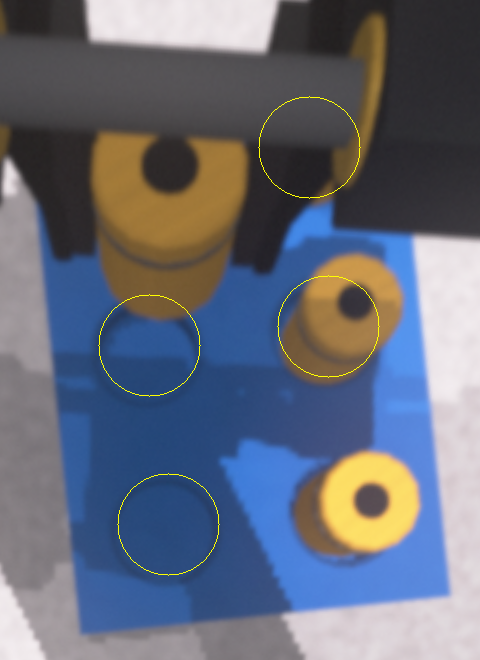

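View pics/ab.png

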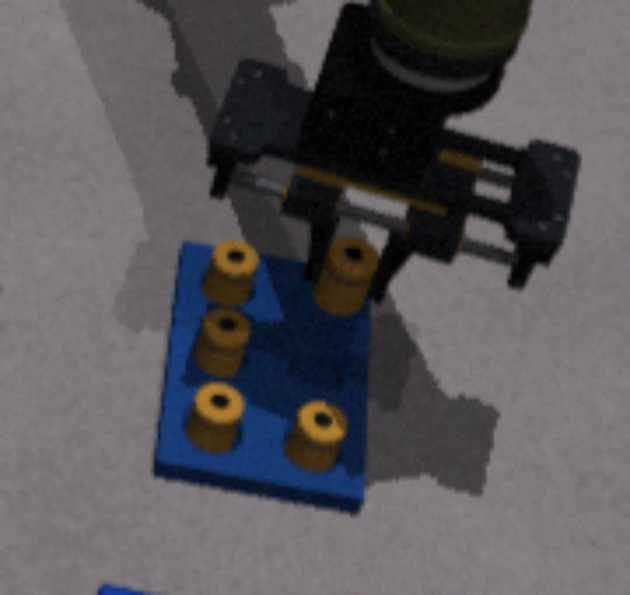

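Lined up with pocket 3; the rack has not moved. Lowering.

```bash
python3 -m creep '[{"linear":[0.015,0,0.002],"twist":[0,0,0],"fingers":1},{"linear":[0.03,0,0.002],"twist":[0,0,0],"fingers":1},{"linear":[0.045,0,0.002],"twist":[0,0,0],"fingers":1},{"linear":[0.053,0,0.002],"twist":[0,0,0],"fingers":1},{"linear":[0.059,0,0.002],"twist":[0,0,0],"fingers":1},{"linear":[0.059,0,0.002],"twist":[0,0,0],"fingers":1},{"linear":[0.059,0,0.002],"twist":[0,0,0],"fingers":1},{"linear":[0.059,0,0.002],"twist":[0,0,0],"fingers":1}]'
python3 - <<'E'
from h import *
go([.4649,.3101,.0112],86.2)
E
```

```text
time: 46.6
position: [0.4651, 0.3118, 0.0361]
tool_rot: [-1.157, 1.243, 1.157]
ft_force: [0.6, -0.4, -1.3]
grip_width: 0.333
t 46.6 pos [0.4651 0.3118 0.0361] jawyaw 86.0 down [-0.001 -0.001 -1.   ] q7 1.04 q1 -1.16
ft [ 0.6 -0.4 -1.3] gw 0.333  LIN [0.0249, 0.0001, -0.0017] TW [-0.2, -0.0, -0.0] rows 0.6
```

```bash
python3 -m creep '[{"linear":[0.006,0,-0.0015],"twist":[0,0,0],"fingers":1},{"linear":[0.011,0,-0.0015],"twist":[0,0,0],"fingers":1},{"linear":[0.015,0,-0.0015],"twist":[0,0,0],"fingers":1},{"linear":[0.019,0,-0.0015],"twist":[0,0,0],"fingers":1},{"linear":[0.022,0,-0.0015],"twist":[0,0,0],"fingers":1},{"linear":[0.0247,0,-0.0015],"twist":[0,0,0],"fingers":1},{"linear":[0.0247,0,-0.0015],"twist":[0,0,0],"fingers":1},{"linear":[0.0247,0,-0.0015],"twist":[0,0,0],"fingers":1}]'
python3 - <<'E'
from h import *
go([.4649,.3101,.0112],86.2)
for c in ("scene","wrist"):
    im,W,H=cloud(c);z=W[...,2]; hue=H[...,0]; sat=H[...,1]
    br=(hue>10)&(hue<32)&(sat>110)&(z>.03)&(z<.07)&(abs(W[...,0]-.465)<.02)&(abs(W[...,1]-.31)<.02); w=W[br]
    print(c,len(w),np.percentile(w[:,2],[80,90,97,100]).round(4))
E
```

```text
time: 47.27
position: [0.464, 0.3101, 0.0115]
tool_rot: [-1.157, 1.245, 1.159]
ft_force: [-3.1, -1.7, 6.2]
grip_width: 0.337
t 47.27 pos [0.464  0.3101 0.0115] jawyaw 86.0 down [-0.003 -0.001 -1.   ] q7 1.06 q1 -1.14
ft [-3.1 -1.7  6.2] gw 0.337  LIN [0.0003, -0.0009, 0.0001] TW [-0.2, -0.1, -0.2] rows 0.0
scene 162 [0.0443 0.0454 0.0463 0.0617]
wrist 2017 [0.0446 0.0448 0.0452 0.0699]
```

```bash
python3 -m creep '[{"linear":[0,0,0],"twist":[0,0,0],"fingers":0.1},{"linear":[0,0,0],"twist":[0,0,0],"fingers":0.1},{"linear":[0,0,0],"twist":[0,0,0],"fingers":0.1},{"linear":[0,0,0],"twist":[0,0,0],"fingers":0.1},{"linear":[-0.015,0,0],"twist":[0,0,0],"fingers":0.1},{"linear":[-0.04,0,0],"twist":[0,0,0],"fingers":0.1},{"linear":[-0.08,0,0],"twist":[0,0,0],"fingers":0.1},{"linear":[-0.08,0,0],"twist":[0,0,0],"fingers":0.1}]'; python3 -m creep '[{"linear":[0,-0.009,-0.038],"twist":[0,0,0],"fingers":0.1},{"linear":[0,-0.018,-0.076],"twist":[0,0,0],"fingers":0.1},{"linear":[0,-0.027,-0.114],"twist":[0,0,0],"fingers":0.1},{"linear":[0,-0.036,-0.152],"twist":[0,0,0],"fingers":0.1},{"linear":[0,-0.046,-0.19],"twist":[0,0,0],"fingers":0.1},{"linear":[0,-0.055,-0.228],"twist":[0,0,0],"fingers":0.1},{"linear":[0,-0.064,-0.266],"twist":[0,0,0],"fingers":0.1},{"linear":[0,-0.073,-0.302],"twist":[0,0,0],"fingers":0.1}]'; python3 -m creep '[{"linear":[0,-0.009,-0.038],"twist":[0,0,0],"fingers":0.1},{"linear":[0,-0.018,-0.07],"twist":[0,0,0],"fingers":0.1},{"linear":[0,-0.0226,-0.0903],"twist":[0,0,0],"fingers":0.1},{"linear":[0,-0.0226,-0.0903],"twist":[0,0,0],"fingers":0.1},{"linear":[0,-0.0226,-0.0903],"twist":[0,0,0],"fingers":0.1}]'
python3 - <<'E'
from h import *
for c in ("scene","side","wrist"):
    im,W,H=cloud(c)
    if c=="scene": cv2.imwrite("pics/ac.png",cv2.resize(im[90:290,200:460,::-1],None,fx=3,fy=3))
    z=W[...,2]; hue=H[...,0]; sat=H[...,1]
    br=(hue>10)&(hue<32)&(sat>110)&(z>.042)&(z<.055)&(W[...,0]>.38)&(W[...,0]<.6)&(abs(W[...,1]-.12)<.23)
    for w,n,cc in comps(br,W,20): print(c,n,((w.min(0)+w.max(0))/2).round(4))
go([.5325,-.088,.014],86.2)
E
```

```text
time: 48.03
position: [0.4685, 0.3127, 0.0972]
tool_rot: [-1.156, 1.233, 1.156]
ft_force: [1.7, 0.7, 1.1]
grip_width: 0.451
time: 48.7
position: [0.5164, 0.0018, 0.0912]
tool_rot: [-1.158, 1.243, 1.157]
ft_force: [0.6, 0.7, 0.3]
grip_width: 0.45
time: 49.12
position: [0.5324, -0.0892, 0.091]
tool_rot: [-1.156, 1.245, 1.155]
ft_force: [-0.6, 1.3, 0.2]
grip_width: 0.45
scene 77 [0.4152 0.2446 0.0447]
scene 108 [ 0.5347 -0.0881  0.0463]
scene 85 [0.4724 0.2486 0.0458]
scene 86 [0.4652 0.3087 0.0449]
scene 95 [0.5327 0.2554 0.0444]
scene 96 [0.5266 0.3165 0.0446]
side 36 [0.5231 0.315  0.0438]
side 37 [0.4623 0.3063 0.0442]
side 42 [0.5292 0.2538 0.0447]
side 46 [0.4684 0.2476 0.0441]
side 44 [0.4096 0.2411 0.0445]
side 108 [ 0.5314 -0.0902  0.0459]
wrist 1005 [ 0.5308 -0.088   0.0475]
t 49.27 pos [ 0.5324 -0.0859  0.0909] jawyaw 86.1 down [-0.002 -0.001 -1.   ] q7 1.8 q1 -0.67
ft [0.9 0.2 0.4] gw 0.453  LIN [0.0769, -0.0004, -0.002] TW [-0.1, -0.0, -0.1] rows 1.8
```

View pics/ac.png

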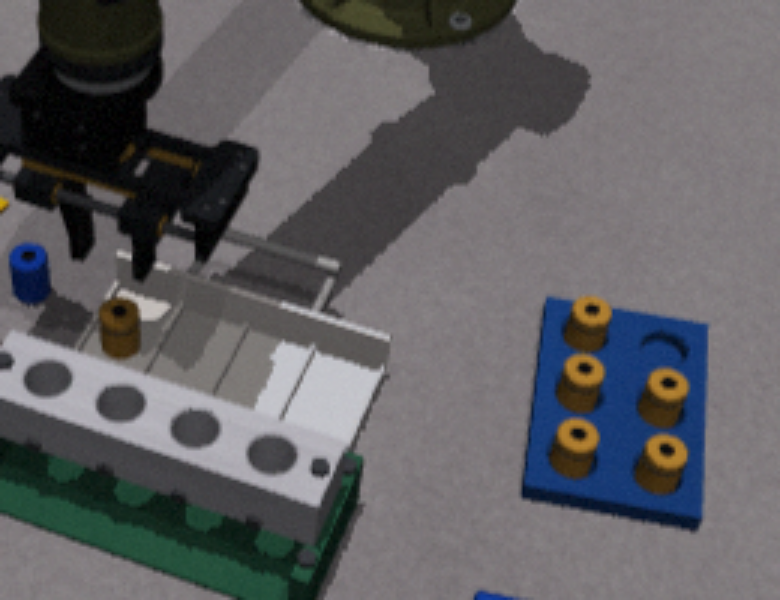

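Five bushings stand in the rack; bushing 0 is left in the drawer at (120,328). Descend and grip.

```bash
python3 -m creep '[{"linear":[0.02,0,-0.002],"twist":[0,0,0],"fingers":0.1},{"linear":[0.035,0,-0.002],"twist":[0,0,0],"fingers":0.1},{"linear":[0.05,0,-0.002],"twist":[0,0,0],"fingers":0.1},{"linear":[0.063,0,-0.002],"twist":[0,0,0],"fingers":0.1},{"linear":[0.071,0,-0.002],"twist":[0,0,0],"fingers":0.1},{"linear":[0.076,0,-0.002],"twist":[0,0,0],"fingers":0.1},{"linear":[0.076,0,-0.002],"twist":[0,0,0],"fingers":0.1},{"linear":[0.076,0,-0.002],"twist":[0,0,0],"fingers":0.1}]'
python3 - <<'E'
from h import *
go([.5325,-.0885,.014],86.2)
E
python3 -m creep '[{"linear":[0,0,0],"twist":[0,0,0],"fingers":1},{"linear":[0,0,0],"twist":[0,0,0],"fingers":1},{"linear":[0,0,0],"twist":[0,0,0],"fingers":1},{"linear":[0,0,0],"twist":[0,0,0],"fingers":1},{"linear":[0,0,0],"twist":[0,0,0],"fingers":1},{"linear":[0,0,0],"twist":[0,0,0],"fingers":1},{"linear":[0,0,0],"twist":[0,0,0],"fingers":1}]'
python3 - <<'E'
from h import *
go([.4052,.3039,.0151],86.2)
E
```

```text
time: 49.93
position: [0.5324, -0.0897, 0.0153]
tool_rot: [-1.158, 1.243, 1.158]
ft_force: [0.5, 1.0, 0.1]
grip_width: 0.452
t 49.93 pos [ 0.5324 -0.0897  0.0153] jawyaw 86.0 down [-0.001 -0.002 -1.   ] q7 1.89 q1 -0.6
ft [0.5 1.  0.1] gw 0.452  LIN [0.0013, -0.0, 0.0012] TW [-0.2, -0.1, -0.1] rows 0.0
time: 50.52
position: [0.5328, -0.0894, 0.0158]
tool_rot: [-1.158, 1.242, 1.158]
ft_force: [-0.2, 2.4, 5.1]
grip_width: 0.333
t 50.52 pos [ 0.5328 -0.0894  0.0158] jawyaw 86.0 down [-0.001 -0.001 -1.   ] q7 1.89 q1 -0.6
ft [-0.2  2.4  5.1] gw 0.333  LIN [0.0005, 0.1547, 0.3834] TW [-0.2, -0.0, -0.0] rows 9.9
```

```bash
python3 -m creep '[{"linear":[-0.015,0,0],"twist":[0,0,0],"fingers":1},{"linear":[-0.035,0,0],"twist":[0,0,0],"fingers":1},{"linear":[-0.06,0,0],"twist":[0,0,0],"fingers":1},{"linear":[-0.08,0.01,0.025],"twist":[0,0,0],"fingers":1},{"linear":[-0.08,0.024,0.06],"twist":[0,0,0],"fingers":1},{"linear":[-0.08,0.038,0.095],"twist":[0,0,0],"fingers":1},{"linear":[-0.08,0.052,0.13],"twist":[0,0,0],"fingers":1},{"linear":[-0.08,0.066,0.165],"twist":[0,0,0],"fingers":1}]'; python3 -m creep '[{"linear":[0,0.014,0.035],"twist":[0,0,0],"fingers":1},{"linear":[0,0.028,0.07],"twist":[0,0,0],"fingers":1},{"linear":[0,0.042,0.105],"twist":[0,0,0],"fingers":1},{"linear":[0,0.056,0.14],"twist":[0,0,0],"fingers":1},{"linear":[0,0.07,0.175],"twist":[0,0,0],"fingers":1},{"linear":[0,0.082,0.205],"twist":[0,0,0],"fingers":1},{"linear":[0,0.0887,0.2184],"twist":[0,0,0],"fingers":1},{"linear":[0,0.0887,0.2184],"twist":[0,0,0],"fingers":1}]';  python3 -m creep '[{"linear":[0,0,0],"twist":[0,0,0],"fingers":1},{"linear":[0,0,0],"twist":[0,0,0],"fingers":1},{"linear":[0,0,0],"twist":[0,0,0],"fingers":1}]'
python3 - <<'E'
from h import *
im,W,H=cloud("scene"); cv2.imwrite("pics/ad.png",cv2.resize(im[120:290,330:510,::-1],None,fx=3.5,fy=3.5)); hue,sat=H[...,0],H[...,1];z=W[...,2]
bl=(hue>100)&(hue<125)&(sat>120)&(z>.011)&(z<.021)&(W[...,0]<.62)&(W[...,1]>.15)&(W[...,1]<.4)
print("rack",cv2.minAreaRect((W[bl][:,:2]*1000).astype(np.float32)))
br=(hue>10)&(hue<32)&(sat>110)&(z>.042)&(z<.055)&(W[...,0]>.38)&(W[...,0]<.6)&(W[...,1]>.15)&(W[...,1]<.4)
for w,n,cc in comps(br,W,20): print(n,((w.min(0)+w.max(0))/2).round(4))
im,W,H=cloud("wrist"); cv2.imwrite("pics/ad_wrist.png",im[:,:,::-1])
go([.4052,.3039,.035],86.2)
E
```

```text
time: 51.18
position: [0.4767, 0.0803, 0.0946]
tool_rot: [-1.157, 1.244, 1.158]
ft_force: [0.5, 0.9, -2.0]
grip_width: 0.335
time: 51.85
position: [0.4021, 0.3073, 0.0939]
tool_rot: [-1.163, 1.242, 1.164]
ft_force: [0.1, 0.4, -1.5]
grip_width: 0.336
time: 52.1
position: [0.4054, 0.3017, 0.0945]
tool_rot: [-1.157, 1.246, 1.156]
ft_force: [-0.1, -0.1, -1.9]
grip_width: 0.336
rack ((468.6102294921875, 280.8619689941406), (188.61497497558594, 124.26605224609375), 6.000168323516846)
74 [0.4145 0.2442 0.0444]
79 [0.4722 0.2488 0.0454]
84 [0.4656 0.3084 0.0454]
90 [0.5328 0.2554 0.0447]
90 [0.5272 0.3162 0.0447]
t 52.2 pos [0.4053 0.3021 0.0946] jawyaw 85.9 down [-0.002 -0.002 -1.   ] q7 0.87 q1 -1.24
ft [-0.4 -0.  -1.6] gw 0.335  LIN [0.0596, 0.0001, 0.0019] TW [-0.3, -0.1, -0.1] rows 1.4
```

View pics/ad.png

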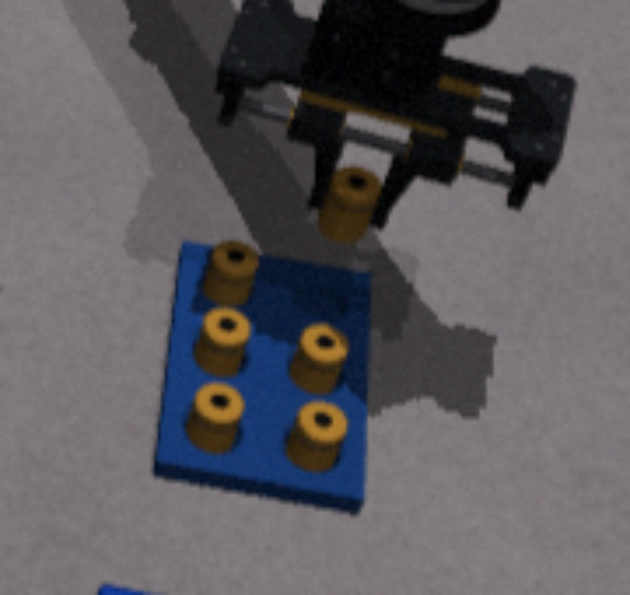

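View pics/ad_wrist.png

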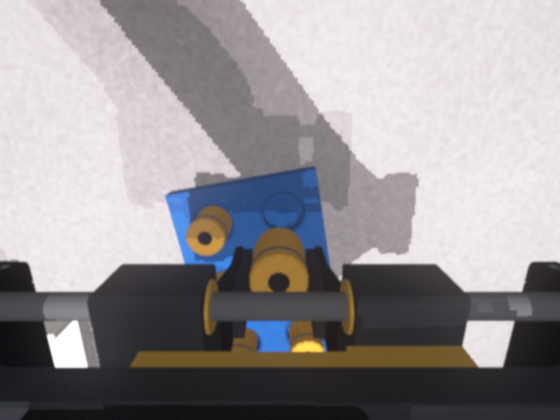

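The last pocket, pocket 1, is clear at (283,210) in the wrist view; lowering.

```bash
python3 -m creep '[{"linear":[0.015,0,0.0018],"twist":[0,0,0],"fingers":1},{"linear":[0.03,0,0.0018],"twist":[0,0,0],"fingers":1},{"linear":[0.045,0,0.0018],"twist":[0,0,0],"fingers":1},{"linear":[0.053,0,0.0018],"twist":[0,0,0],"fingers":1},{"linear":[0.059,0,0.0018],"twist":[0,0,0],"fingers":1},{"linear":[0.059,0,0.0018],"twist":[0,0,0],"fingers":1},{"linear":[0.059,0,0.0018],"twist":[0,0,0],"fingers":1},{"linear":[0.059,0,0.0018],"twist":[0,0,0],"fingers":1}]'
python3 - <<'E'
from h import *
go([.4052,.3039,.0115],86.2)
E
```

```text
time: 52.87
position: [0.4053, 0.3056, 0.0365]
tool_rot: [-1.157, 1.243, 1.158]
ft_force: [0.7, 0.5, -0.6]
grip_width: 0.336
t 52.87 pos [0.4053 0.3056 0.0365] jawyaw 86.0 down [-0.001 -0.    -1.   ] q7 0.92 q1 -1.22
ft [ 0.7  0.5 -0.6] gw 0.336  LIN [0.025, -0.0, -0.0017] TW [-0.2, -0.0, -0.0] rows 0.6
```

```bash
python3 -m creep '[{"linear":[0.006,0,-0.0016],"twist":[0,0,0],"fingers":1},{"linear":[0.011,0,-0.0016],"twist":[0,0,0],"fingers":1},{"linear":[0.015,0,-0.0016],"twist":[0,0,0],"fingers":1},{"linear":[0.019,0,-0.0016],"twist":[0,0,0],"fingers":1},{"linear":[0.022,0,-0.0016],"twist":[0,0,0],"fingers":1},{"linear":[0.0245,0,-0.0016],"twist":[0,0,0],"fingers":1},{"linear":[0.0245,0,-0.0016],"twist":[0,0,0],"fingers":1},{"linear":[0.0245,0,-0.0016],"twist":[0,0,0],"fingers":1}]'
python3 - <<'E'
from h import *
go([.4052,.3039,.0115],86.2)
for c in ("scene","wrist"):
    im,W,H=cloud(c);z=W[...,2]; hue=H[...,0]; sat=H[...,1]
    br=(hue>10)&(hue<32)&(sat>110)&(z>.03)&(z<.07)&(abs(W[...,0]-.405)<.02)&(abs(W[...,1]-.304)<.02); w=W[br]
    print(c,len(w),np.percentile(w[:,2],[80,90,97,100]).round(4))
E
```

```text
time: 53.53
position: [0.4043, 0.3035, 0.0118]
tool_rot: [-1.158, 1.245, 1.159]
ft_force: [-2.3, -1.7, 4.7]
grip_width: 0.332
t 53.53 pos [0.4043 0.3035 0.0118] jawyaw 86.0 down [-0.003 -0.002 -1.   ] q7 0.95 q1 -1.21
ft [-2.3 -1.7  4.7] gw 0.332  LIN [0.0003, -0.0008, 0.0004] TW [-0.2, -0.1, -0.2] rows 0.0
scene 152 [0.0446 0.0452 0.0488 0.0652]
wrist 1977 [0.0446 0.0449 0.0453 0.0675]
```

Home, with top height matching and 5 N from below. Release, lift, shut the fingers and go to the gap between the bar and the front panel.

```bash
python3 -m creep '[{"linear":[0,0,0],"twist":[0,0,0],"fingers":0.1},{"linear":[0,0,0],"twist":[0,0,0],"fingers":0.1},{"linear":[0,0,0],"twist":[0,0,0],"fingers":0.1},{"linear":[0,0,0],"twist":[0,0,0],"fingers":0.1},{"linear":[-0.015,0,0],"twist":[0,0,0],"fingers":0.1},{"linear":[-0.04,0,0],"twist":[0,0,0],"fingers":0.1},{"linear":[-0.08,0,0],"twist":[0,0,0],"fingers":0.1},{"linear":[-0.095,0,0],"twist":[0,0,0],"fingers":0.1}]'; python3 -m creep '[{"linear":[0,-0.009,-0.035],"twist":[0,0,0],"fingers":1},{"linear":[0,-0.018,-0.07],"twist":[0,0,0],"fingers":1},{"linear":[0,-0.027,-0.108],"twist":[0,0,0],"fingers":1},{"linear":[0,-0.036,-0.146],"twist":[0,0,0],"fingers":1},{"linear":[0,-0.045,-0.184],"twist":[0,0,0],"fingers":1},{"linear":[0,-0.054,-0.222],"twist":[0,0,0],"fingers":1},{"linear":[0,-0.063,-0.26],"twist":[0,0,0],"fingers":1},{"linear":[0,-0.0737,-0.3],"twist":[0,0,0],"fingers":1}]'; python3 -m creep '[{"linear":[0,0,0],"twist":[0,0,0],"fingers":1},{"linear":[0,0,0],"twist":[0,0,0],"fingers":1},{"linear":[0,0,0],"twist":[0,0,0],"fingers":1}]'
python3 - <<'E'
from h import *
for c in ("scene","wrist"):
    im,W,H=cloud(c); cv2.imwrite(f"pics/ae_{c}.png",im[:,:,::-1])
    z=W[...,2]
    b=(z>.049)&(z<.062)&(W[...,0]>.41)&(W[...,0]<.46)&(abs(W[...,1])<.05); w=W[b]
    if len(w): print(c,"bar",len(w),np.median(w,0).round(4),w.min(0).round(4),w.max(0).round(4))
    b=(z>.041)&(z<.0485)&(W[...,0]>.46)&(W[...,0]<.5)&(abs(W[...,1]+.002)<.035); w=W[b]
    if len(w): print(c,"panel",len(w),np.median(w,0).round(4),w.min(0).round(4),w.max(0).round(4))
go([.457,-.001,.025],86.2)
E
```

```text
time: 54.3
position: [0.4067, 0.305, 0.1103]
tool_rot: [-1.156, 1.238, 1.157]
ft_force: [1.2, 0.2, 0.5]
grip_width: 0.449
time: 54.97
position: [0.4571, -0.002, 0.1067]
tool_rot: [-1.157, 1.242, 1.159]
ft_force: [0.4, 0.7, -0.1]
grip_width: 0.019
time: 55.22
position: [0.4572, -0.0002, 0.1066]
tool_rot: [-1.157, 1.244, 1.158]
ft_force: [0.2, 0.5, -0.3]
grip_width: 0.002
scene bar 180 [0.4406 0.0005 0.0546] [ 0.4317 -0.0492  0.0496] [0.4479 0.0497 0.0588]
scene panel 84 [ 0.4842 -0.0029  0.0444] [ 0.4765 -0.0368  0.0413] [0.4898 0.033  0.0483]
wrist bar 1801 [ 0.4344 -0.      0.0564] [ 0.4271 -0.0499  0.0519] [0.4425 0.0499 0.0594]
wrist panel 540 [ 0.4791 -0.0029  0.0454] [ 0.475 -0.037  0.041] [0.4855 0.033  0.0476]
t 55.32 pos [0.4571 0.0008 0.1065] jawyaw 86.1 down [-0.002 -0.001 -1.   ] q7 1.42 q1 -0.96
ft [ 0.1  0.9 -0.6] gw 0.006  LIN [0.0815, -0.0002, -0.0017] TW [-0.1, -0.1, -0.1] rows 2.0
```

View pics/ae_scene.png

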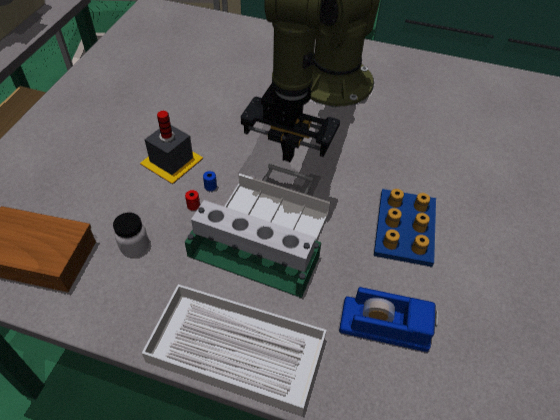

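View pics/ae_wrist.png

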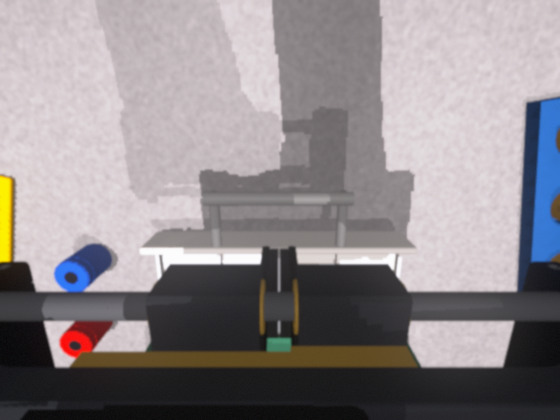

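All six pockets are filled, and the drawer is empty. The bar is at x of about 0.437 and the panel at about 0.478. Fingers down into the gap.

```bash
python3 -m creep '[{"linear":[0.02,-0.002,-0.001],"twist":[0,0,0],"fingers":1},{"linear":[0.04,-0.002,-0.001],"twist":[0,0,0],"fingers":1},{"linear":[0.05,-0.002,-0.001],"twist":[0,0,0],"fingers":1},{"linear":[0.06,-0.002,-0.001],"twist":[0,0,0],"fingers":1},{"linear":[0.07,-0.002,-0.001],"twist":[0,0,0],"fingers":1},{"linear":[0.081,-0.002,-0.001],"twist":[0,0,0],"fingers":1},{"linear":[0.081,-0.002,-0.001],"twist":[0,0,0],"fingers":1},{"linear":[0.081,-0.002,-0.001],"twist":[0,0,0],"fingers":1}]'
python3 - <<'E'
from h import *
p=np.array([.459,-.001])+.1*np.array([.9978,-.066])
go([p[0],p[1],.025],86.2)
E
```

```text
time: 55.98
position: [0.4588, -0.0019, 0.0253]
tool_rot: [-1.158, 1.245, 1.159]
ft_force: [0.6, -0.1, 0.4]
grip_width: 0.007
t 55.98 pos [ 0.4588 -0.0019  0.0253] jawyaw 86.0 down [-0.003 -0.002 -1.   ] q7 1.58 q1 -0.92
ft [ 0.6 -0.1  0.4] gw 0.007  LIN [0.0001, -0.1001, 0.0013] TW [-0.2, -0.1, -0.1] rows 2.4
```

Push in along the drawer's axis.

```bash
python3 -m creep '[{"linear":[0,-0.01,0],"twist":[0,0,0],"fingers":1},{"linear":[0,-0.022,0],"twist":[0,0,0],"fingers":1},{"linear":[0,-0.036,0],"twist":[0,0,0],"fingers":1},{"linear":[0,-0.05,0],"twist":[0,0,0],"fingers":1},{"linear":[0,-0.064,0],"twist":[0,0,0],"fingers":1},{"linear":[0,-0.078,0],"twist":[0,0,0],"fingers":1},{"linear":[0,-0.09,0],"twist":[0,0,0],"fingers":1},{"linear":[0,-0.1,0],"twist":[0,0,0],"fingers":1}]'
python3 - <<'E'
from h import *
go([.59,-.01,.025],86.2)
im,W,H=cloud("scene"); z=W[...,2]; cv2.imwrite("pics/af.png",cv2.resize(im[90:290,150:410,::-1],None,fx=3,fy=3))
b=(z>.049)&(z<.062)&(W[...,0]>.41)&(W[...,0]<.56)&(abs(W[...,1]+.005)<.05); w=W[b]; print("bar",len(w),np.median(w,0).round(4))
E
```

```text
time: 56.65
position: [0.5594, -0.0083, 0.0258]
tool_rot: [-1.158, 1.244, 1.159]
ft_force: [-2.6, 1.4, 1.2]
grip_width: 0.008
t 56.65 pos [ 0.5594 -0.0083  0.0258] jawyaw 86.0 down [-0.002 -0.001 -1.   ] q7 1.76 q1 -0.75
ft [-2.6  1.4  1.2] gw 0.008  LIN [0.0007, -0.0307, 0.0004] TW [-0.2, -0.1, -0.1] rows 0.7
bar 36 [0.5335 0.0259 0.0553]
```

View pics/af.png

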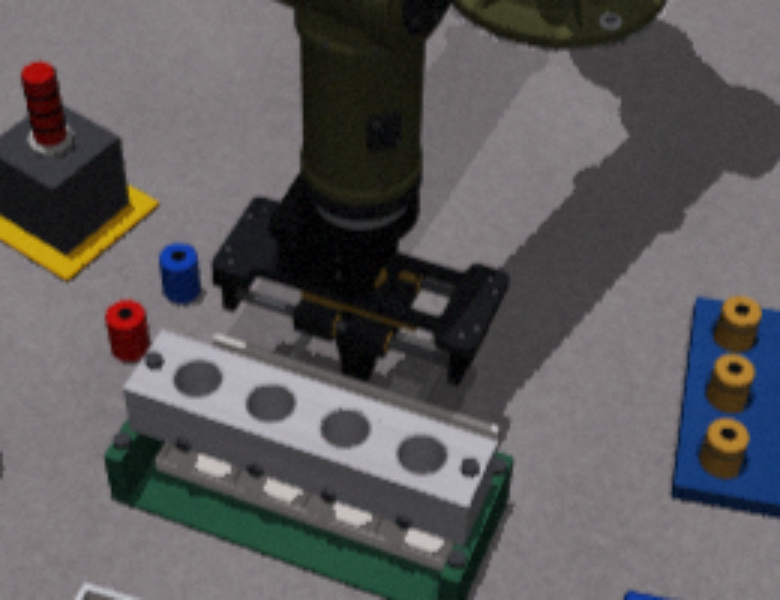

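```bash
python3 -m creep '[{"linear":[0,-0.006,0],"twist":[0,0,0],"fingers":1},{"linear":[0,-0.011,0],"twist":[0,0,0],"fingers":1},{"linear":[0,-0.015,0],"twist":[0,0,0],"fingers":1},{"linear":[0,-0.018,0],"twist":[0,0,0],"fingers":1},{"linear":[0,-0.018,0],"twist":[0,0,0],"fingers":1}]'; python3 -c "
from h import *
go([.582,-.01,.025],86.2)"; python3 -m creep '[{"linear":[0,-0.002,0],"twist":[0,0,0],"fingers":1},{"linear":[0,-0.003,0],"twist":[0,0,0],"fingers":1},{"linear":[0,-0.003,0],"twist":[0,0,0],"fingers":1}]'
python3 - <<'E'
from h import *
go([.59,-.01,.025],86.2)
im,W,H=cloud("scene"); z=W[...,2]; cv2.imwrite("pics/ag.png",cv2.resize(im[90:290,150:410,::-1],None,fx=3,fy=3))
for c in ("scene","side","wrist"):
    im,W,H=cloud(c);z=W[...,2];b=(z>.049)&(z<.062)&(W[...,0]>.41)&(W[...,0]<.57)&(abs(W[...,1]-.03)<.012); w=W[b]; 
    if len(w): print(c,"bar at y.03",len(w),np.median(w,0).round(4))
E
```

```text
time: 57.12
position: [0.5775, -0.0101, 0.0256]
tool_rot: [-1.158, 1.243, 1.157]
ft_force: [-0.2, 0.5, -0.2]
grip_width: 0.007
t 57.12 pos [ 0.5775 -0.0101  0.0256] jawyaw 86.0 down [-0.001 -0.002 -1.   ] q7 1.77 q1 -0.72
ft [-0.2  0.5 -0.2] gw 0.007  LIN [0.0006, -0.0044, 0.0005] TW [-0.2, -0.1, -0.0] rows 0.1
time: 57.37
position: [0.5798, -0.0104, 0.0254]
tool_rot: [-1.158, 1.244, 1.158]
ft_force: [0.1, -0.4, 1.4]
grip_width: 0.003
t 57.37 pos [ 0.5798 -0.0104  0.0254] jawyaw 86.0 down [-0.002 -0.002 -1.   ] q7 1.77 q1 -0.71
ft [ 0.1 -0.4  1.4] gw 0.003  LIN [0.0004, -0.0101, 0.0012] TW [-0.2, -0.1, -0.1] rows 0.2
scene bar at y.03 32 [0.5552 0.0288 0.0556]
side bar at y.03 26 [0.55   0.0303 0.0562]
wrist bar at y.03 1067 [0.5492 0.03   0.0563]
```

View pics/ag.png

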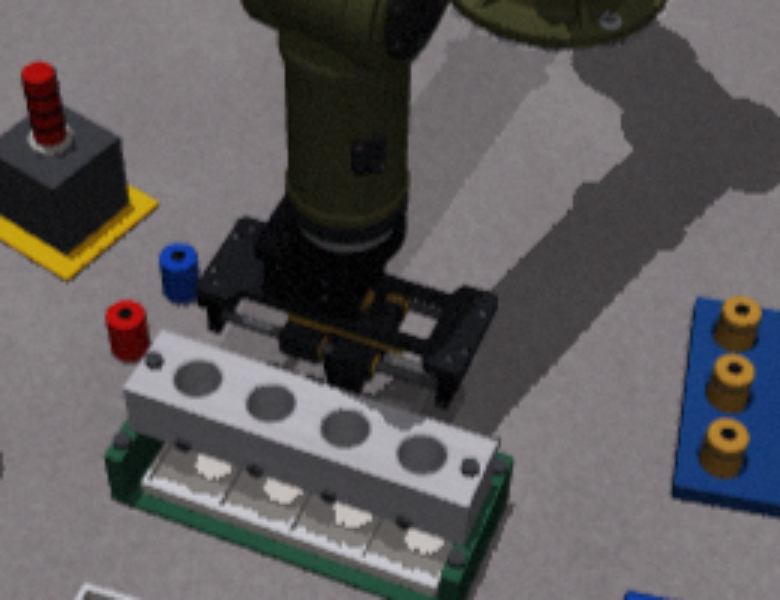

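The bar reads 2 to 3 mm short of its starting position. One more small push, then back off and lift away.

```bash
python3 -m creep '[{"linear":[0,-0.002,0],"twist":[0,0,0],"fingers":1},{"linear":[0,-0.003,0],"twist":[0,0,0],"fingers":1},{"linear":[0,-0.003,0],"twist":[0,0,0],"fingers":1}]'; python3 -m creep '[{"linear":[0,0.006,0],"twist":[0,0,0],"fingers":1},{"linear":[0,0.006,0],"twist":[0,0,0],"fingers":1},{"linear":[-0.03,0.006,0],"twist":[0,0,0],"fingers":1},{"linear":[-0.07,0.006,0],"twist":[0,0,0],"fingers":1},{"linear":[-0.11,0.006,0],"twist":[0,0,0],"fingers":1},{"linear":[-0.15,0.006,0],"twist":[0,0,0],"fingers":1},{"linear":[-0.19,0.006,0],"twist":[0,0,0],"fingers":1},{"linear":[-0.2,0.006,0],"twist":[0,0,0],"fingers":1}]'; python3 -m creep '[{"linear":[0,0,0],"twist":[0,0,0],"fingers":1},{"linear":[0,0,0],"twist":[0,0,0],"fingers":1},{"linear":[0,0,0],"twist":[0,0,0],"fingers":1}]'
python3 - <<'E'
from h import *
for c in ("scene","side"):
    im,W,H=cloud(c);z=W[...,2]; cv2.imwrite(f"pics/ah_{c}.png",im[:,:,::-1]); hue,sat=H[...,0],H[...,1]
    b=(z>.049)&(z<.062)&(W[...,0]>.41)&(W[...,0]<.57)&(abs(W[...,1]-.03)<.012); w=W[b]; print(c,"bar at y.03",len(w),w.mean(0).round(4) if len(w) else 0)
    red=((hue<8)|(hue>172))&(sat>130)&(z>.06)&(W[...,1]<-.2)
    for w,n,cc in comps(red,W):
        top=w[w[:,2]>w[:,2].max()-.006]; print(c,n,np.round(w.min(0),4),np.round(w.max(0),4),"top",np.round((top.min(0)+top.max(0))/2,4))
    gy=(z>.077)&(z<.083)&(abs(W[...,0]-.45)<.08)&(abs(W[...,1]+.298)<.08); print("holder",cv2.minAreaRect((W[gy][:,:2]*1000).astype(np.float32)))
    br=(hue>10)&(hue<32)&(sat>110)&(z>.042)&(z<.055)&(W[...,0]>.36)&(W[...,0]<.6)&(W[...,1]>.15)&(W[...,1]<.4)
    for w,n,cc in comps(br,W,15): print(n,((w.min(0)+w.max(0))/2).round(4))
    for l in ("jar","tape_stand"): print(l,[(np.round(x["centre"],4).tolist(),round(x["conf"],2)) for x in nets.place_of(c,l)][:1])
go()
E
```

```text
time: 57.82
position: [0.5829, -0.0106, 0.0253]
tool_rot: [-1.158, 1.244, 1.158]
ft_force: [-0.9, -1.0, 0.6]
grip_width: 0.006
time: 58.48
position: [0.5803, -0.0105, 0.2321]
tool_rot: [-1.16, 1.235, 1.152]
ft_force: [1.2, 0.0, 0.5]
grip_width: 0.008
time: 58.73
position: [0.5761, -0.0095, 0.2237]
tool_rot: [-1.157, 1.246, 1.16]
ft_force: [-0.1, 0.0, -0.3]
grip_width: 0.009
scene bar at y.03 47 [0.5584 0.0301 0.0552]
scene 276 [ 0.4409 -0.3128  0.0886] [ 0.4669 -0.2862  0.1544] top [ 0.4526 -0.3006  0.1515]
holder ((452.0738525390625, -299.91705322265625), (79.93547058105469, 76.69448852539062), 72.26513671875)
81 [0.4139 0.2446 0.0448]
76 [0.4057 0.3023 0.045 ]
78 [0.4722 0.2487 0.0451]
70 [0.465  0.3088 0.0441]
86 [0.5311 0.2556 0.0443]
88 [0.5254 0.3162 0.0446]
jar [([0.7078, -0.2647, -0.0011], 0.62)]
tape_stand [([0.7202, 0.2827, -0.0012], 0.76)]
side bar at y.03 27 [0.5535 0.0303 0.0557]
side 616 [ 0.4374 -0.3143  0.0871] [ 0.4618 -0.2886  0.1537] top [ 0.4498 -0.3009  0.1508]
holder ((449.6302490234375, -300.3184814453125), (77.35871124267578, 75.26995849609375), 71.42701721191406)
35 [0.5221 0.3173 0.0439]
38 [0.4618 0.3077 0.0438]
41 [0.4035 0.3011 0.044 ]
44 [0.5292 0.2525 0.0441]
42 [0.4689 0.2481 0.0444]
52 [0.4097 0.2425 0.0442]
jar [([0.7081, -0.2609, 0.0031], 0.6)]
tape_stand [([0.7203, 0.2853, 0.0023], 0.93)]
t 59.03 pos [ 0.5767 -0.0099  0.2245] jawyaw 86.0 down [-0.003 -0.002 -1.   ] q7 1.63 q1 -0.83
ft [-0.2  0.2  1. ] gw 0.009  LIN [0.0, 0.0, 0.0] TW [-0.0, -0.1, -0.2] rows 0.0
```

View pics/ah_scene.png

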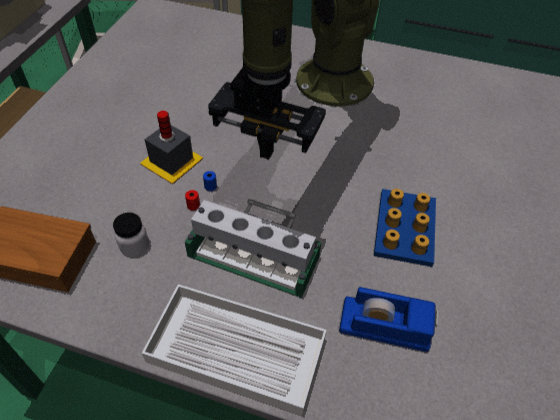

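View pics/ah_side.png

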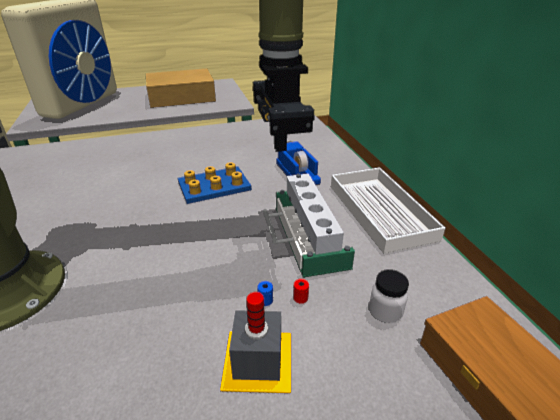

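Both views agree: six bushings upright in the rack (scene 391–424, 195–244) with tops at stock height, and the rod home at its starting height. The drawer is shut with the bar back at its starting position, the jar and tape are unmoved, and the arm is clear. Handing in.

```bash
python3 -c "
from bench import job
print(job.close_job())"
```

```text
the job is handed in; nothing more can be done
None
```

I handed the job in at about 59 s on the robot's clock; no verdict is reported. I pushed all four used bushings out with the rod and put the rod back in its holder. The bushings went from the drawer into the four empty rack pockets, and I pushed the drawer shut.

**Last checks (scene and side cameras)**
- **Bushings:** all six stand upright, each about 1–4 mm from its pocket centre as I estimated it. Their tops are all at about 44–45 mm, the same height as the stock ones.
- **Rod:** its handle is at the same height and position as at the start, so it is fully home. The holder has not moved.
- **Drawer:** the handle bar is back at its starting position within about 2 mm.
- **Jar and tape dispenser:** they read within about 4 mm of where they started, which is the accuracy of the networks.
- **Arm:** it is lifted clear and touches nothing.

**What went wrong or disagreed**
- The first two tries at the drawer bar failed: a hook pull that slipped off and a grip that closed on nothing. The depth images showed the fingertips about 11 mm above the reported tool point, while `ctrl.finger_overhang` puts them 11 mm below it. I used the measured height for everything after that.
- I pulled the drawer out about 113 mm, not the full 125 mm, which was enough to reach the bushings.

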